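Scan the ground castings and load the air-wash box

ROBOT

A 6-joint arm with a two-finger parallel gripper is mounted at the origin on the work surface. World frame = base frame: x ahead of the robot, y to its left, z up, the work surface at z = 0. Lengths are in m, angles in rad, forces in N, time in s.
With the tool pointing down it reaches from about 0.25 to 0.725 m from the base axis. Payload 9.7 kg.
Tool frame: the origin (TCP) lies at the very end of the fingers, on their centre line; the grasp point (between the pads) lies 19 mm behind it (ctrl.grip_depth is the distance from the TCP to the grasp point, in m); z points along the fingers, y is the direction in which the jaws open and shut (so a half turn about z gives the same grasp; the last joint's range is limited). The gripper opens to 85 mm and grips with 20 to 120 N. Pads are 22 mm wide; open, the fingers measure 114 mm over their backs; the gripper's body (76 mm by 85 mm) begins 54 mm behind the grasp point. The pads swing forward as they close: fully open they stand 13 mm farther back than shut.
Start: joints at [-1.329, 0.087, 0.176, 1.66, 0, 1.571], TCP at [0.132, -0.534, 0.205] pointing down, gripper open.
Joint ranges: [-3.13, 3.13], [-0.85, 1.81], [-1.15, 1.24], [-2.2, 2.28], [-1.44, 1.52], [-3.14, 3.14]. Speed limits (rad/s): [2.22, 2.22, 2.57, 3.14, 3.14, 3.14].

INTERFACE

Orientations are given as a unit quaternion [w, x, y, z].
In Python, from cell import sensors, viewer, job_done, ctrl gives the robot as it stands. The module is installed in compiled form; this text tells all that it offers.
- The arm moves only by the tool move_arm, never from a script. Its argument "steps" is a list of rows, each an object of numbers: "x", "y", "z": the shift along the tool's x, y, z in m; "ax", "ay", "az": the turn, a rotation vector about the tool's x, y, z in degrees; "gripper": the finger opening in m, from 0 to 0.0854. In form: [{"x": .., "y": .., "z": .., "ax": .., "ay": .., "az": .., "gripper": ..}, ...]. A call has 1 to 12 rows; each row is the pose to reach, as a shift and turn from the pose commanded when the call began, along the tool's axes at that moment; what a row does not reach only later rows make up. A row lasts 1/8 s, in which the tool goes at most 62.5 mm and 10.7 degrees, less where a joint would pass 70% of its speed; a pose out of reach is approached as far as the arm can. A call with a gripper value outside its range is refused whole. The fingers move at their own pace and stop on an object; "force" is the grip in N (left out, the last holds). Time passes only in rows, so rows that repeat a pose let the fingers close. It gives the time, the measured TCP pose, the force and the opening at its end, in the units of the state.
- sensors.get_obs(): the state, without advancing time (a new reading comes with each control period).
- viewer.get_image(name): name is "side" or "top"; returns the picture (384x512x3 uint8, blue, green, red); there is no depth.
- viewer.camera_info(name): a dict with "intrinsics" (3x3 intrinsics, pixels), "R" (3x3) and "t" (3): a world point X has camera coordinates R X + t. Camera axes: x right, y down, z forward; pixel columns grow to the right and rows downward; lengths in m; the calibration is good to about 2 mm. A picture is of the moment at which its call begins. camera_info takes no time and is no camera call.
- job_done(): hands the job in, once; it reports no verdict.
The state is a dict: "clock": time; "qpos": joint angles; "joint_vel": joint speeds; "tau": joint torques, N m; "eef_pos": TCP position; "tcp_rot": TCP orientation; "ft_force": force on the tool from outside, world axes, zero at the start; "moment": the same for the moment, N m; "gripper_width": opening from 0.0 (shut) to 1.0 (fully open).
Only numpy, scipy, OpenCV 4.12 (cv2) and the standard library are available. Lean on these libraries where they do the work, as an engineer would, in place of code of your own. Each camera call takes 0.05 s, during which the arm holds its last target.

TASK

Book the freshly ground castings on the bench into the air-wash box: before a casting goes in, read its job label with the hand scanner, the most urgent first (red, then amber, then green, then blue, as far as they are there), holding the scanner steady and square on to each label at its reading distance for a good second. Stand every casting upright on the box's bed, slide the guard fully shut over them, and lay the scanner back in its rest as you found it. Leave the things on the green disc and the pot of burrs alone.

Things in the scene. Friction and masses are not known exactly. Their poses are not given: they have to be found in the camera images.
- airbox: Low grey air-wash box fixed to the bench. Origin: centre of its open bed, at bench level; x away from the robot, y along the guard's travel. Bed (dark perforated plate) 236 mm in x by 224 mm in y inside, floor 20 mm above the bench, 10 mm walls with rims 105 mm above the bench. On its +y side adjoins a filter housing of that height (235 mm long), over which the guard parks.
- guard (a joint): Clear sliding guard over the bed, in an aluminium frame, lying flat on rails at rim height (its top 113 mm above the bench). 0 m = fully shut, grows as it slides towards the box's +y, 0.225 m = fully open (bed clear). About 3 N moves it; it stays where it is left.
- guard_handle (a point): Point to grip on the guard's orange upright pull plate: 100 mm long in the box's x, 14 mm thick in its y, standing 42 mm above the guard; the point is 30 mm above the guard's surface, 12 mm below the plate's top, and moves with the guard.
- rest: Black scanner rest fixed to the bench: base plate 160 x 88 x 8 mm with two flared U-saddles (14 mm thick) at x = -58 and +50 mm; saddle floors 45 mm above the bench, cheek tops 61 mm. Origin: centre of its underside; x runs along the lying scanner towards its head. Between the saddles the handle is free for gripping.
- scanner: Loose grey hand scanner, 0.22 kg. Origin: handle's centre line, half-way up; x along the handle to the head, z up. Handle 155 mm long (x -85 to +70 mm), 30 wide, 26 high. At its front the head (50 long, 46 wide, 28 mm thick) bends 55 degrees down, ending in a red window. Home in the rest (as at the start) the origin is 58 mm above the rest's origin, axes parallel to the rest's.
- scanner_grip (a point): Balance point on the scanner's handle, 12 mm ahead of its origin towards the head, mid-height: the place to grip across the handle (30 mm wide).
- scan_spot (a point): Where the scanner reads: on its beam, 60 mm before the window. z axis: the beam, away from the window (55 degrees below the scanner's x). In the scanner's frame x = +133.1 mm, z = -90.1 mm. A label is read when its centre stays within 15 mm of this point, the beam within 25 degrees of square on, for 1 s.
- handpiece: Bystander: engraving handpiece 163 mm long, 26 mm thick, lying on a green turning disc (160 mm wide, 15 mm thick) beyond the castings. Leave it alone.
- rough: Bystander: rough lump of cast metal about 50 mm wide on the green disc. Leave it alone.
- burrpot: Bystander: amber pot 60 mm wide, 70 mm high (burrs stick out to 105 mm), near the robot on the right. Leave it alone.
- casting_red (a point): Casting with the red job label: silvery metal knob, 40 mm thick, fixed on a black holding block (0.4 kg together). The point is on the knob's axis 54 mm above the block's underside: the height to grip; the knob's top is at 76 mm. x points to the block's back, z up. Block 56 mm wide in y, 28 mm high, from 50 mm in front (-x) to 26 mm behind the axis, its front 28 mm sloping down to 8 mm. May be absent.
- label_red (a point): Centre of the red job label (31 x 52 mm, red with a black and white code in the middle) on the sloped front of the block: 36 mm in front of the knob's axis, 18 mm above the underside. z is the label's outward normal, forwards and up, 35.5 degrees from vertical. May be absent.
- casting_amber (a point): Casting with the amber job label: silvery metal knob, 40 mm thick, fixed on a black holding block (0.4 kg together). The point is on the knob's axis 54 mm above the block's underside: the height to grip; the knob's top is at 76 mm. x points to the block's back, z up. Block 56 mm wide in y, 28 mm high, from 50 mm in front (-x) to 26 mm behind the axis, its front 28 mm sloping down to 8 mm. May be absent.
- label_amber (a point): Centre of the amber job label (31 x 52 mm, yellow-orange with a black and white code in the middle) on the sloped front of the block: 36 mm in front of the knob's axis, 18 mm above the underside. z is the label's outward normal, forwards and up, 35.5 degrees from vertical. May be absent.
- casting_green (a point): Casting with the green job label: silvery metal knob, 40 mm thick, fixed on a black holding block (0.4 kg together). The point is on the knob's axis 54 mm above the block's underside: the height to grip; the knob's top is at 76 mm. x points to the block's back, z up. Block 56 mm wide in y, 28 mm high, from 50 mm in front (-x) to 26 mm behind the axis, its front 28 mm sloping down to 8 mm. May be absent.
- label_green (a point): Centre of the green job label (31 x 52 mm, green with a black and white code in the middle) on the sloped front of the block: 36 mm in front of the knob's axis, 18 mm above the underside. z is the label's outward normal, forwards and up, 35.5 degrees from vertical. May be absent.
- casting_blue (a point): Casting with the blue job label: silvery metal knob, 40 mm thick, fixed on a black holding block (0.4 kg together). The point is on the knob's axis 54 mm above the block's underside: the height to grip; the knob's top is at 76 mm. x points to the block's back, z up. Block 56 mm wide in y, 28 mm high, from 50 mm in front (-x) to 26 mm behind the axis, its front 28 mm sloping down to 8 mm. May be absent.
- label_blue (a point): Centre of the blue job label (31 x 52 mm, blue with a black and white code in the middle) on the sloped front of the block: 36 mm in front of the knob's axis, 18 mm above the underside. z is the label's outward normal, forwards and up, 35.5 degrees from vertical. May be absent.

How it is judged:
On the way, in this order (a step that is already met when the one before it is completed fails the run):
1. the red label is scanned outside the box: centre within 15 mm of the scan spot, beam within about 28 degrees of square, held steady there (distance between scan_spot and label_red below 0.015 m and angle between the z axis of scan_spot and the z axis of label_red, either way round below 0.5 rad and (y of label_red in the frame of airbox below -0.115 m or x of label_red in the frame of airbox below -0.122 m or x of label_red in the frame of airbox above 0.122 m)), for 1 s.
2. the amber label is scanned outside the box: centre within 15 mm of the scan spot, beam within about 28 degrees of square, held steady there (distance between scan_spot and label_amber below 0.015 m and angle between the z axis of scan_spot and the z axis of label_amber, either way round below 0.5 rad and (y of label_amber in the frame of airbox below -0.115 m or x of label_amber in the frame of airbox below -0.122 m or x of label_amber in the frame of airbox above 0.122 m)), for 1 s.
3. the green label is scanned outside the box: centre within 15 mm of the scan spot, beam within about 28 degrees of square, held steady there (distance between scan_spot and label_green below 0.015 m and angle between the z axis of scan_spot and the z axis of label_green, either way round below 0.5 rad and (y of label_green in the frame of airbox below -0.115 m or x of label_green in the frame of airbox below -0.122 m or x of label_green in the frame of airbox above 0.122 m)), for 1 s.
4. the blue label is scanned outside the box: centre within 15 mm of the scan spot, beam within about 28 degrees of square, held steady there (distance between scan_spot and label_blue below 0.015 m and angle between the z axis of scan_spot and the z axis of label_blue, either way round below 0.5 rad and (y of label_blue in the frame of airbox below -0.115 m or x of label_blue in the frame of airbox below -0.122 m or x of label_blue in the frame of airbox above 0.122 m)), for 1 s.
At the end, for the whole second after the job is handed in: Every casting present stands upright (within about 7 degrees) on the bed of the air-wash box, the guard is within 8 mm of fully shut, and the scanner lies in both saddles of its rest, head at the rest's +x end (within 12 mm along, 10 mm across, 8 mm in height, 8 degrees) (value of joint guard below 0.008 m and x of scanner in the frame of rest between -0.012 and 0.012 m and y of scanner in the frame of rest between -0.01 and 0.01 m and z of scanner in the frame of rest between 0.05 and 0.066 m and angle between the x axis of scanner and the x axis of rest, either way round below 0.15 rad and angle between the z axis of scanner and the z axis of rest, either way round below 0.15 rad and x of scan_spot in the frame of rest above 0.08 m and x of casting_red in the frame of airbox between -0.105 and 0.105 m and y of casting_red in the frame of airbox between -0.1 and 0.1 m and z of casting_red in the frame of airbox between 0.068 and 0.08 m and angle between each of casting_red, casting_amber, casting_green, casting_blue's own z axis and vertical below 0.12 rad and x of casting_amber in the frame of airbox between -0.105 and 0.105 m and y of casting_amber in the frame of airbox between -0.1 and 0.1 m and z of casting_amber in the frame of airbox between 0.068 and 0.08 m and x of casting_green in the frame of airbox between -0.105 and 0.105 m and y of casting_green in the frame of airbox between -0.1 and 0.1 m and z of casting_green in the frame of airbox between 0.068 and 0.08 m and x of casting_blue in the frame of airbox between -0.105 and 0.105 m and y of casting_blue in the frame of airbox between -0.1 and 0.1 m and z of casting_blue in the frame of airbox between 0.068 and 0.08 m); the robot touches nothing.
It fails at once if the handpiece is moved more than 30 mm (distance of handpiece from where it was at the start of the episode above 0.03 m).
It fails at once if the rough casting is moved more than 30 mm (distance of rough from where it was at the start of the episode above 0.03 m).
It fails at once if the pot of burrs is moved more than 30 mm (distance of burrpot from where it was at the start of the episode above 0.03 m).
Of cast_red, cast_amber, cast_green, cast_blue only 3 to 4 are there at a start; the rules pass over those that are not, and their reading is None.
At some moment in a run one of cast_red, cast_amber, cast_green, cast_blue may be knocked a few centimetres aside while the robot is not near it.
It also fails if it takes over 210 s, if anything falls off the work surface, if the arm or the gripper's body presses on something with over 40 N, if the wrist force passes 120 N, or if a joint passes its speed limit or range.

## Working session

There is one attempt and no reset: what is moved stays moved. The work goes in short steps, Python scripts to look and compute and a tool call to move; the robot and the scene stay as the last step left them, time stands still between calls to the robot, and variables do not carry over. Pictures are saved under pics/ and viewed, and the job is handed in when it is done.

Besides the shell and the picture viewer there is one more tool, called after "Call:" as name(argument=value, ...), one argument or row to a line, values as JSON. move_arm: Moves the arm, as the interface text tells. Its arguments: {"type":"object","properties":{"steps":{"type":"array","items":{"type":"object","properties":{"x":{"type":"number"},"y":{"type":"number"},"z":{"type":"number"},"ax":{"type":"number"},"ay":{"type":"number"},"az":{"type":"number"},"gripper":{"type":"number"}}}},"force":{"type":"number"}},"required":["steps"]}

```bash
mkdir -p pics; ls; python3 - <<'E'
from cell import sensors, viewer, ctrl
import cv2
print(sensors.get_obs()); print([a for a in dir(ctrl) if a[0]!='_'], ctrl.grip_depth)
for n in("side","top"):
    im=viewer.get_image(n); cv2.imwrite(f"pics/{n}0.png",im); ci=viewer.camera_info(n); print(n,ci)
E
```

```text
pics
{'clock': 0.0, 'qpos': array([-1.32900278e+00,  8.74492904e-02,  1.75118035e-01,  1.65977798e+00,
       -3.50152986e-05,  1.57076976e+00]), 'joint_vel': array([-0.00099116,  0.00054254, -0.00062589, -0.00069186,  0.00043434,
       -0.00099611]), 'tau': array([ 4.51641696e-03, -5.20388067e+01,  4.64804220e+01,  1.61014684e-02,
        4.05062538e-04, -2.43400953e-07]), 'eef_pos': array([ 0.13162129, -0.53374963,  0.20398075]), 'tcp_rot': array([-6.49551666e-04,  9.92699065e-01,  1.20615651e-01, -9.65411349e-05]), 'ft_force': array([ 0.12170238, -0.09135168, -0.47050108]), 'moment': array([ 0.06178698,  0.0099101 , -0.00065678]), 'gripper_width': 0.9991246421513245}
['MotionError', 'grip_depth'] 0.0187
side {'intrinsics': array([[398.87365937,   0.        , 256.0921937 ],
       [  0.        , 398.87365937, 188.83718447],
       [  0.        ,   0.        ,   1.        ]]), 'R': array([[ 0.94412417, -0.32936504,  0.01217487],
       [-0.19711119, -0.59385325, -0.7800548 ],
       [ 0.26415286,  0.73406879, -0.62559274]]), 't': array([-0.59856683,  0.11523963,  0.97070233])}
top {'intrinsics': array([[460.08847539,   0.        , 251.81234742],
       [  0.        , 460.08847539, 194.61148569],
       [  0.        ,   0.        ,   1.        ]]), 'R': array([[ 0.0319806 , -0.99948689,  0.00179044],
       [-0.97921844, -0.03169091, -0.2003171 ],
       [ 0.20027105,  0.00465303, -0.97972948]]), 't': array([-0.15377735,  0.58386069,  1.12059803])}
```

View pics/side0.png

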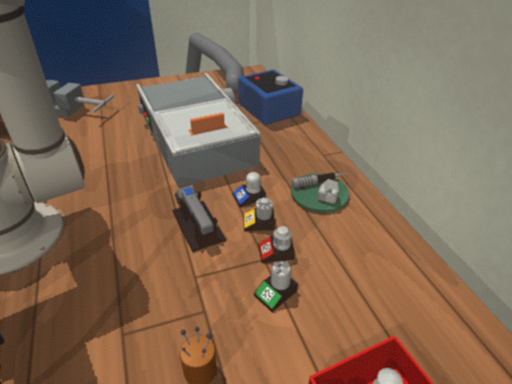

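View pics/top0.png

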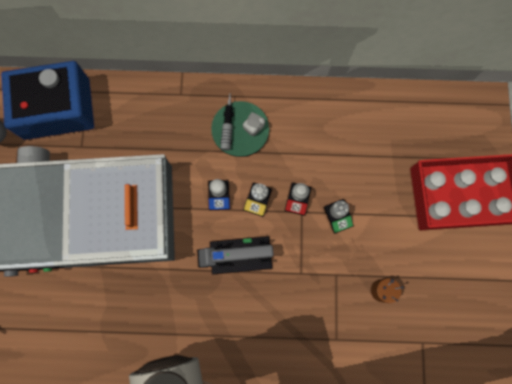

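The pictures show the guard shut with its orange handle at top (130,207). The scanner lies in its rest, head to the left at top (205,257). There are four castings: blue (219,192), amber (258,198), red (299,197) and green (339,213). Their labels face the robot. I'll measure next.

```bash
cat > h.py <<'E'
import numpy as np, cv2
from cell import sensors, viewer
def cam(n):
    c=viewer.camera_info(n); return c["intrinsics"],c["R"],np.array(c["t"])
def ray(n,uv):
    K,R,t=cam(n); d=R.T@np.linalg.solve(K,[uv[0],uv[1],1.]); return -R.T@t, d/np.linalg.norm(d)
def onplane(n,uv,z):
    o,d=ray(n,uv); return o+d*(z-o[2])/d[2]
def tri(uvt,uvs):
    Ps=[]
    for n in("top","side"):
        K,R,t=cam(n); Ps.append(K@np.c_[R,t])
    X=cv2.triangulatePoints(Ps[0],Ps[1],np.float64(uvt).reshape(2,1),np.float64(uvs).reshape(2,1)); X=(X[:3]/X[3]).ravel()
    e=max(np.linalg.norm(proj(n,X)-u) for n,u in(("top",uvt),("side",uvs)))
    return X,e
def proj(n,X):
    K,R,t=cam(n); p=K@(R@np.asarray(X)+t); return p[:2]/p[2]
def snap(tag):
    r={}
    for n in("side","top"):
        r[n]=viewer.get_image(n); cv2.imwrite(f"pics/{n}{tag}.png",r[n])
    return r
def crop(im,x0,y0,x1,y1,name,s=5):
    cv2.imwrite(f"pics/{name}.png",cv2.resize(im[y0:y1,x0:x1],None,fx=s,fy=s,interpolation=cv2.INTER_CUBIC))
HSV={'red':[(0,8),(172,180)],'amber':[(20,32)],'green':[(50,80)],'blue':[(105,125)]}
def labels(im,box):
    x0,y0,x1,y1=box; h=cv2.cvtColor(im[y0:y1,x0:x1],cv2.COLOR_BGR2HSV); out={}
    for k,rs in HSV.items():
        m=np.zeros(h.shape[:2],np.uint8)
        for a,b in rs: m|=cv2.inRange(h,(a,130,70),(b,255,255))
        m=cv2.morphologyEx(m,cv2.MORPH_CLOSE,np.ones((5,5),np.uint8))
        n,l,s,c=cv2.connectedComponentsWithStats(m)
        if n<2: continue
        i=1+np.argmax(s[1:,4])
        if s[i,4]<30: continue
        r=cv2.minAreaRect(np.argwhere(l==i)[:,::-1].astype(np.float32))
        out[k]=(np.array(r[0])+[x0,y0],cv2.boxPoints(r)+[x0,y0],int(s[i,4]))
    return out
E
python3 - <<'E'
from h import *
s=cv2.imread("pics/side0.png");t=cv2.imread("pics/top0.png")
crop(s,170,160,310,310,"cs0");crop(t,190,165,360,285,"ct0",4.5)
L=labels(t,(190,165,370,240));S=labels(s,(225,165,305,312))
for k in L:
    if k in S:
        X,e=tri(L[k][0],S[k][0]); print(k,L[k][0],S[k][0],L[k][2],S[k][2],X.round(4),round(e,2))
E
```

```text
red [295.88236237 206.97058868] [265.7882309  248.04705048] 192 196 [ 0.5681 -0.2522  0.0201] 0.61
amber [254.77077484 207.06615448] [249.5 218.5] 172 141 [ 0.5646 -0.1438  0.0185] 0.56
green [334.64706421 226.08824158] [267.74999619 294.25      ] 36 184 [ 0.5278 -0.3589 -0.0016] 3.3
blue [218.5 202.5] [240.55618095 194.58988953] 126 105 [ 0.5727 -0.0474  0.0192] 0.06
```

Call:
move_arm(
  steps=[
    {"az": 5},
  ],
)

```text
invalid input
```

```bash
python3 -c "
from cell import sensors
o=sensors.get_obs();print(o['qpos'],o['tcp_rot'])"
```

```text
[-1.32900209e+00  8.73913153e-02  1.75252146e-01  1.65980335e+00
  6.97466666e-06  1.57081023e+00] [-5.69333251e-04  9.92701516e-01  1.20595902e-01 -6.56591075e-05]
```

View pics/cs0.png

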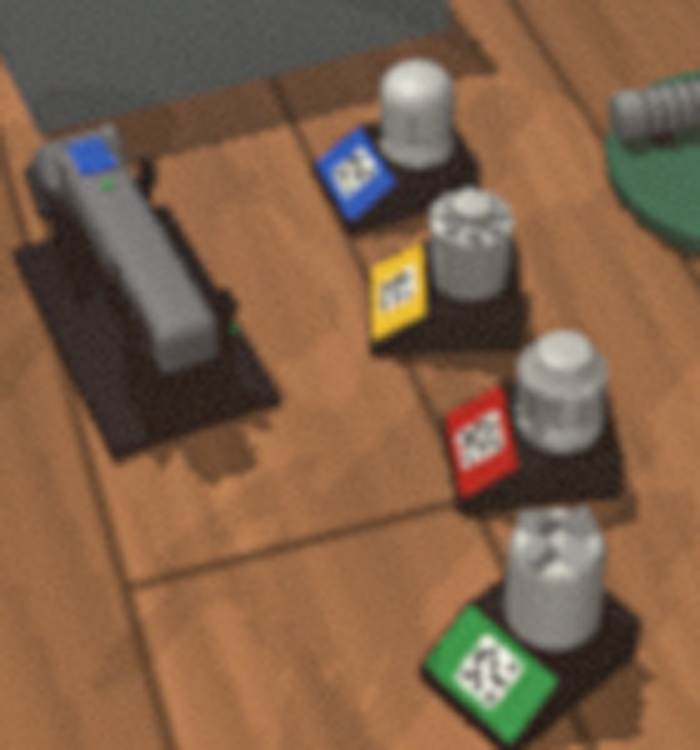

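View pics/ct0.png

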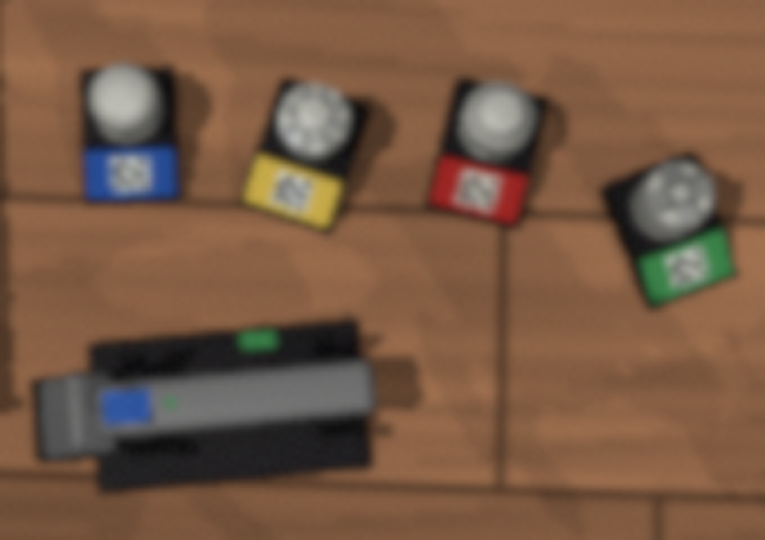

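```bash
sed -i "s/'green':\[(50,80)\]/'green':[(45,90)]/; s/(a,130,70)/(a,110,50)/" h.py
cat >> h.py <<'E'
def castings(t,s,bt=(190,160,370,245),bs=(225,165,305,312),verbose=True):
    L=labels(t,bt);S=labels(s,bs);out={}
    for k in L:
        P=L[k][1]; Q=[onplane('top',p,.018)[:2] for p in P]
        e1=Q[1]-Q[0];e2=Q[2]-Q[1]; e=e1 if np.linalg.norm(e1)>np.linalg.norm(e2) else e2
        if e[1]<0:e=-e
        yaw=np.arctan2(-e[0],e[1])   # casting y along e, x= e rotated -90
        X1=onplane('top',L[k][0],.018)
        if k in S: X,er=tri(L[k][0],S[k][0])
        else: X,er=X1*np.nan,9
        ax=X1[:2]+.036*np.array([np.cos(yaw),np.sin(yaw)])
        out[k]=(X1,yaw,ax)
        if verbose: print(k,'tri',X.round(4),round(er,2),'plane',X1[:2].round(4),'yaw',np.degrees(yaw).round(1),'axis',ax.round(4),'len',np.linalg.norm(e1).round(3),np.linalg.norm(e2).round(3),L[k][2])
    return out
E
python3 - <<'E'
from h import *
s=cv2.imread("pics/side0.png");t=cv2.imread("pics/top0.png")
castings(t,s)
crop(t,0,140,200,280,"gt0",4);crop(s,125,65,275,190,"gs0",5)
crop(t,190,225,285,285,"sct0",8);crop(s,165,175,235,255,"scs0",7)
E
```

```text
red tri [ 0.5687 -0.2524  0.0189] 0.45 plane [ 0.568  -0.2523] yaw -12.5 axis [ 0.6032 -0.2601] len 0.035 0.058 215
amber tri [ 0.5647 -0.1439  0.0187] 0.48 plane [ 0.5639 -0.1438] yaw -16.9 axis [ 0.5984 -0.1543] len 0.034 0.056 198
green tri [ 0.5284 -0.3591 -0.0019] 3.1 plane [ 0.5206 -0.3545] yaw -77.8 axis [ 0.5283 -0.3897] len 0.013 0.028 53
blue tri [ 0.573  -0.0474  0.0189] 0.18 plane [ 0.5728 -0.0473] yaw 1.9 axis [ 0.6088 -0.0461] len 0.05 0.03 147
```

Call:
move_arm(
  steps=[
    {"x": 0,"y": 0,"z": 0,"ax": 0,"ay": 0,"az": 5,"gripper": 0.085},
  ],
  force=30,
)

```text
clock: 0.22
eef_pos: [0.1317, -0.5338, 0.2042]
tcp_rot: [-0.0, 0.997, 0.076, -0.0]
ft_force: [-0.0, 0.6, -0.3]
gripper_width: 0.995
```

```bash
python3 -c "
from cell import sensors
o=sensors.get_obs();print(o['qpos'],o['tcp_rot'],o['clock'])"
```

```text
[-1.32896345e+00  8.72681806e-02  1.75399758e-01  1.65982198e+00
 -1.25962742e-05  1.65969739e+00] [-4.39902979e-04  9.97077807e-01  7.63914104e-02 -7.98011054e-05] 0.225
```

View pics/gt0.png

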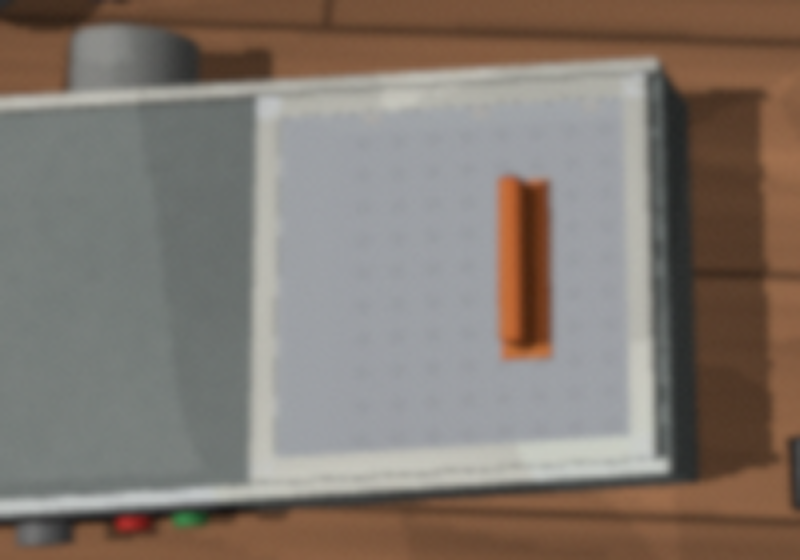

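View pics/gs0.png

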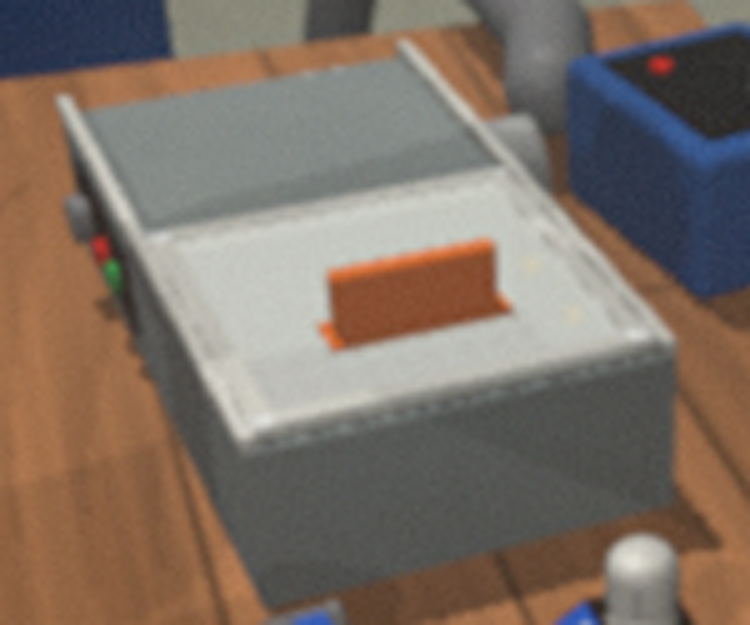

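View pics/sct0.png

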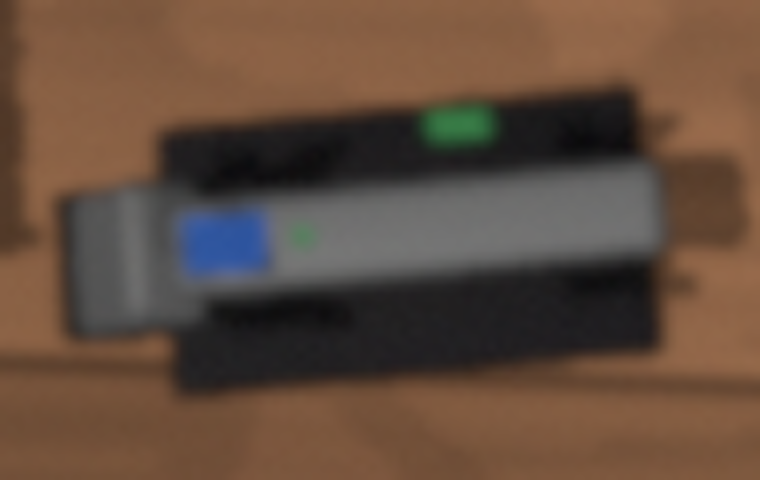

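View pics/scs0.png

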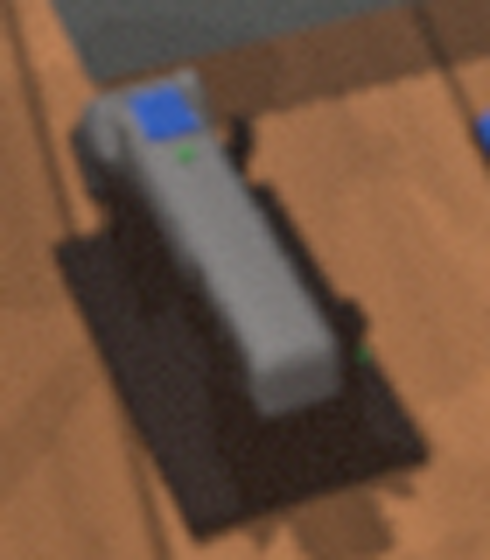

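```bash
python3 - <<'E'
from h import *
s=cv2.imread("pics/side0.png");t=cv2.imread("pics/top0.png")
h=cv2.cvtColor(t,cv2.COLOR_BGR2HSV)
print(h[224,332:348].tolist(), h[230,340:352].tolist())
T=lambda x,y:np.array([x/4,y/4+140]); S=lambda x,y:np.array([x/5+125,y/5+65])
print('handle top',tri(T(511,262),S(411,258)))
for a in[(657,62),(670,470),(0,512),(0,100)]: print(a,onplane('top',T(*a),.105).round(4))
for a in[(672,342),(250,440)]: print('side',a,onplane('side',S(*a),.105).round(4))
print('far/near corner tri',tri(T(657,62),S(672,342)),tri(T(670,470),S(248,440)))
print('bottom near corner side',onplane('side',S(270,602),0).round(4))
a=onplane('top',T(509,178),.155);b=onplane('top',T(515,345),.155);print(a,b)
T=lambda x,y:np.array([x/8+190,y/8+225]); S=lambda x,y:np.array([x/7+165,y/7+175])
b=tri(T(224,243),S(165,113));r=tri(T(659,208),S(293,363));print('blue,rear',b,r)
A=onplane('top',T(659,208),.071);B=onplane('top',T(197,243),.071);print(A,B,np.degrees(np.arctan2(*(B-A)[[1,0]])))
c=[onplane('top',T(*p),.008) for p in[(162,132),(632,92),(660,345),(178,392)]];print('base',np.mean(c,0),c)
E
```

```text
[[65, 129, 79], [66, 137, 110], [66, 142, 124], [66, 139, 128], [66, 131, 130], [65, 95, 139], [62, 56, 146], [58, 34, 137], [47, 18, 129], [39, 12, 144], [38, 13, 157], [40, 14, 159], [41, 13, 152], [50, 20, 152], [59, 35, 152], [63, 70, 143]] [[57, 91, 107], [43, 84, 97], [26, 84, 94], [19, 105, 104], [15, 117, 116], [14, 123, 129], [13, 127, 139], [12, 127, 145], [12, 128, 147], [12, 128, 149], [12, 127, 150], [12, 128, 151]]
handle top (array([0.53578145, 0.15329722, 0.1563718 ]), np.float64(1.1512440637573313))
(657, 62) [0.672  0.0873 0.105 ]
(670, 470) [0.419  0.0618 0.105 ]
(0, 512) [0.3814 0.4588 0.105 ]
(0, 100) [0.6342 0.4947 0.105 ]
side (672, 342) [0.6785 0.1022 0.105 ]
side (250, 440) [0.428  0.0766 0.105 ]
far/near corner tri (array([0.67026127, 0.08488265, 0.11585689]), np.float64(0.6291477295868735)) (array([0.42126884, 0.05961288, 0.1162084 ]), np.float64(1.5104183350290428))
bottom near corner side [0.426  0.0691 0.    ]
[0.58376833 0.15937663 0.155     ] [0.48487694 0.14735361 0.155     ]
blue,rear (array([ 0.43189756, -0.05669543,  0.07373273]), np.float64(1.0011279711522363)) (array([ 0.44660662, -0.19063901,  0.0689459 ]), np.float64(0.676460610593534))
[ 0.44529037 -0.19042716  0.071     ] [ 0.42994328 -0.04803184  0.071     ] 96.15148137429382
base [ 0.43762044 -0.11170237  0.008     ] [array([ 0.46998567, -0.02973576,  0.008     ]), array([ 0.48808213, -0.18343743,  0.008     ]), array([ 0.40621231, -0.19452393,  0.008     ]), array([ 0.38620165, -0.03911235,  0.008     ])]
```

```bash
cat >> h.py <<'E'
from scipy.spatial.transform import Rotation as Ro
def tool():
    o=sensors.get_obs(); w,x,y,z=o['tcp_rot']; return np.array(o['eef_pos']),Ro.from_quat([x,y,z,w]),o
def down(yaw): # tool x at world yaw (deg), z down
    return Ro.from_euler('z',yaw,degrees=True)*Ro.from_euler('x',180,degrees=True)
def plan(wps):
    p,R,o=tool(); x=R.as_matrix()[:,0]
    print('t',o['clock'],'tcp',p.round(4),'xyaw',np.degrees(np.arctan2(x[1],x[0])).round(1),'q',np.round(o['qpos'],2),'F',np.round(o['ft_force'],1),'w',round(float(o['gripper_width']),3))
    pp,py=p,R
    for w in wps:
        T=down(w[3]); d=R.inv().apply(np.array(w[:3])-p); rv=np.degrees((R.inv()*T).as_rotvec())
        n=max(np.linalg.norm(np.array(w[:3])-pp)/.0625,np.degrees((py.inv()*T).magnitude())/10.7); pp,py=np.array(w[:3]),T
        print('  xyz',d.round(4),'rot',rv.round(1),'rows',n.round(1))
def plancli(): 
    import sys; plan([tuple(map(float,a.split(','))) for a in sys.argv[1:]])
if __name__=='__main__': plancli()
E
python3 h.py .3,-.25,.3,100 .536,.153,.25,185.7 .536,.153,.124,185.7
```

```text
t 0.225 tcp [ 0.1317 -0.5338  0.2042] xyaw 8.8 q [-1.33  0.09  0.18  1.66 -0.    1.66] F [-0.   0.6 -0.3] w 0.995
  xyz [ 0.2096 -0.2549 -0.0956] rot [ -0.   -0.  -91.2] rows 8.5
  xyz [ 0.5042 -0.6172 -0.0453] rot [-0.000e+00 -1.000e-01 -1.769e+02] rows 8.0
  xyz [ 0.5042 -0.6171  0.0807] rot [-0.000e+00 -1.000e-01 -1.769e+02] rows 2.0
```

Call:
move_arm(
  steps=[
    {"x": 0.21,"y": -0.255,"z": -0.096,"az": -91},
    {"x": 0.21,"y": -0.255,"z": -0.096,"az": -91},
    {"x": 0.21,"y": -0.255,"z": -0.096,"az": -91},
    {"x": 0.21,"y": -0.255,"z": -0.096,"az": -91},
    {"x": 0.21,"y": -0.255,"z": -0.096,"az": -91},
    {"x": 0.21,"y": -0.255,"z": -0.096,"az": -91},
    {"x": 0.21,"y": -0.255,"z": -0.096,"az": -91},
    {"x": 0.21,"y": -0.255,"z": -0.096,"az": -91},
    {"x": 0.21,"y": -0.255,"z": -0.096,"az": -91},
    {"x": 0.35,"y": -0.42,"z": -0.07,"az": -120},
    {"x": 0.35,"y": -0.42,"z": -0.07,"az": -120},
    {"x": 0.35,"y": -0.42,"z": -0.07,"az": -120},
  ],
)

```text
invalid input
```

```bash
python3 h.py .536,.153,.25,185.7 .536,.153,.18,185.7 .536,.153,.124,185.7
```

```text
t 0.225 tcp [ 0.1317 -0.5338  0.2042] xyaw 8.8 q [-1.33  0.09  0.18  1.66 -0.    1.66] F [-0.   0.6 -0.3] w 0.995
  xyz [ 0.5042 -0.6172 -0.0453] rot [-0.000e+00 -1.000e-01 -1.769e+02] rows 16.5
  xyz [ 0.5042 -0.6172  0.0247] rot [-0.000e+00 -1.000e-01 -1.769e+02] rows 1.1
  xyz [ 0.5042 -0.6171  0.0807] rot [-0.000e+00 -1.000e-01 -1.769e+02] rows 0.9
```

Call:
move_arm(
  steps=[
    {"x": 0.21,"y": -0.255,"z": -0.096,"ax": 0,"ay": 0,"az": -91,"gripper": 0.085},
    {"x": 0.21,"y": -0.255,"z": -0.096,"ax": 0,"ay": 0,"az": -91,"gripper": 0.085},
    {"x": 0.21,"y": -0.255,"z": -0.096,"ax": 0,"ay": 0,"az": -91,"gripper": 0.085},
    {"x": 0.21,"y": -0.255,"z": -0.096,"ax": 0,"ay": 0,"az": -91,"gripper": 0.085},
    {"x": 0.21,"y": -0.255,"z": -0.096,"ax": 0,"ay": 0,"az": -91,"gripper": 0.085},
    {"x": 0.21,"y": -0.255,"z": -0.096,"ax": 0,"ay": 0,"az": -91,"gripper": 0.085},
    {"x": 0.21,"y": -0.255,"z": -0.096,"ax": 0,"ay": 0,"az": -91,"gripper": 0.085},
    {"x": 0.21,"y": -0.255,"z": -0.096,"ax": 0,"ay": 0,"az": -91,"gripper": 0.085},
    {"x": 0.21,"y": -0.255,"z": -0.096,"ax": 0,"ay": 0,"az": -91,"gripper": 0.085},
    {"x": 0.35,"y": -0.42,"z": -0.07,"ax": 0,"ay": 0,"az": -120,"gripper": 0.085},
    {"x": 0.35,"y": -0.42,"z": -0.07,"ax": 0,"ay": 0,"az": -120,"gripper": 0.085},
    {"x": 0.35,"y": -0.42,"z": -0.07,"ax": 0,"ay": 0,"az": -120,"gripper": 0.085},
  ],
)

```text
clock: 1.72
eef_pos: [0.3976, -0.0893, 0.2779]
tcp_rot: [0.0, 0.43, 0.903, -0.0]
ft_force: [1.4, -1.3, 0.7]
gripper_width: 0.996
```

```bash
python3 h.py .536,.153,.25,185.7 .536,.153,.18,185.7 .536,.153,.124,185.7
```

```text
t 1.725 tcp [ 0.3976 -0.0893  0.2779] xyaw 129.1 q [-0.22 -0.21  0.04  1.82 -0.    0.67] F [ 1.4 -1.3  0.7] w 0.996
  xyz [0.1008 0.2602 0.0279] rot [ -0.    0.  -56.6] rows 5.3
  xyz [0.1009 0.2602 0.0979] rot [ -0.    0.  -56.6] rows 1.1
  xyz [0.1009 0.2602 0.1539] rot [ -0.    0.  -56.6] rows 0.9
```

Call:
move_arm(
  steps=[
    {"x": 0.101,"y": 0.26,"z": 0.028,"ax": 0,"ay": 0,"az": -56.6,"gripper": 0.06},
    {"x": 0.101,"y": 0.26,"z": 0.028,"ax": 0,"ay": 0,"az": -56.6,"gripper": 0.06},
    {"x": 0.101,"y": 0.26,"z": 0.028,"ax": 0,"ay": 0,"az": -56.6,"gripper": 0.06},
    {"x": 0.101,"y": 0.26,"z": 0.028,"ax": 0,"ay": 0,"az": -56.6,"gripper": 0.06},
    {"x": 0.101,"y": 0.26,"z": 0.028,"ax": 0,"ay": 0,"az": -56.6,"gripper": 0.06},
    {"x": 0.101,"y": 0.26,"z": 0.028,"ax": 0,"ay": 0,"az": -56.6,"gripper": 0.06},
    {"x": 0.101,"y": 0.26,"z": 0.09,"ax": 0,"ay": 0,"az": -56.6,"gripper": 0.06},
    {"x": 0.101,"y": 0.26,"z": 0.09,"ax": 0,"ay": 0,"az": -56.6,"gripper": 0.06},
  ],
)

```text
clock: 2.72
eef_pos: [0.5328, 0.15, 0.1822]
tcp_rot: [-0.006, -0.048, 0.999, -0.001]
ft_force: [-0.0, 0.6, 1.1]
gripper_width: 0.697
```

```bash
python3 - <<'E'
from h import *
plan([(.536,.153,.124,185.7)])
r=snap("1"); crop(r['side'],125,15,275,190,"gs1",4); crop(r['top'],0,140,200,280,"gt1",4)
E
```

```text
t 2.725 tcp [0.5328 0.15   0.1822] xyaw -174.5 q [0.27 0.1  0.15 1.63 0.   0.18] F [-0.   0.6  1.1] w 0.697
  xyz [-0.0041  0.0028  0.0582] rot [-0.1 -0.7 -0.2] rows 0.9
```

View pics/gs1.png

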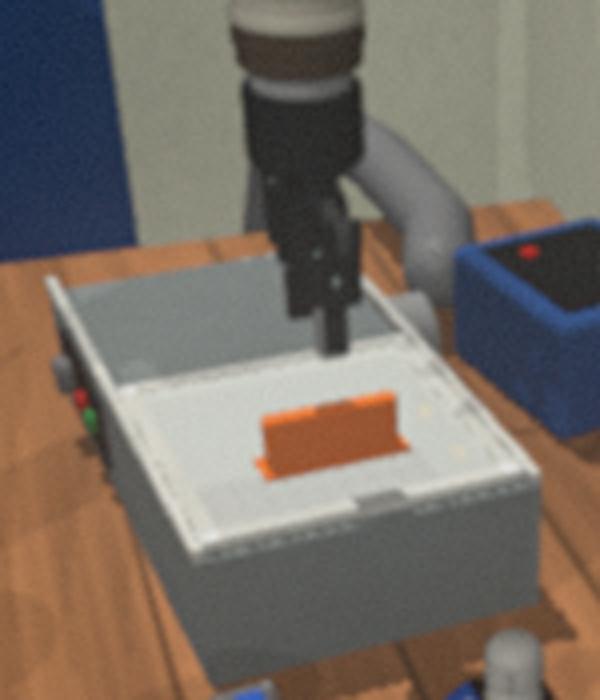

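View pics/gt1.png

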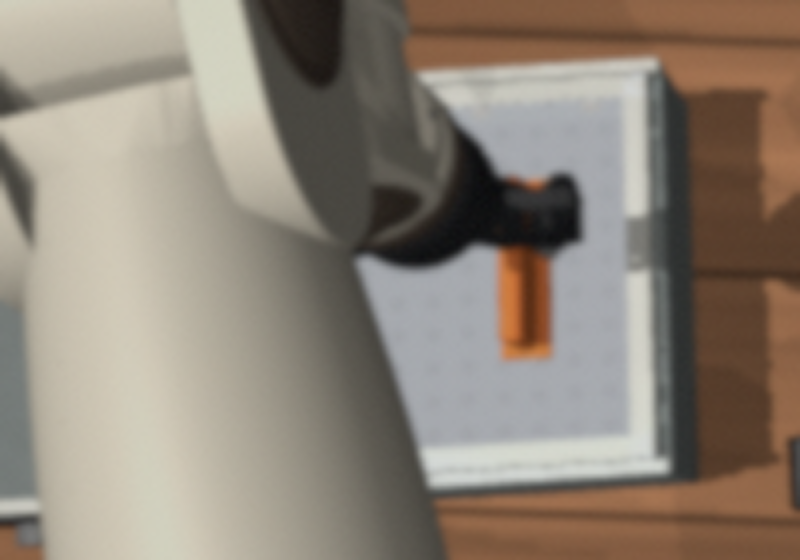

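The gripper hangs above the orange plate at side crop (330,352). The jaws are set across the plate, so I'll descend and grip.

Call:
move_arm(
  steps=[
    {"x": -0.004,"y": 0.003,"z": 0.03,"ax": 0,"ay": -0.7,"az": 0,"gripper": 0.06},
    {"x": -0.004,"y": 0.003,"z": 0.058,"ax": 0,"ay": -0.7,"az": 0,"gripper": 0.06},
    {"x": -0.004,"y": 0.003,"z": 0.058,"ax": 0,"ay": -0.7,"az": 0,"gripper": 0.06},
    {"x": -0.004,"y": 0.003,"z": 0.058,"ax": 0,"ay": -0.7,"az": 0,"gripper": 0},
    {"x": -0.004,"y": 0.003,"z": 0.058,"ax": 0,"ay": -0.7,"az": 0,"gripper": 0},
    {"x": -0.004,"y": 0.003,"z": 0.058,"ax": 0,"ay": -0.7,"az": 0,"gripper": 0},
    {"x": -0.004,"y": 0.003,"z": 0.058,"ax": 0,"ay": -0.7,"az": 0,"gripper": 0},
    {"x": -0.004,"y": 0.003,"z": 0.058,"ax": 0,"ay": -0.7,"az": 0,"gripper": 0},
  ],
  force=40,
)

```text
clock: 3.82
eef_pos: [0.5399, 0.1542, 0.1304]
tcp_rot: [0.006, -0.048, 0.999, 0.0]
ft_force: [-0.8, 0.8, -0.0]
gripper_width: -0.003
```

```bash
python3 - <<'E'
from h import *
p,R,o=tool(); v=np.array([-.099,.995,0])
q=p+.226*v
plan([tuple(p+.11*v)+(185.7,),tuple(q)+(185.7,)])
E
```

```text
t 3.825 tcp [0.5399 0.1542 0.1304] xyaw -174.5 q [ 0.28  0.09  0.03  1.5  -0.    0.18] F [-0.8  0.8 -0. ] w -0.003
  xyz [ 0.0004  0.11   -0.    ] rot [ 0.   0.7 -0.2] rows 1.8
  xyz [ 0.0009  0.226  -0.    ] rot [ 0.   0.7 -0.2] rows 1.9
```

```bash
python3 - <<'E'
from h import *
r=snap("2"); crop(r['side'],125,15,275,190,"gs2",4); crop(r['top'],0,140,200,280,"gt2",4)
print(sensors.get_obs())
E
```

```text
{'clock': 3.925, 'qpos': array([ 0.27947856,  0.08587575,  0.03103823,  1.50409161, -0.00220216,
        0.18424483]), 'joint_vel': array([ 1.97929428e-04,  4.50635808e-04,  3.95631118e-04, -9.81419853e-05,
        2.42870916e-04, -4.28796762e-04]), 'tau': array([-3.52754709e-03, -5.27107644e+01,  4.72596681e+01, -1.26854950e-01,
       -7.62705517e-03,  2.13532309e-05]), 'eef_pos': array([0.53984603, 0.15421644, 0.13029505]), 'tcp_rot': array([ 6.02779574e-03, -4.75914800e-02,  9.98848653e-01,  2.91878064e-04]), 'ft_force': array([0.05255437, 0.14149032, 0.82027945]), 'moment': array([-0.00064544, -0.00567344,  0.01968635]), 'gripper_width': -0.0002662920993424637}
```

View pics/gs2.png

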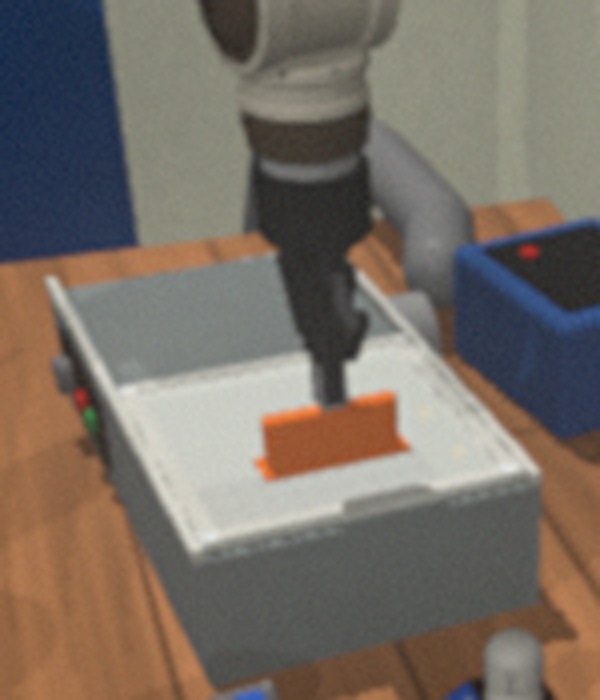

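View pics/gt2.png

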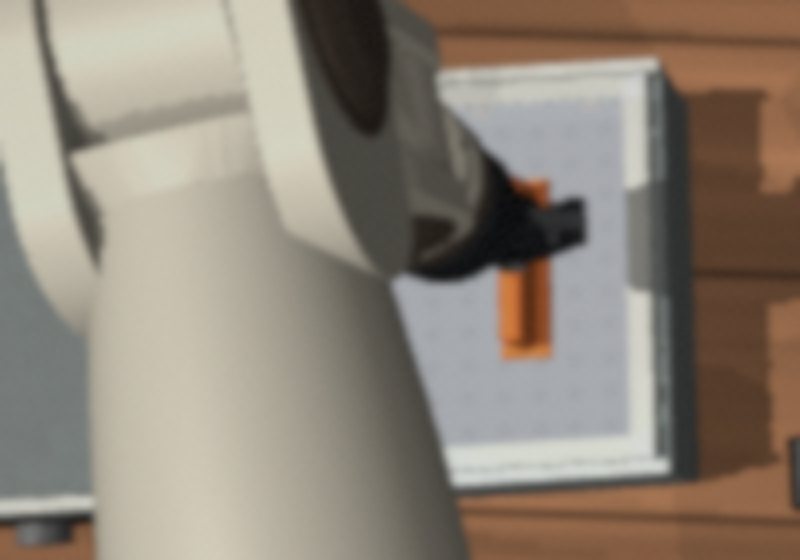

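```bash
python3 - <<'E'
from h import *
p,R,o=tool(); print(R.as_matrix().round(2))
for q in (p,p-R.apply([0,0,.1])):
    a,b=proj('top',q),proj('side',q); print('top crop',(a-[0,140])*4,'side crop',(b-[125,15])*4)
E
```

```text
[[-1.   -0.1   0.01]
 [-0.1   1.    0.  ]
 [-0.01  0.   -1.  ]]
top crop [522.15163566 258.94512826] side crop [331.94436449 438.41196407]
top crop [475.15102696 228.3407335 ] side crop [320.92719421 308.90043569]
```

```bash
python3 - <<'E'
from h import *
T=lambda x,y:np.array([x/4,y/4+140]); S=lambda x,y:np.array([x/5+125,y/5+65])
for c in(500,511,522): print(c,onplane('top',T(c,262),.155))
for c in(500,527,552): print('foot',c,onplane('top',T(c,265),.113))
for a in((330,272),(493,243),(411,258)): print('side',onplane('side',S(*a),.155))
t=cv2.imread("pics/top0.png"); h=cv2.cvtColor(t,cv2.COLOR_BGR2HSV)
for r in(195,205,215,225): print(r,[(c,h[r,c].tolist()) for c in range(120,142)])
E
```

```text
500 [0.53334352 0.16029507 0.155     ]
511 [0.53355123 0.15386841 0.155     ]
522 [0.53375894 0.14744161 0.155     ]
foot 500 [0.53867135 0.1720471  0.113     ]
foot 527 [0.53920116 0.15565277 0.113     ]
foot 552 [0.53969175 0.14047207 0.113     ]
side [0.49274735 0.1544133  0.155     ]
side [0.5886124  0.15908243 0.155     ]
side [0.53966209 0.1562352  0.155     ]
195 [(120, [111, 11, 164]), (121, [107, 11, 164]), (122, [114, 8, 162]), (123, [0, 17, 163]), (124, [9, 79, 174]), (125, [11, 141, 186]), (126, [11, 174, 191]), (127, [11, 183, 187]), (128, [11, 186, 171]), (129, [11, 192, 141]), (130, [11, 192, 105]), (131, [11, 200, 79]), (132, [11, 201, 75]), (133, [11, 198, 85]), (134, [11, 193, 102]), (135, [10, 184, 112]), (136, [9, 138, 116]), (137, [6, 59, 126]), (138, [0, 11, 142]), (139, [120, 6, 157]), (140, [110, 9, 163]), (141, [111, 11, 164])]
205 [(120, [109, 12, 165]), (121, [107, 11, 164]), (122, [114, 8, 163]), (123, [3, 17, 162]), (124, [8, 80, 173]), (125, [10, 142, 185]), (126, [11, 174, 190]), (127, [11, 182, 189]), (128, [11, 185, 174]), (129, [11, 187, 146]), (130,
[... 559 characters left out ...]
), (133, [10, 194, 83]), (134, [10, 189, 101]), (135, [10, 186, 111]), (136, [10, 155, 115]), (137, [8, 78, 124]), (138, [0, 16, 141]), (139, [113, 7, 156]), (140, [111, 11, 164]), (141, [107, 11, 164])]
225 [(120, [111, 11, 164]), (121, [111, 11, 164]), (122, [107, 11, 164]), (123, [128, 6, 160]), (124, [5, 29, 161]), (125, [9, 92, 167]), (126, [10, 149, 166]), (127, [11, 178, 155]), (128, [11, 187, 138]), (129, [11, 192, 118]), (130, [11, 193, 98]), (131, [11, 195, 85]), (132, [11, 191, 84]), (133, [11, 194, 96]), (134, [11, 187, 117]), (135, [11, 185, 127]), (136, [11, 155, 132]), (137, [9, 88, 136]), (138, [4, 24, 147]), (139, [120, 5, 157]), (140, [116, 11, 164]), (141, [109, 12, 165])]
```

```bash
python3 - <<'E'
from h import *
r=cv2.imread("pics/side2.png"); crop(r,180,80,235,135,"gs2b",10)
r=cv2.imread("pics/side1.png"); crop(r,180,60,235,135,"gs1b",8)
E
```

```text
(no output)
```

View pics/gs2b.png

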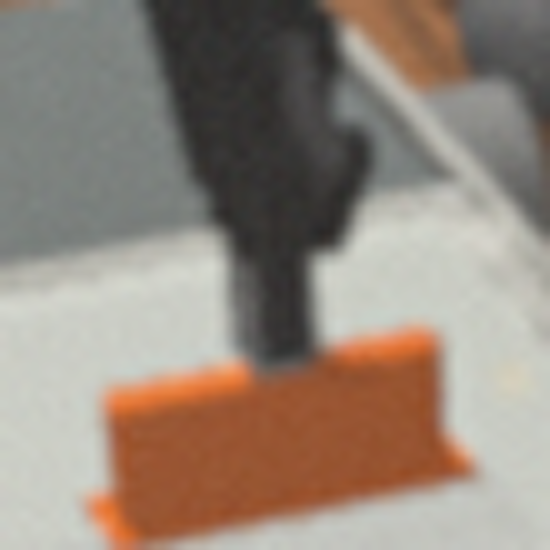

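View pics/gs1b.png

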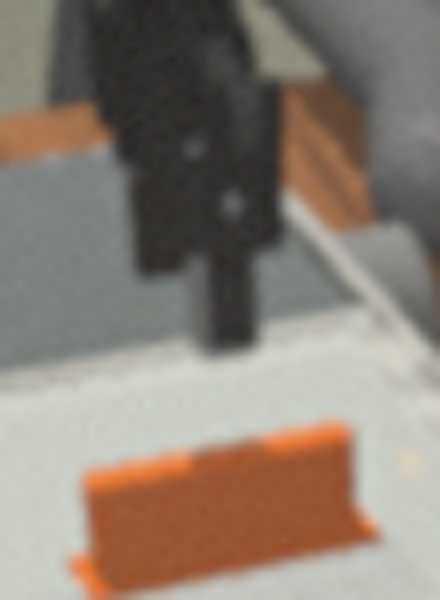

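```bash
python3 - <<'E'
from h import *
p,R,o=tool()
for uv,yy in(((208.2,103.8),.153),((208.2,103.8),.123),((208,117),.154),((208,117),.164),((208,117),.144)):
    o_,d=ray('side',uv); k=(yy-o_[1])/d[1]; print(uv,yy,(o_+k*d).round(4))
q=sensors.get_obs()
print(q['eef_pos'],q['qpos'],q['ft_force'],q['tau'])
E
```

```text
(208.2, 103.8) 0.153 [0.5444 0.153  0.1956]
(208.2, 103.8) 0.123 [0.538  0.123  0.2109]
(208, 117) 0.154 [0.5414 0.154  0.1546]
(208, 117) 0.164 [0.5435 0.164  0.1491]
(208, 117) 0.144 [0.5393 0.144  0.1601]
[0.53984603 0.15421644 0.13029505] [ 0.27947856  0.08587575  0.03103823  1.50409161 -0.00220216  0.18424483] [0.05255437 0.14149032 0.82027945] [-3.52754709e-03 -5.27107644e+01  4.72596681e+01 -1.26854950e-01
 -7.62705517e-03  2.13532309e-05]
```

Call:
move_arm(
  steps=[
    {"x": 0,"y": 0,"z": -0.02,"ax": 0,"ay": 0.7,"az": 0,"gripper": 0.06},
    {"x": 0,"y": 0,"z": -0.02,"ax": 0,"ay": 0.7,"az": 0,"gripper": 0.06},
    {"x": 0,"y": 0,"z": -0.02,"ax": 0,"ay": 0.7,"az": 0,"gripper": 0.06},
    {"x": 0,"y": 0,"z": -0.02,"ax": 0,"ay": 0.7,"az": 0,"gripper": 0.06},
    {"x": 0,"y": 0,"z": -0.02,"ax": 0,"ay": 0.7,"az": 0,"gripper": 0.06},
    {"x": 0,"y": 0,"z": 0,"ax": 0,"ay": 0.7,"az": 0,"gripper": 0.06},
    {"x": 0,"y": 0,"z": 0.006,"ax": 0,"ay": 0.7,"az": 0,"gripper": 0.06},
    {"x": 0,"y": 0,"z": 0.011,"ax": 0,"ay": 0.7,"az": 0,"gripper": 0.06},
    {"x": 0,"y": 0,"z": 0.011,"ax": 0,"ay": 0.7,"az": 0,"gripper": 0.06},
    {"x": 0,"y": 0,"z": 0.011,"ax": 0,"ay": 0.7,"az": 0,"gripper": 0.06},
  ],
)

```text
clock: 5.18
eef_pos: [0.5403, 0.1543, 0.1199]
tcp_rot: [0.0, -0.048, 0.999, 0.0]
ft_force: [1.1, -0.1, 0.1]
gripper_width: 0.704
```

```bash
python3 - <<'E'
from h import *
r=snap("3"); crop(r['side'],180,60,235,135,"gs3b",8); crop(r['top'],80,160,160,230,"gt3b",8); plan([])
E
```

```text
t 5.275 tcp [0.5403 0.1543 0.1198] xyaw -174.5 q [0.28 0.1  0.02 1.5  0.   0.18] F [ 0.2 -0.8  0.3] w 0.705
```

View pics/gs3b.png

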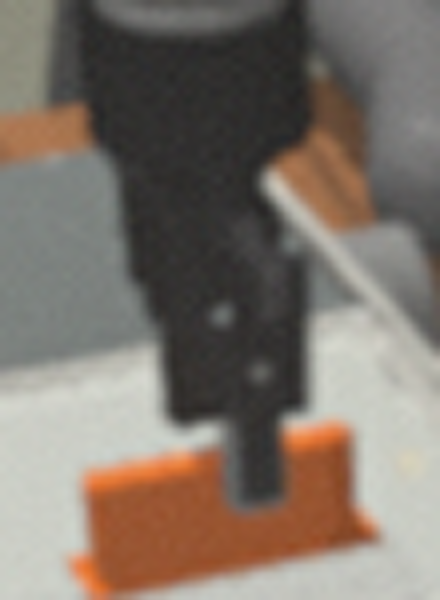

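View pics/gt3b.png

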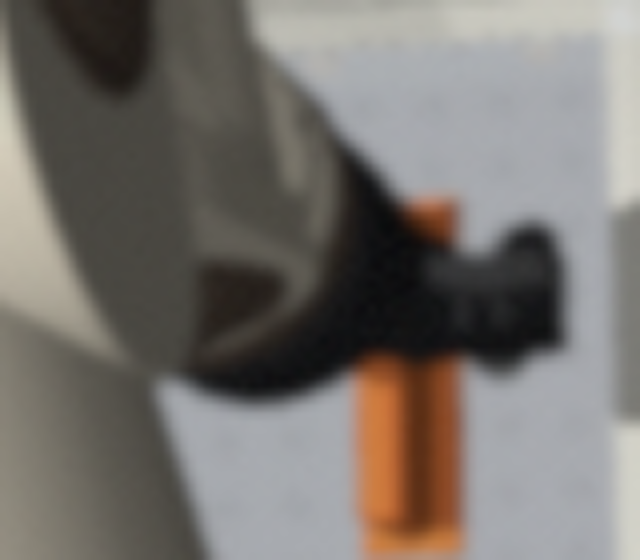

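Call:
move_arm(
  steps=[
    {"x": 0,"y": 0,"z": 0,"ax": 0,"ay": 0,"az": 0,"gripper": 0},
    {"x": 0,"y": 0,"z": 0,"ax": 0,"ay": 0,"az": 0,"gripper": 0},
    {"x": 0,"y": 0,"z": 0,"ax": 0,"ay": 0,"az": 0,"gripper": 0},
    {"x": 0,"y": 0,"z": 0,"ax": 0,"ay": 0,"az": 0,"gripper": 0},
    {"x": 0,"y": 0,"z": 0,"ax": 0,"ay": 0,"az": 0,"gripper": 0},
  ],
)

```text
clock: 5.9
eef_pos: [0.5401, 0.1545, 0.1197]
tcp_rot: [0.0, -0.048, 0.999, 0.0]
ft_force: [-2.5, 2.8, 5.8]
gripper_width: 0.148
```

```bash
python3 - <<'E'
from h import *
r=snap("4"); crop(r['side'],180,60,235,135,"gs4b",8); plan([])
E
```

```text
t 6.0 tcp [0.5401 0.1544 0.1197] xyaw -174.5 q [0.28 0.1  0.02 1.5  0.   0.18] F [-1.3  1.9  5.9] w 0.146
```

View pics/gs4b.png

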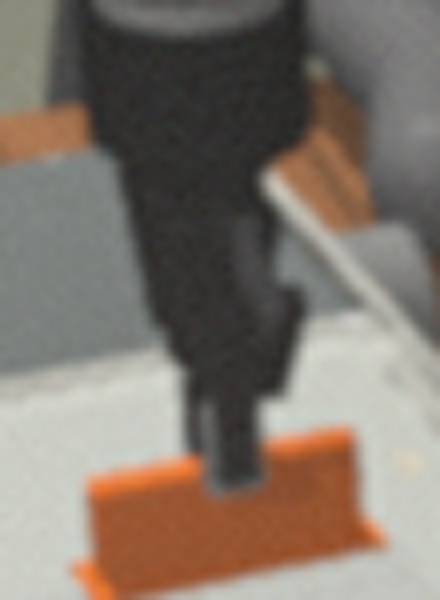

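Call:
move_arm(
  steps=[
    {"x": 0,"y": 0.02,"z": 0,"ax": 0,"ay": 0,"az": 0,"gripper": 0},
    {"x": 0,"y": 0.05,"z": 0,"ax": 0,"ay": 0,"az": 0,"gripper": 0},
    {"x": 0,"y": 0.085,"z": 0,"ax": 0,"ay": 0,"az": 0,"gripper": 0},
    {"x": 0,"y": 0.12,"z": 0,"ax": 0,"ay": 0,"az": 0,"gripper": 0},
    {"x": 0,"y": 0.155,"z": 0,"ax": 0,"ay": 0,"az": 0,"gripper": 0},
    {"x": 0,"y": 0.19,"z": 0,"ax": 0,"ay": 0,"az": 0,"gripper": 0},
    {"x": 0,"y": 0.21,"z": 0,"ax": 0,"ay": 0,"az": 0,"gripper": 0},
    {"x": 0,"y": 0.221,"z": 0,"ax": 0,"ay": 0,"az": 0,"gripper": 0},
    {"x": 0,"y": 0.224,"z": 0,"ax": 0,"ay": 0,"az": 0,"gripper": 0},
    {"x": 0,"y": 0.224,"z": 0,"ax": 0,"ay": 0,"az": 0,"gripper": 0},
  ],
)

```text
clock: 7.25
eef_pos: [0.5187, 0.3765, 0.1197]
tcp_rot: [0.0, -0.047, 0.999, -0.001]
ft_force: [-2.8, -4.8, 7.2]
gripper_width: 0.148
```

```bash
python3 - <<'E'
from h import *
r=snap("5");plan([])
E
```

```text
t 7.35 tcp [0.5187 0.3765 0.1197] xyaw -174.6 q [ 0.63  0.29  0.25  1.53 -0.    0.53] F [-3.5 -2.5  5.7] w 0.148
```

View pics/side5.png

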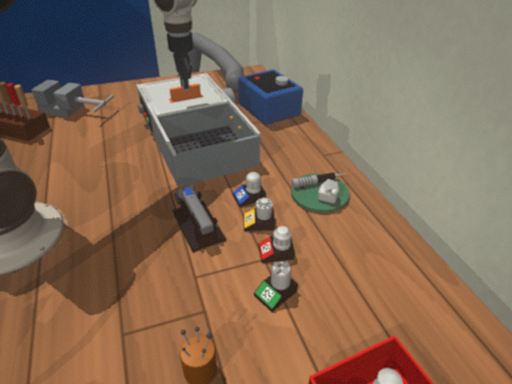

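View pics/top5.png

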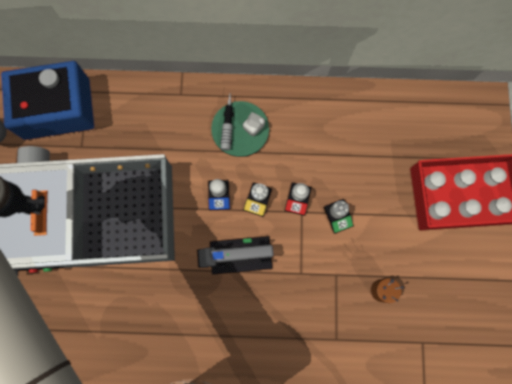

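The guard is open, with its frame edge at top col 75 and the bed clear. Now I'll release it and go above the scanner.

Call:
move_arm(
  steps=[
    {"x": 0,"y": 0,"z": 0,"ax": 0,"ay": 0,"az": 0,"gripper": 0.07},
    {"x": 0,"y": 0,"z": 0,"ax": 0,"ay": 0,"az": 0,"gripper": 0.07},
    {"x": 0,"y": 0,"z": 0,"ax": 0,"ay": 0,"az": 0,"gripper": 0.07},
    {"x": 0,"y": 0,"z": -0.05,"ax": 0,"ay": 0,"az": 0,"gripper": 0.07},
    {"x": 0,"y": 0,"z": -0.1,"ax": 0,"ay": 0,"az": 0,"gripper": 0.07},
  ],
)

```text
clock: 7.98
eef_pos: [0.5184, 0.3769, 0.22]
tcp_rot: [-0.001, -0.048, 0.999, -0.0]
ft_force: [0.8, 1.5, -0.0]
gripper_width: 0.82
```

```bash
python3 h.py .4355,-.097,.2,276.5
```

```text
t 7.975 tcp [0.5184 0.3769 0.22  ] xyaw -174.5 q [ 0.63  0.33  0.49  1.73 -0.    0.53] F [ 0.8  1.5 -0. ] w 0.82
  xyz [ 0.1275 -0.4639  0.0205] rot [  0.   -0.1 -91. ] rows 8.5
```

Call:
move_arm(
  steps=[
    {"x": 0.128,"y": -0.464,"z": 0.02,"ax": 0,"ay": 0,"az": -91,"gripper": 0.07},
    {"x": 0.128,"y": -0.464,"z": 0.02,"ax": 0,"ay": 0,"az": -91,"gripper": 0.07},
    {"x": 0.128,"y": -0.464,"z": 0.02,"ax": 0,"ay": 0,"az": -91,"gripper": 0.07},
    {"x": 0.128,"y": -0.464,"z": 0.02,"ax": 0,"ay": 0,"az": -91,"gripper": 0.07},
    {"x": 0.128,"y": -0.464,"z": 0.02,"ax": 0,"ay": 0,"az": -91,"gripper": 0.07},
    {"x": 0.128,"y": -0.464,"z": 0.02,"ax": 0,"ay": 0,"az": -91,"gripper": 0.07},
    {"x": 0.128,"y": -0.464,"z": 0.02,"ax": 0,"ay": 0,"az": -91,"gripper": 0.07},
    {"x": 0.128,"y": -0.464,"z": 0.02,"ax": 0,"ay": 0,"az": -91,"gripper": 0.07},
    {"x": 0.128,"y": -0.464,"z": 0.02,"ax": 0,"ay": 0,"az": -91,"gripper": 0.07},
    {"x": 0.128,"y": -0.464,"z": 0.02,"ax": 0,"ay": 0,"az": -91,"gripper": 0.07},
    {"x": 0.128,"y": -0.464,"z": 0.02,"ax": 0,"ay": 0,"az": -91,"gripper": 0.07},
  ],
)

```text
clock: 9.35
eef_pos: [0.4356, -0.0964, 0.1994]
tcp_rot: [-0.0, 0.745, -0.667, 0.0]
ft_force: [0.5, 0.0, 0.4]
gripper_width: 0.816
```

```bash
python3 - <<'E'
from h import *
r=snap("6");plan([]); p,R,o=tool()
print(proj('top',p),proj('side',p))
a=proj('side',p).astype(int);b=proj('top',p).astype(int)
crop(r['side'],a[0]-45,a[1]-60,a[0]+45,a[1]+40,"fs6",6);crop(r['top'],b[0]-60,b[1]-40,b[0]+60,b[1]+50,"ft6",6); print(a-[45,60],b-[60,40])
E
```

```text
t 9.45 tcp [ 0.4357 -0.096   0.1993] xyaw -83.6 q [-0.22 -0.16 -0.08  1.66  0.   -1.9 ] F [-0.1  1.4 -0.5] w 0.818
[232.03482087 249.32385389] [187.48462036 157.88739002]
[142  97] [172 209]
```

View pics/fs6.png

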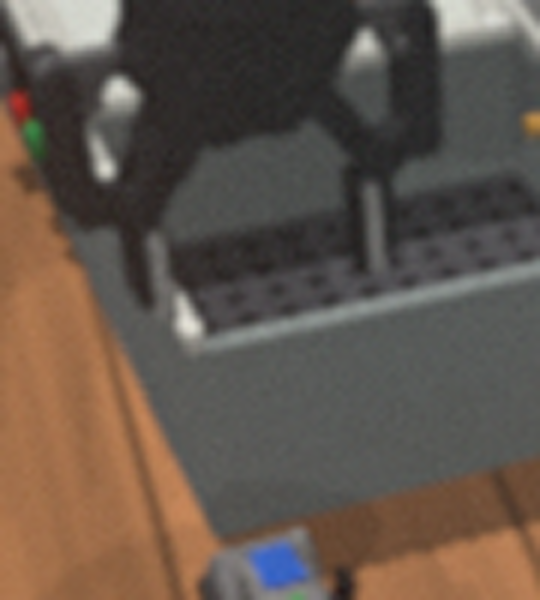

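View pics/ft6.png

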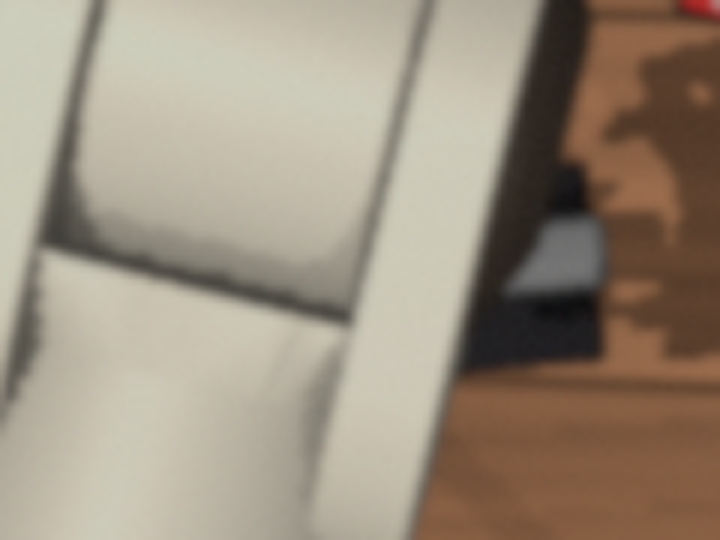

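```bash
python3 - <<'E'
from h import *
p,R,o=tool()
# z with xy fixed at tcp
zs=np.arange(.18,.26,.001); e=[abs(proj('side',[p[0],p[1],z])[1]-145.2) for z in zs]; print('z',zs[np.argmin(e)],proj('side',[p[0],p[1],zs[np.argmin(e)]]))
J=R.apply([0,1,0])
for a in(.035,-.035): print(proj('side',p+a*J+[0,0,.02]))
print((np.array([148,308])/6+[142,97]),(np.array([372,270])/6+[142,97]))
E
```

```text
z 0.23300000000000004 [186.01108727 145.09292983]
[171.11681222 154.0473948 ]
[201.69899142 146.77130473]
[166.66666667 148.33333333] [204. 142.]
```

Both views agree that the fingertips stand about 24 mm higher than the reported TCP, and the missed first grip on the handle bore that out. I'll allow for that offset from here on.

Call:
move_arm(
  steps=[
    {"x": 0,"y": 0,"z": 0.06,"ax": 0,"ay": 0,"az": 0,"gripper": 0.07},
    {"x": 0,"y": 0,"z": 0.12,"ax": 0,"ay": 0,"az": 0,"gripper": 0.07},
    {"x": 0,"y": 0,"z": 0.15,"ax": 0,"ay": 0,"az": 0,"gripper": 0.07},
    {"x": 0,"y": 0,"z": 0.15,"ax": 0,"ay": 0,"az": 0,"gripper": 0.07},
    {"x": 0,"y": 0,"z": 0.15,"ax": 0,"ay": 0,"az": 0,"gripper": 0.07},
  ],
)

```text
clock: 10.07
eef_pos: [0.4363, -0.0966, 0.0509]
tcp_rot: [-0.0, 0.746, -0.666, 0.001]
ft_force: [-0.5, 0.2, 0.1]
gripper_width: 0.819
```

```bash
python3 - <<'E'
from h import *
r=snap("7");plan([]); 
crop(r['side'],150,120,250,255,"fs7",4);crop(r['top'],180,200,300,300,"ft7",6)
E
```

```text
t 10.175 tcp [ 0.4366 -0.0969  0.0512] xyaw -83.5 q [-0.22 -0.17 -0.37  1.37 -0.   -1.9 ] F [-0.4  0.2  1.6] w 0.815
```

View pics/fs7.png

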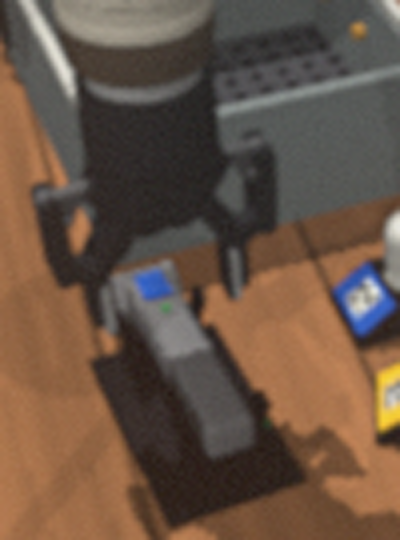

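Call:
move_arm(
  steps=[
    {"x": 0,"y": 0,"z": 0.025,"ax": 0,"ay": 0,"az": 0,"gripper": 0.07},
    {"x": 0,"y": 0,"z": 0.038,"ax": 0,"ay": 0,"az": 0,"gripper": 0.07},
    {"x": 0,"y": 0,"z": 0.038,"ax": 0,"ay": 0,"az": 0,"gripper": 0.07},
    {"x": 0,"y": 0,"z": 0.038,"ax": 0,"ay": 0,"az": 0,"gripper": 0.07},
    {"x": 0,"y": 0,"z": 0.038,"ax": 0,"ay": 0,"az": 0,"gripper": 0},
    {"x": 0,"y": 0,"z": 0.038,"ax": 0,"ay": 0,"az": 0,"gripper": 0},
    {"x": 0,"y": 0,"z": 0.038,"ax": 0,"ay": 0,"az": 0,"gripper": 0},
    {"x": 0,"y": 0,"z": 0.038,"ax": 0,"ay": 0,"az": 0,"gripper": 0},
    {"x": 0,"y": 0,"z": 0.038,"ax": 0,"ay": 0,"az": 0,"gripper": 0},
    {"x": 0,"y": 0,"z": 0.038,"ax": 0,"ay": 0,"az": 0,"gripper": 0},
  ],
)

```text
clock: 11.42
eef_pos: [0.4359, -0.097, 0.012]
tcp_rot: [-0.0, 0.746, -0.666, 0.001]
ft_force: [1.0, -0.4, 5.5]
gripper_width: 0.343
```

```bash
python3 - <<'E'
from h import *
r=snap("8");plan([]); 
crop(r['side'],150,120,250,255,"fs8",4)
E
```

```text
t 11.525 tcp [ 0.4359 -0.0969  0.0119] xyaw -83.5 q [-0.22 -0.15 -0.43  1.29  0.   -1.9 ] F [1.2 0.3 7. ] w 0.342
```

View pics/fs8.png

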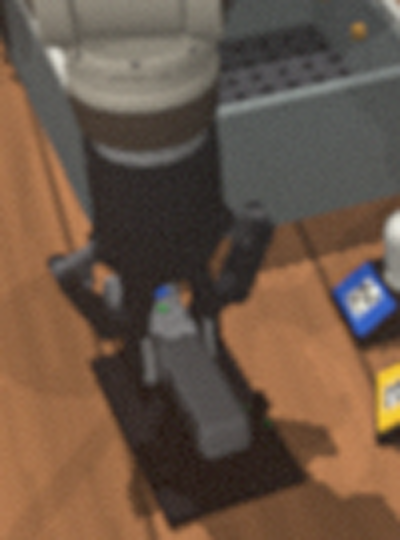

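Call:
move_arm(
  steps=[
    {"x": 0,"y": 0,"z": -0.02,"ax": 0,"ay": 0,"az": 0,"gripper": 0},
    {"x": 0,"y": 0,"z": -0.06,"ax": 0,"ay": 0,"az": 0,"gripper": 0},
    {"x": 0,"y": 0,"z": -0.12,"ax": 0,"ay": 0,"az": 0,"gripper": 0},
    {"x": 0,"y": 0,"z": -0.13,"ax": 0,"ay": 0,"az": 0,"gripper": 0},
    {"x": 0,"y": 0,"z": -0.13,"ax": 0,"ay": 0,"az": 0,"gripper": 0},
  ],
  force=60,
)

```text
clock: 12.15
eef_pos: [0.4355, -0.0969, 0.141]
tcp_rot: [0.0, 0.746, -0.666, 0.0]
ft_force: [-0.8, 0.4, -3.1]
gripper_width: 0.341
```

```bash
sed -i "s/(a,110,50)/(a,90,50)/" h.py
python3 - <<'E'
from h import *
s=cv2.imread("pics/side0.png");t=cv2.imread("pics/top0.png")
castings(t,s)
L=labels(s,(225,165,305,312))
for k in L:
    P=L[k][1];Q=[onplane('side',p,.018)[:2] for p in P];print(k,[np.round(Q[i+1]-Q[i],3).tolist() for i in range(2)])
c=np.array([onplane('top',[190+x/4.5,165+y/4.5],z) for x,y,z in((638,262,.028),(727,230,.028),(652,308,.008),(738,275,.008))])
print('green corners',c.round(3), c.mean(0))
r=snap("9");castings(r['top'],r['side'])
plan([(.4497,-.2258,.141,167.5),(.4497,-.2258,.062,167.5)])
E
```

```text
red tri [ 0.5705 -0.2527  0.0197] 1.6 plane [ 0.568  -0.2523] yaw -12.5 axis [ 0.6032 -0.2601] len 0.035 0.058 226
amber tri [ 0.5649 -0.144   0.0188] 0.39 plane [ 0.5643 -0.1439] yaw -16.9 axis [ 0.5988 -0.1544] len 0.035 0.056 214
green tri [ 5.273e-01 -3.608e-01  3.000e-04] 3.11 plane [ 0.5199 -0.3566] yaw -79.0 axis [ 0.5267 -0.392 ] len 0.019 0.031 71
blue tri [ 0.5719 -0.049   0.0201] 0.39 plane [ 0.5715 -0.0487] yaw 1.9 axis [ 0.6075 -0.0475] len 0.053 0.032 180
red [[0.048, 0.003], [-0.01, -0.063]]
amber [[0.027, -0.009], [-0.023, -0.066]]
green [[0.034, 0.024], [0.022, -0.052]]
blue [[0.037, 0.021], [0.005, -0.057]]
green corners [[ 0.526 -0.345  0.028]
 [ 0.546 -0.397  0.028]
 [ 0.502 -0.357  0.008]
 [ 0.523 -0.407  0.008]] [ 0.52407158 -0.376445    0.018     ]
red tri [ 0.5782 -0.2547  0.015 ] 5.67 plane [ 0.5677 -0.2522] yaw -12.5 axis [ 0.6029 -0.26  ] len 0.036 0.058 227
green tri [ 5.273e-01 -3.605e-01  2.000e-04] 3.18 plane [ 0.5198 -0.3563] yaw -84.0 axis [ 0.5235 -0.3921] len 0.017 0.031 64
t 12.25 tcp [ 0.4347 -0.0967  0.1394] xyaw -83.5 q [-0.22 -0.17 -0.2   1.55 -0.   -1.9 ] F [-0.2  0.  -2.4] w 0.343
  xyz [ 0.13   -0.0004 -0.0017] rot [ 2.00e-01 -1.00e-01  1.09e+02] rows 10.2
  xyz [ 0.1301 -0.0006  0.0773] rot [ 2.00e-01 -1.00e-01  1.09e+02] rows 1.3
```

View pics/side9.png

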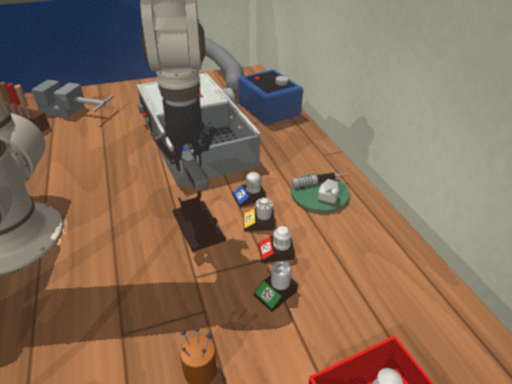

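Call:
move_arm(
  steps=[
    {"x": 0.13,"y": 0,"z": 0,"ax": 0,"ay": 0,"az": 109,"gripper": 0},
    {"x": 0.13,"y": 0,"z": 0,"ax": 0,"ay": 0,"az": 109,"gripper": 0},
    {"x": 0.13,"y": 0,"z": 0,"ax": 0,"ay": 0,"az": 109,"gripper": 0},
    {"x": 0.13,"y": 0,"z": 0,"ax": 0,"ay": 0,"az": 109,"gripper": 0},
    {"x": 0.13,"y": 0,"z": 0,"ax": 0,"ay": 0,"az": 109,"gripper": 0},
    {"x": 0.13,"y": 0,"z": 0,"ax": 0,"ay": 0,"az": 109,"gripper": 0},
    {"x": 0.13,"y": 0,"z": 0,"ax": 0,"ay": 0,"az": 109,"gripper": 0},
    {"x": 0.13,"y": 0,"z": 0,"ax": 0,"ay": 0,"az": 109,"gripper": 0},
    {"x": 0.13,"y": 0,"z": 0,"ax": 0,"ay": 0,"az": 109,"gripper": 0},
    {"x": 0.13,"y": 0,"z": 0,"ax": 0,"ay": 0,"az": 109,"gripper": 0},
    {"x": 0.13,"y": 0,"z": 0.03,"ax": 0,"ay": 0,"az": 109,"gripper": 0},
    {"x": 0.13,"y": 0,"z": 0.03,"ax": 0,"ay": 0,"az": 109,"gripper": 0},
  ],
)

```text
clock: 13.75
eef_pos: [0.4481, -0.225, 0.1077]
tcp_rot: [-0.003, 0.109, 0.994, 0.001]
ft_force: [0.7, 0.3, -2.6]
gripper_width: 0.341
```

```bash
python3 - <<'E'
from h import *
r=snap("10");plan([(.4497,-.2258,.062,167.5)])
crop(r['top'],220,170,340,270,"ct10",6);crop(r['side'],190,140,320,280,"cs10",5)
E
```

```text
t 13.85 tcp [ 0.4495 -0.2258  0.1107] xyaw 167.5 q [-0.47 -0.04 -0.13  1.48 -0.   -0.25] F [ 0.9 -0.  -1.9] w 0.345
  xyz [-0.0003 -0.      0.0487] rot [ 0.  -0.1  0. ] rows 0.8
```

View pics/ct10.png

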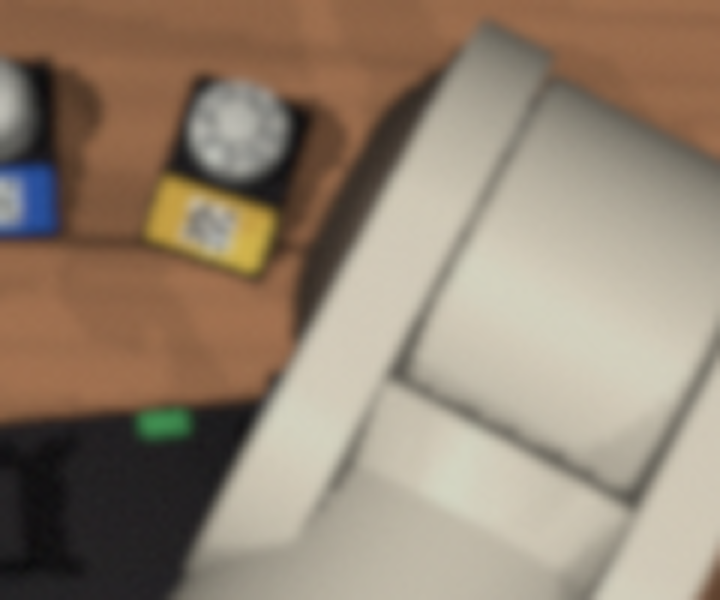

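View pics/cs10.png

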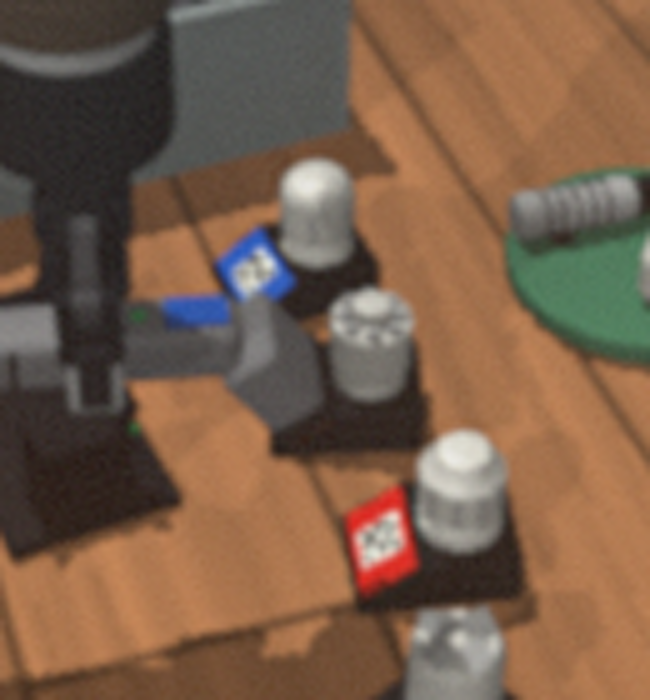

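```bash
python3 - <<'E'
from h import *
h=np.array([np.cos(np.radians(-12.5)),np.sin(np.radians(-12.5)),0]); p=np.array([.4495,-.2258,0.])
for g in(.012,): 
    o=p-g*h; o[2]=.1107+.0461
    print('blue',proj('side',o+.0494*h+[0,0,.0145]),'led',)
    f=o+.1331*h+[0,0,-.0901]; w=f-.06*np.array([*(h[:2]*.5736),-.819]); print('spot',f,'window ctr px crop',(proj('side',w)-[190,140])*5)
s=cv2.imread('pics/side10.png');hs=cv2.cvtColor(s,cv2.COLOR_BGR2HSV);m=cv2.inRange(hs,(105,120,60),(125,255,255));m[:, :215]=0;m[:190]=0;m[:,240:]=0
n,l,st,c=cv2.connectedComponentsWithStats(m);print(st[1:,4],c[1:])
E
```

```text
blue [226.62866403 200.85689129] led
spot [ 0.56772945 -0.25201084  0.0667    ] window ctr px crop [301.87909744 394.56164092]
[26 61] [[235.84615385 193.07692308]
 [228.98360656 201.96721311]]
```

Call:
move_arm(
  steps=[
    {"x": 0.003,"y": 0,"z": 0.025,"ax": 0,"ay": 0,"az": 0,"gripper": 0},
    {"x": 0.003,"y": 0,"z": 0.049,"ax": 0,"ay": 0,"az": 0,"gripper": 0},
    {"x": 0.003,"y": 0,"z": 0.049,"ax": 0,"ay": 0,"az": 0,"gripper": 0},
    {"x": 0.003,"y": 0,"z": 0.049,"ax": 0,"ay": 0,"az": 0,"gripper": 0},
  ],
)

```text
clock: 14.35
eef_pos: [0.4477, -0.2256, 0.0637]
tcp_rot: [0.001, 0.109, 0.994, -0.0]
ft_force: [-0.3, 0.0, -2.5]
gripper_width: 0.345
```

```bash
python3 - <<'E'
from h import *
r=snap("11");plan([(.4465,-.2254,.062,167.5)])
crop(r['side'],190,160,320,290,"cs11",5)
E
```

```text
t 14.45 tcp [ 0.4478 -0.2257  0.0638] xyaw 167.5 q [-0.47 -0.04 -0.22  1.38 -0.   -0.25] F [ 0.1  0.1 -2.4] w 0.341
  xyz [0.0014 0.     0.0018] rot [-0.   0.1 -0. ] rows 0.0
```

View pics/cs11.png

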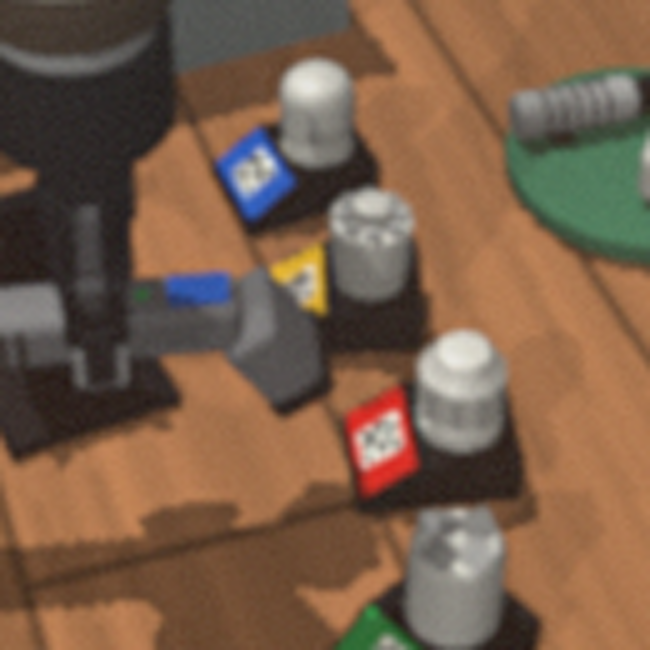

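Call:
move_arm(
  steps=[
    {"x": 0.001,"y": 0,"z": 0.002,"ax": 0,"ay": 0,"az": 0,"gripper": 0},
    {"x": 0.001,"y": 0,"z": 0.002,"ax": 0,"ay": 0,"az": 0,"gripper": 0},
    {"x": 0.001,"y": 0,"z": 0.002,"ax": 0,"ay": 0,"az": 0,"gripper": 0},
    {"x": 0.001,"y": 0,"z": 0.002,"ax": 0,"ay": 0,"az": 0,"gripper": 0},
    {"x": 0.001,"y": 0,"z": 0.002,"ax": 0,"ay": 0,"az": 0,"gripper": 0},
    {"x": 0.001,"y": 0,"z": 0.002,"ax": 0,"ay": 0,"az": 0,"gripper": 0},
    {"x": 0.001,"y": 0,"z": 0.002,"ax": 0,"ay": 0,"az": 0,"gripper": 0},
    {"x": 0.001,"y": 0,"z": 0.002,"ax": 0,"ay": 0,"az": 0,"gripper": 0},
    {"x": 0.001,"y": 0,"z": 0.002,"ax": 0,"ay": 0,"az": 0,"gripper": 0},
    {"x": 0.001,"y": 0,"z": 0.002,"ax": 0,"ay": 0,"az": 0,"gripper": 0},
    {"x": 0.001,"y": 0,"z": 0.002,"ax": 0,"ay": 0,"az": 0,"gripper": 0},
    {"x": 0.001,"y": 0,"z": 0.002,"ax": 0,"ay": 0,"az": 0,"gripper": 0},
  ],
)

```text
clock: 15.95
eef_pos: [0.4461, -0.2252, 0.0603]
tcp_rot: [0.0, 0.109, 0.994, 0.0]
ft_force: [0.2, 0.1, -2.4]
gripper_width: 0.343
```

```bash
cat >> h.py <<'E'
def spot(g=.0085,yawhead=None,dz=.0461):
    p,R,o=tool(); h=-R.apply([1,0,0]); O=p-g*h+[0,0,dz]
    f=O+.1331*h+[0,0,-.0901]; return O,h,f
E
python3 - <<'E'
from h import *
r=snap("12"); plan([])
crop(r['side'],190,160,320,290,"cs12",5)
O,h,f=spot(); print('spot',f)
print('blue pred',proj('side',O+.0494*h+[0,0,.0145]))
hs=cv2.cvtColor(r['side'],cv2.COLOR_BGR2HSV);m=cv2.inRange(hs,(105,120,60),(125,255,255));m[:, :215]=0;m[:205]=0;m[:,240:]=0
n,l,st,c=cv2.connectedComponentsWithStats(m);print(st[1:,4],c[1:])
B=f-.06*np.array([*(h[:2]*.5736),-.819])
pr=np.array([-h[1],h[0],0]); nb=np.array([*(h[:2]*.819),.5736])
for a in(-.023,.023):
    for b in(-.014,.014): print('corner crop',(proj('side',B+a*pr+b*nb)-[190,160])*5)
print('rear end top mid', proj('side',O-.085*h+[0,0,.013]))
E
```

```text
t 16.05 tcp [ 0.4461 -0.2252  0.0603] xyaw 167.5 q [-0.47 -0.04 -0.23  1.38 -0.   -0.25] F [ 0.1 -0.4 -2.2] w 0.345
spot [ 0.56776316 -0.25223415  0.01631295]
blue pred [227.47388713 218.85994213]
[60] [[228.63333333 218.83333333]]
corner crop [281.26220281 429.60434295]
corner crop [333.50789371 400.09158603]
corner crop [271.48465736 355.91594044]
corner crop [321.59116925 326.92965202]
rear end top mid [163.61678438 223.90249583]
```

View pics/cs12.png

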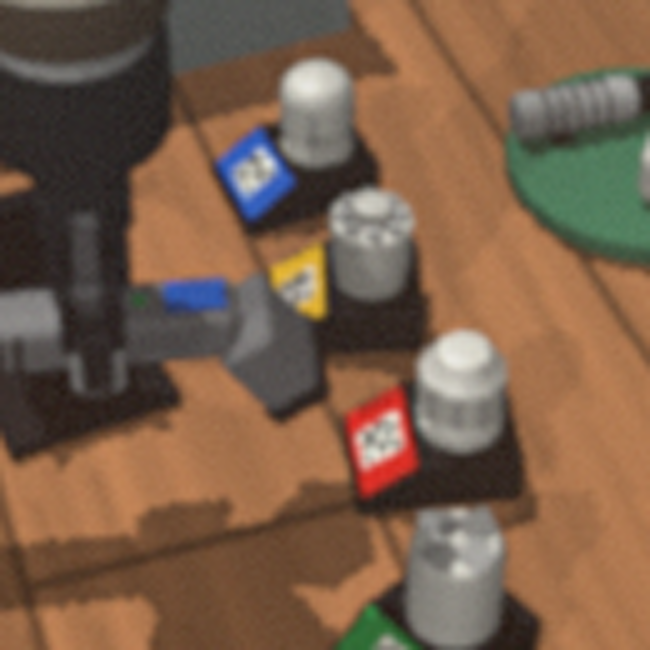

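```bash
python3 - <<'E'
from h import *
r=cv2.imread("pics/side12.png"); 
O,h,f=spot();pr=np.array([-h[1],h[0],0])
crop(r,145,190,265,260,"cs12b",6)
for x in(-.085,.0,.05):
  for y in(-.015,.015):
    for z in(.013,-.013): print(x,y,z,((proj('side',O+x*h+y*pr+[0,0,z])-[145,190])*6).round())
E
```

```text
-0.085 -0.015 0.013 [109. 233.]
-0.085 -0.015 -0.013 [119. 286.]
-0.085 0.015 0.013 [114. 174.]
-0.085 0.015 -0.013 [124. 227.]
0.0 -0.015 0.013 [356. 216.]
0.0 -0.015 -0.013 [361. 268.]
0.0 0.015 0.013 [355. 158.]
0.0 0.015 -0.013 [360. 210.]
0.05 -0.015 0.013 [499. 205.]
0.05 -0.015 -0.013 [502. 258.]
0.05 0.015 0.013 [494. 148.]
0.05 0.015 -0.013 [496. 200.]
```

View pics/cs12b.png

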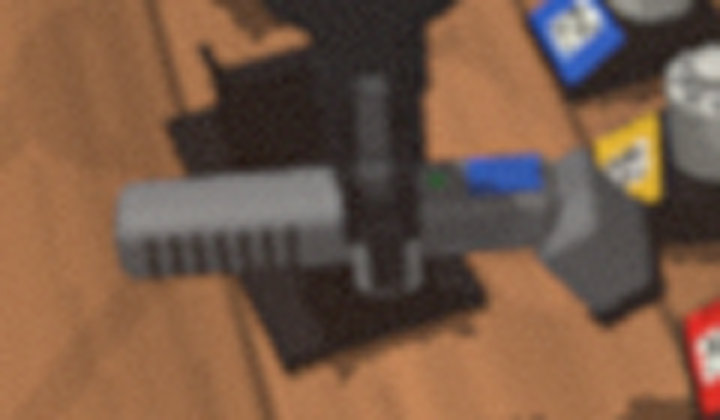

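```bash
python3 h.py .4461,-.2252,.115,167.5 .4419,-.1066,.115,163.1 .4419,-.1066,.06,163.1
```

```text
t 16.05 tcp [ 0.4461 -0.2252  0.0603] xyaw 167.5 q [-0.47 -0.04 -0.23  1.38 -0.   -0.25] F [ 0.1 -0.4 -2.2] w 0.345
  xyz [ 0.     -0.     -0.0547] rot [ 0. -0. -0.] rows 0.9
  xyz [ 0.0299  0.1148 -0.0547] rot [ 0.  -0.   4.4] rows 1.9
  xyz [0.0299 0.1148 0.0003] rot [ 0.  -0.   4.4] rows 0.9
```

Call:
move_arm(
  steps=[
    {"x": 0,"y": 0,"z": -0.055,"ax": 0,"ay": 0,"az": 0,"gripper": 0},
    {"x": 0,"y": 0,"z": -0.055,"ax": 0,"ay": 0,"az": 0,"gripper": 0},
    {"x": 0.015,"y": 0.057,"z": -0.055,"ax": 0,"ay": 0,"az": 2,"gripper": 0},
    {"x": 0.03,"y": 0.115,"z": -0.055,"ax": 0,"ay": 0,"az": 4.4,"gripper": 0},
    {"x": 0.03,"y": 0.115,"z": -0.055,"ax": 0,"ay": 0,"az": 4.4,"gripper": 0},
    {"x": 0.03,"y": 0.115,"z": -0.03,"ax": 0,"ay": 0,"az": 4.4,"gripper": 0},
    {"x": 0.03,"y": 0.115,"z": 0,"ax": 0,"ay": 0,"az": 4.4,"gripper": 0},
    {"x": 0.03,"y": 0.115,"z": 0,"ax": 0,"ay": 0,"az": 4.4,"gripper": 0},
    {"x": 0.03,"y": 0.115,"z": 0,"ax": 0,"ay": 0,"az": 4.4,"gripper": 0},
  ],
)

```text
clock: 17.18
eef_pos: [0.4421, -0.1069, 0.0611]
tcp_rot: [0.0, 0.148, 0.989, -0.0]
ft_force: [-1.1, 0.4, -1.6]
gripper_width: 0.344
```

```bash
cat > chk.py <<'E'
import sys
from h import *
tag=sys.argv[1]; r=snap(tag); plan([]); O,h,f=spot(.005); print('spot',f.round(4))
s=r['side']; a=proj('side',f).astype(int); x0,y0=a[0]-60,a[1]-60
print('spot crop px',(proj('side',f)-[x0,y0])*5)
crop(s,x0,y0,a[0]+50,a[1]+45,"cs"+tag,5)
E
python3 chk.py 13
```

```text
t 17.275 tcp [ 0.4425 -0.1068  0.0616] xyaw 163.0 q [-0.24 -0.15 -0.33  1.39  0.    0.06] F [-0.4 -0.3 -1.4] w 0.341
spot [ 0.5651 -0.1442  0.0178]
spot crop px [300.91765527 304.50753111]
```

View pics/cs13.png

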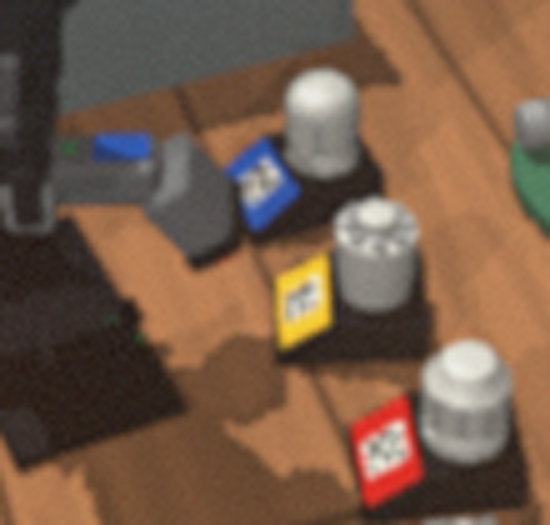

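The spot falls on the centre of the amber label, at crop (301,304) against the label at (303,300). I'll hold there.

Call:
move_arm(
  steps=[
    {"x": 0,"y": 0,"z": 0,"ax": 0,"ay": 0,"az": 0,"gripper": 0},
    {"x": 0,"y": 0,"z": 0,"ax": 0,"ay": 0,"az": 0,"gripper": 0},
    {"x": 0,"y": 0,"z": 0,"ax": 0,"ay": 0,"az": 0,"gripper": 0},
    {"x": 0,"y": 0,"z": 0,"ax": 0,"ay": 0,"az": 0,"gripper": 0},
    {"x": 0,"y": 0,"z": 0,"ax": 0,"ay": 0,"az": 0,"gripper": 0},
    {"x": 0,"y": 0,"z": 0,"ax": 0,"ay": 0,"az": 0,"gripper": 0},
    {"x": 0,"y": 0,"z": 0,"ax": 0,"ay": 0,"az": 0,"gripper": 0},
    {"x": 0,"y": 0,"z": 0,"ax": 0,"ay": 0,"az": 0,"gripper": 0},
    {"x": 0,"y": 0,"z": 0,"ax": 0,"ay": 0,"az": 0,"gripper": 0},
    {"x": 0,"y": 0,"z": 0,"ax": 0,"ay": 0,"az": 0,"gripper": 0},
    {"x": 0,"y": 0,"z": 0,"ax": 0,"ay": 0,"az": 0,"gripper": 0},
  ],
)

```text
clock: 18.65
eef_pos: [0.4419, -0.1064, 0.0603]
tcp_rot: [0.0, 0.147, 0.989, -0.0]
ft_force: [0.1, 0.4, -1.4]
gripper_width: 0.34
```

```bash
python3 - <<'E'
from h import *
r=snap("14"); castings(r['top'],r['side'])
# green: side corners
h=cv2.cvtColor(r['side'],cv2.COLOR_BGR2HSV); L=labels(r['side'],(225,240,320,330)); print({k:(v[0],v[1].round(1).tolist()) for k,v in L.items() if k=='green'})
print(onplane('side',L['green'][0],.018))
crop(r['top'],300,180,370,250,"gr14",9)
yaw=np.radians(21);hd=np.array([np.cos(yaw),np.sin(yaw)]);print(np.array([.524,-.3764])-.1281*hd)
p,R,o=tool()
t=np.array([.524,-.3764])-.1281*hd
plan([(*p[:2],.12,163),(*t,.12,201),(*t,.06,201)])
E
```

```text
red tri [ 0.5688 -0.2524  0.019 ] 0.57 plane [ 0.568  -0.2523] yaw -12.5 axis [ 0.6032 -0.2601] len 0.037 0.058 228
amber tri [ 0.5762 -0.1365  0.0116] 2.97 plane [ 0.5807 -0.1373] yaw -12.4 axis [ 0.6158 -0.1451] len 0.009 0.031 38
green tri [ 0.5272 -0.3611  0.0012] 3.06 plane [ 0.52   -0.3571] yaw -79.0 axis [ 0.5268 -0.3925] len 0.018 0.03 65
{'green': (array([267.6413765 , 294.40345001]), [[252.8, 292.3], [263.8, 280.0], [282.4, 296.5], [271.5, 308.9]])}
[ 0.52894967 -0.37299477  0.018     ]
[ 0.40440835 -0.42230693]
t 18.75 tcp [ 0.4418 -0.1064  0.0603] xyaw 163.1 q [-0.24 -0.15 -0.33  1.39  0.    0.06] F [-0.1  0.5 -2.1] w 0.342
  xyz [ 0.      0.     -0.0597] rot [ 0.  -0.   0.1] rows 1.0
  xyz [-0.0563 -0.3131 -0.0597] rot [  0.   -0.  -37.9] rows 5.1
  xyz [-5.630e-02 -3.131e-01  3.000e-04] rot [  0.   -0.  -37.9] rows 1.0
```

View pics/gr14.png

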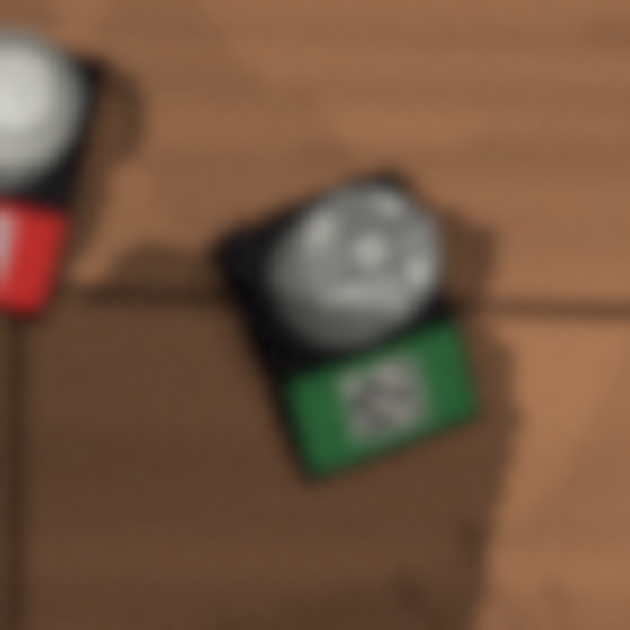

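```bash
python3 - <<'E'
from h import *
print('green',onplane('top',(342.6,224.2),.018),tri((342.6,224.2),(267.64,294.4)))
print('pot',onplane('top',(388,290),.07),tri((388,290),(199,350)), onplane('side',(199,352),.07))
r=cv2.imread('pics/top14.png');crop(r,350,255,430,320,'pot',8)
O,h,f=spot(.005)
s=cv2.imread('pics/side14.png');crop(s,160,310,240,384,'pots',7)
E
```

```text
green [ 0.52547789 -0.37519812  0.018     ] (array([ 0.52635131, -0.37488383,  0.02091118]), np.float64(0.8386234509549164))
pot [ 0.35976006 -0.47446391  0.07      ] (array([ 0.36193721, -0.47533993,  0.06786107]), np.float64(1.7220899456294032)) [ 0.36385934 -0.48042483  0.07      ]
```

View pics/pot.png

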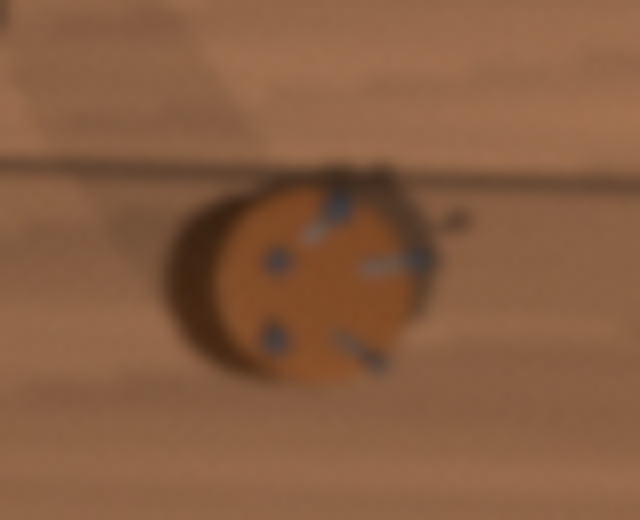

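View pics/pots.png

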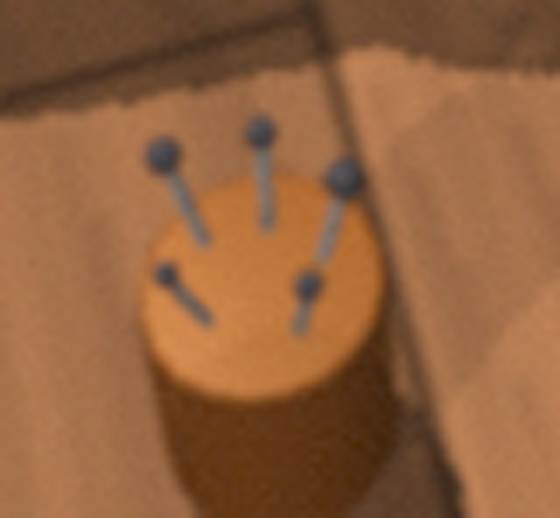

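```bash
python3 h.py .4418,-.1064,.12,163 .398,-.375,.12,180 .398,-.375,.060,180
```

```text
t 18.75 tcp [ 0.4418 -0.1064  0.0603] xyaw 163.1 q [-0.24 -0.15 -0.33  1.39  0.    0.06] F [-0.1  0.5 -2.1] w 0.342
  xyz [ 0.     -0.     -0.0597] rot [ 0.  -0.   0.1] rows 1.0
  xyz [-0.0364 -0.2697 -0.0597] rot [  0.   -0.  -16.9] rows 4.4
  xyz [-0.0364 -0.2697  0.0003] rot [  0.   -0.  -16.9] rows 1.0
```

Call:
move_arm(
  steps=[
    {"x": 0,"y": 0,"z": -0.06,"ax": 0,"ay": 0,"az": 0,"gripper": 0},
    {"x": 0,"y": 0,"z": -0.06,"ax": 0,"ay": 0,"az": 0,"gripper": 0},
    {"x": -0.036,"y": -0.27,"z": -0.06,"ax": 0,"ay": 0,"az": -17,"gripper": 0},
    {"x": -0.036,"y": -0.27,"z": -0.06,"ax": 0,"ay": 0,"az": -17,"gripper": 0},
    {"x": -0.036,"y": -0.27,"z": -0.06,"ax": 0,"ay": 0,"az": -17,"gripper": 0},
    {"x": -0.036,"y": -0.27,"z": -0.06,"ax": 0,"ay": 0,"az": -17,"gripper": 0},
    {"x": -0.036,"y": -0.27,"z": -0.06,"ax": 0,"ay": 0,"az": -17,"gripper": 0},
    {"x": -0.036,"y": -0.27,"z": -0.06,"ax": 0,"ay": 0,"az": -17,"gripper": 0},
    {"x": -0.036,"y": -0.27,"z": -0.03,"ax": 0,"ay": 0,"az": -17,"gripper": 0},
    {"x": -0.036,"y": -0.27,"z": 0,"ax": 0,"ay": 0,"az": -17,"gripper": 0},
    {"x": -0.036,"y": -0.27,"z": 0,"ax": 0,"ay": 0,"az": -17,"gripper": 0},
    {"x": -0.036,"y": -0.27,"z": 0,"ax": 0,"ay": 0,"az": -17,"gripper": 0},
  ],
)

```text
clock: 20.25
eef_pos: [0.3981, -0.3749, 0.0614]
tcp_rot: [0.0, -0.001, 1.0, -0.0]
ft_force: [0.8, -0.2, -2.4]
gripper_width: 0.346
```

```bash
python3 chk.py 15
```

```text
t 20.35 tcp [ 0.3983 -0.3754  0.0619] xyaw -179.9 q [-0.76  0.07 -0.12  1.38  0.   -0.76] F [-0.3  1.4 -2.3] w 0.34
spot [ 0.5264 -0.3752  0.0181]
spot crop px [304.35158331 302.72986457]
```

View pics/cs15.png

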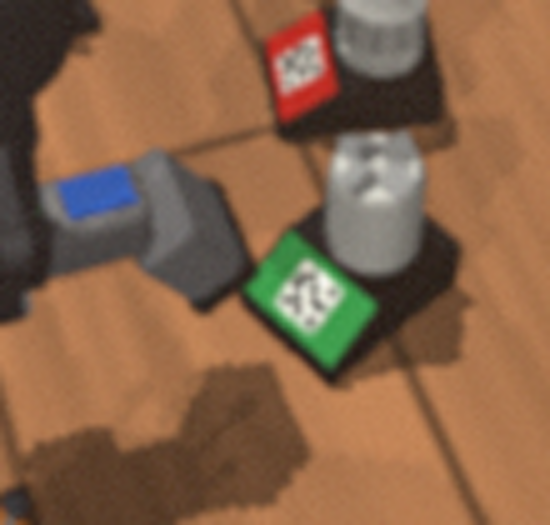

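The spot is on the green label, at crop (304,303) against the label centre at (310,298). I'll hold there.

Call:
move_arm(
  steps=[
    {"x": 0,"y": 0,"z": 0,"ax": 0,"ay": 0,"az": 0,"gripper": 0},
    {"x": 0,"y": 0,"z": 0,"ax": 0,"ay": 0,"az": 0,"gripper": 0},
    {"x": 0,"y": 0,"z": 0,"ax": 0,"ay": 0,"az": 0,"gripper": 0},
    {"x": 0,"y": 0,"z": 0,"ax": 0,"ay": 0,"az": 0,"gripper": 0},
    {"x": 0,"y": 0,"z": 0,"ax": 0,"ay": 0,"az": 0,"gripper": 0},
    {"x": 0,"y": 0,"z": 0,"ax": 0,"ay": 0,"az": 0,"gripper": 0},
    {"x": 0,"y": 0,"z": 0,"ax": 0,"ay": 0,"az": 0,"gripper": 0},
    {"x": 0,"y": 0,"z": 0,"ax": 0,"ay": 0,"az": 0,"gripper": 0},
    {"x": 0,"y": 0,"z": 0,"ax": 0,"ay": 0,"az": 0,"gripper": 0},
    {"x": 0,"y": 0,"z": 0,"ax": 0,"ay": 0,"az": 0,"gripper": 0},
    {"x": 0,"y": 0,"z": 0,"ax": 0,"ay": 0,"az": 0,"gripper": 0},
  ],
)

```text
clock: 21.72
eef_pos: [0.3976, -0.3752, 0.0603]
tcp_rot: [0.0, -0.0, 1.0, 0.0]
ft_force: [-0.0, -0.1, -2.2]
gripper_width: 0.34
```

```bash
python3 - <<'E'
from h import *
r=snap("16"); castings(r['top'],r['side'])
p,R,o=tool(); t=np.array([.572,-.0482])-.1281*np.array([np.cos(.026),np.sin(.026)])
plan([(*p[:2],.12,180),(*t,.12,181.5),(*t,.06,181.5)])
E
```

```text
red tri [ 0.5694 -0.253   0.0158] 0.6 plane [ 0.568  -0.2526] yaw -12.5 axis [ 0.6031 -0.2604] len 0.035 0.058 225
amber tri [ 0.5648 -0.1445  0.021 ] 0.37 plane [ 0.5646 -0.1444] yaw -16.9 axis [ 0.5991 -0.1549] len 0.034 0.057 214
green tri [ 0.5276 -0.3606 -0.0007] 3.21 plane [ 0.5199 -0.3561] yaw -84.0 axis [ 0.5237 -0.392 ] len 0.017 0.031 70
blue tri [ 0.5719 -0.049   0.0202] 0.43 plane [ 0.5715 -0.0487] yaw 1.9 axis [ 0.6075 -0.0475] len 0.053 0.032 173
t 21.825 tcp [ 0.3976 -0.3752  0.0603] xyaw -179.9 q [-0.76  0.07 -0.12  1.38 -0.   -0.76] F [-0.1 -0.  -2.3] w 0.345
  xyz [-0.     -0.     -0.0597] rot [-0.   0.   0.1] rows 1.0
  xyz [-0.0466  0.3236 -0.0597] rot [-0.   0.  -1.4] rows 5.2
  xyz [-4.660e-02  3.236e-01  3.000e-04] rot [-0.   0.  -1.4] rows 1.0
```

Call:
move_arm(
  steps=[
    {"x": 0,"y": 0,"z": -0.06,"ax": 0,"ay": 0,"az": 0,"gripper": 0},
    {"x": 0,"y": 0,"z": -0.06,"ax": 0,"ay": 0,"az": 0,"gripper": 0},
    {"x": -0.047,"y": 0.323,"z": -0.06,"ax": 0,"ay": 0,"az": -1.4,"gripper": 0},
    {"x": -0.047,"y": 0.323,"z": -0.06,"ax": 0,"ay": 0,"az": -1.4,"gripper": 0},
    {"x": -0.047,"y": 0.323,"z": -0.06,"ax": 0,"ay": 0,"az": -1.4,"gripper": 0},
    {"x": -0.047,"y": 0.323,"z": -0.06,"ax": 0,"ay": 0,"az": -1.4,"gripper": 0},
    {"x": -0.047,"y": 0.323,"z": -0.06,"ax": 0,"ay": 0,"az": -1.4,"gripper": 0},
    {"x": -0.047,"y": 0.323,"z": -0.06,"ax": 0,"ay": 0,"az": -1.4,"gripper": 0},
    {"x": -0.047,"y": 0.323,"z": -0.03,"ax": 0,"ay": 0,"az": -1.4,"gripper": 0},
    {"x": -0.047,"y": 0.323,"z": 0,"ax": 0,"ay": 0,"az": -1.4,"gripper": 0},
    {"x": -0.047,"y": 0.323,"z": 0,"ax": 0,"ay": 0,"az": -1.4,"gripper": 0},
    {"x": -0.047,"y": 0.323,"z": 0,"ax": 0,"ay": 0,"az": -1.4,"gripper": 0},
  ],
)

```text
clock: 23.32
eef_pos: [0.4446, -0.0526, 0.0612]
tcp_rot: [0.0, -0.012, 1.0, -0.0]
ft_force: [0.3, 0.2, -2.3]
gripper_width: 0.343
```

```bash
python3 chk.py 17
```

```text
t 23.425 tcp [ 0.445  -0.0525  0.0616] xyaw -178.6 q [-0.12 -0.17 -0.35  1.39 -0.   -0.14] F [ 0.2 -0.3 -2.6] w 0.34
spot [ 0.5731 -0.0493  0.0179]
spot crop px [304.29009906 301.83231336]
```

View pics/cs17.png

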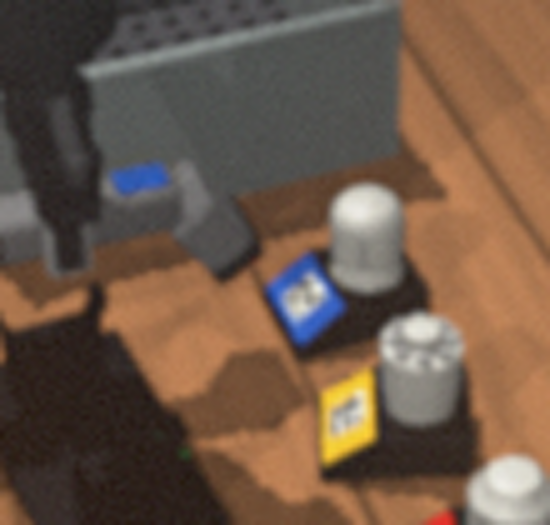

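Call:
move_arm(
  steps=[
    {"x": 0,"y": 0,"z": 0,"ax": 0,"ay": 0,"az": 0,"gripper": 0},
    {"x": 0,"y": 0,"z": 0,"ax": 0,"ay": 0,"az": 0,"gripper": 0},
    {"x": 0,"y": 0,"z": 0,"ax": 0,"ay": 0,"az": 0,"gripper": 0},
    {"x": 0,"y": 0,"z": 0,"ax": 0,"ay": 0,"az": 0,"gripper": 0},
    {"x": 0,"y": 0,"z": 0,"ax": 0,"ay": 0,"az": 0,"gripper": 0},
    {"x": 0,"y": 0,"z": 0,"ax": 0,"ay": 0,"az": 0,"gripper": 0},
    {"x": 0,"y": 0,"z": 0,"ax": 0,"ay": 0,"az": 0,"gripper": 0},
    {"x": 0,"y": 0,"z": 0,"ax": 0,"ay": 0,"az": 0,"gripper": 0},
    {"x": 0,"y": 0,"z": 0,"ax": 0,"ay": 0,"az": 0,"gripper": 0},
    {"x": 0,"y": 0,"z": 0,"ax": 0,"ay": 0,"az": 0,"gripper": 0},
    {"x": 0,"y": 0,"z": 0,"ax": 0,"ay": 0,"az": 0,"gripper": 0},
  ],
)

```text
clock: 24.8
eef_pos: [0.4443, -0.0521, 0.0603]
tcp_rot: [-0.0, -0.013, 1.0, 0.0]
ft_force: [-0.1, 0.1, -2.7]
gripper_width: 0.343
```

```bash
python3 h.py .4445,-.0525,.14,181.4 .4359,-.097,.15,276.5
```

```text
t 24.8 tcp [ 0.4443 -0.0521  0.0603] xyaw -178.5 q [-0.12 -0.17 -0.35  1.39  0.   -0.14] F [-0.1  0.1 -2.7] w 0.343
  xyz [-0.0002 -0.0004 -0.0797] rot [ 0.  -0.   0.1] rows 1.3
  xyz [ 0.0095 -0.0446 -0.0897] rot [  0.   0. -95.] rows 8.9
```

Call:
move_arm(
  steps=[
    {"x": 0,"y": 0,"z": -0.06,"ax": 0,"ay": 0,"az": 0,"gripper": 0},
    {"x": 0,"y": 0,"z": -0.09,"ax": 0,"ay": 0,"az": 0,"gripper": 0},
    {"x": 0.0095,"y": -0.0445,"z": -0.09,"ax": 0,"ay": 0,"az": -95,"gripper": 0},
    {"x": 0.0095,"y": -0.0445,"z": -0.09,"ax": 0,"ay": 0,"az": -95,"gripper": 0},
    {"x": 0.0095,"y": -0.0445,"z": -0.09,"ax": 0,"ay": 0,"az": -95,"gripper": 0},
    {"x": 0.0095,"y": -0.0445,"z": -0.09,"ax": 0,"ay": 0,"az": -95,"gripper": 0},
    {"x": 0.0095,"y": -0.0445,"z": -0.09,"ax": 0,"ay": 0,"az": -95,"gripper": 0},
    {"x": 0.0095,"y": -0.0445,"z": -0.09,"ax": 0,"ay": 0,"az": -95,"gripper": 0},
    {"x": 0.0095,"y": -0.0445,"z": -0.09,"ax": 0,"ay": 0,"az": -95,"gripper": 0},
    {"x": 0.0095,"y": -0.0445,"z": -0.09,"ax": 0,"ay": 0,"az": -95,"gripper": 0},
    {"x": 0.0095,"y": -0.0445,"z": -0.09,"ax": 0,"ay": 0,"az": -95,"gripper": 0},
    {"x": 0.0095,"y": -0.0445,"z": -0.09,"ax": 0,"ay": 0,"az": -95,"gripper": 0},
  ],
)

```text
clock: 26.3
eef_pos: [0.4359, -0.0968, 0.1503]
tcp_rot: [-0.0, 0.745, -0.667, -0.0]
ft_force: [-0.5, 0.2, -1.9]
gripper_width: 0.341
```

Call:
move_arm(
  steps=[
    {"x": 0,"y": 0,"z": 0,"ax": 0,"ay": 0,"az": 0,"gripper": 0},
    {"x": 0,"y": 0,"z": 0,"ax": 0,"ay": 0,"az": 0,"gripper": 0},
  ],
)

```text
clock: 26.55
eef_pos: [0.4359, -0.0968, 0.1503]
tcp_rot: [-0.0, 0.745, -0.667, -0.0]
ft_force: [0.7, 0.5, -2.5]
gripper_width: 0.34
```

```bash
python3 h.py .4359,-.097,.04,276.5 .4359,-.097,.012,276.5
```

```text
t 26.55 tcp [ 0.4359 -0.0968  0.1503] xyaw -83.7 q [-0.22 -0.17 -0.18  1.56  0.   -1.9 ] F [ 0.7  0.5 -2.5] w 0.34
  xyz [0.0002 0.     0.1103] rot [-0.   0.  -0.2] rows 1.8
  xyz [0.0002 0.     0.1383] rot [-0.   0.  -0.2] rows 0.4
```

Call:
move_arm(
  steps=[
    {"x": 0,"y": 0,"z": 0.055,"ax": 0,"ay": 0,"az": -0.2,"gripper": 0},
    {"x": 0,"y": 0,"z": 0.1,"ax": 0,"ay": 0,"az": -0.2,"gripper": 0},
    {"x": 0,"y": 0,"z": 0.115,"ax": 0,"ay": 0,"az": -0.2,"gripper": 0},
    {"x": 0,"y": 0,"z": 0.125,"ax": 0,"ay": 0,"az": -0.2,"gripper": 0},
    {"x": 0,"y": 0,"z": 0.132,"ax": 0,"ay": 0,"az": -0.2,"gripper": 0},
    {"x": 0,"y": 0,"z": 0.137,"ax": 0,"ay": 0,"az": -0.2,"gripper": 0},
    {"x": 0,"y": 0,"z": 0.138,"ax": 0,"ay": 0,"az": -0.2,"gripper": 0},
    {"x": 0,"y": 0,"z": 0.138,"ax": 0,"ay": 0,"az": -0.2,"gripper": 0},
  ],
)

```text
clock: 27.55
eef_pos: [0.4362, -0.0969, 0.0127]
tcp_rot: [-0.0, 0.747, -0.665, 0.0]
ft_force: [0.2, 0.4, -2.6]
gripper_width: 0.34
```

```bash
python3 - <<'E'
from h import *
r=snap("18");plan([]); 
crop(r['side'],150,120,250,255,"fs18",4)
E
```

```text
t 27.65 tcp [ 0.4362 -0.0969  0.0127] xyaw -83.3 q [-0.22 -0.15 -0.43  1.29 -0.   -1.91] F [ 0.5 -0.7 -1.8] w 0.339
```

View pics/fs18.png

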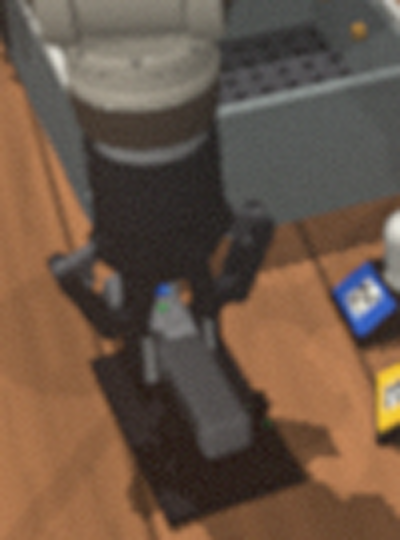

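The picture matches the one taken before I lifted the scanner: the rear end is at crop (225,440) in both. I'll release it.

Call:
move_arm(
  steps=[
    {"x": 0,"y": 0,"z": 0.001,"ax": 0,"ay": 0,"az": 0,"gripper": 0},
    {"x": 0,"y": 0,"z": 0.001,"ax": 0,"ay": 0,"az": 0,"gripper": 0.07},
    {"x": 0,"y": 0,"z": 0.001,"ax": 0,"ay": 0,"az": 0,"gripper": 0.07},
    {"x": 0,"y": 0,"z": 0.001,"ax": 0,"ay": 0,"az": 0,"gripper": 0.07},
    {"x": 0,"y": 0,"z": 0.001,"ax": 0,"ay": 0,"az": 0,"gripper": 0.07},
    {"x": 0,"y": 0,"z": -0.03,"ax": 0,"ay": 0,"az": 0,"gripper": 0.07},
    {"x": 0,"y": 0,"z": -0.08,"ax": 0,"ay": 0,"az": 0,"gripper": 0.07},
    {"x": 0,"y": 0,"z": -0.14,"ax": 0,"ay": 0,"az": 0,"gripper": 0.07},
    {"x": 0,"y": 0,"z": -0.18,"ax": 0,"ay": 0,"az": 0,"gripper": 0.07},
    {"x": 0,"y": 0,"z": -0.18,"ax": 0,"ay": 0,"az": 0,"gripper": 0.07},
  ],
)

```text
clock: 28.9
eef_pos: [0.4373, -0.0971, 0.1955]
tcp_rot: [-0.001, 0.747, -0.665, 0.002]
ft_force: [0.4, -0.4, 0.1]
gripper_width: 0.82
```

```bash
python3 - <<'E'
from h import *
r=snap("19");castings(r['top'],r['side'])
crop(r['side'],165,160,315,310,"fs19",4)
b=cv2.imread("pics/side0.png"); d=cv2.absdiff(b,r['side'])[175:260,165:235].max(2); print('diff scanner',(d>40).sum())
plan([])
E
```

```text
red tri [ 0.5787 -0.2548  0.0145] 5.7 plane [ 0.568  -0.2523] yaw -12.5 axis [ 0.6032 -0.2601] len 0.035 0.058 226
green tri [ 0.5271 -0.3612  0.0012] 3.16 plane [ 0.5197 -0.3572] yaw -79.0 axis [ 0.5266 -0.3925] len 0.018 0.03 65
diff scanner 161
t 29.0 tcp [ 0.436  -0.0969  0.192 ] xyaw -83.3 q [-0.22 -0.16 -0.09  1.64  0.   -1.91] F [-0.   0.2 -0.3] w 0.817
```

View pics/fs19.png

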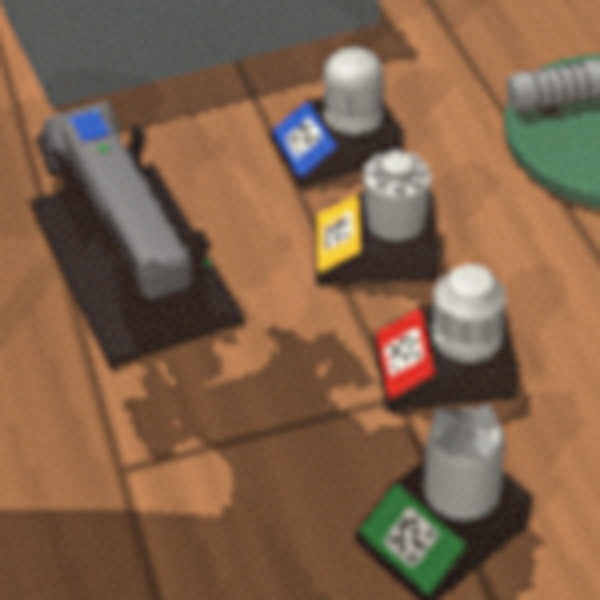

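```bash
python3 h.py .6078,-.0472,.12,181.9 .6078,-.0472,.008,181.9
```

```text
t 29.0 tcp [ 0.436  -0.0969  0.192 ] xyaw -83.3 q [-0.22 -0.16 -0.09  1.64  0.   -1.91] F [-0.   0.2 -0.3] w 0.817
  xyz [-0.0294 -0.1764  0.072 ] rot [-0.   0.  94.8] rows 8.9
  xyz [-0.0294 -0.1764  0.184 ] rot [-0.   0.  94.8] rows 1.8
```

Call:
move_arm(
  steps=[
    {"x": -0.03,"y": -0.176,"z": 0.03,"ax": 0,"ay": 0,"az": 95,"gripper": 0.08},
    {"x": -0.03,"y": -0.176,"z": 0.03,"ax": 0,"ay": 0,"az": 95,"gripper": 0.08},
    {"x": -0.03,"y": -0.176,"z": 0.03,"ax": 0,"ay": 0,"az": 95,"gripper": 0.08},
    {"x": -0.03,"y": -0.176,"z": 0.03,"ax": 0,"ay": 0,"az": 95,"gripper": 0.08},
    {"x": -0.03,"y": -0.176,"z": 0.03,"ax": 0,"ay": 0,"az": 95,"gripper": 0.08},
    {"x": -0.03,"y": -0.176,"z": 0.03,"ax": 0,"ay": 0,"az": 95,"gripper": 0.08},
    {"x": -0.03,"y": -0.176,"z": 0.03,"ax": 0,"ay": 0,"az": 95,"gripper": 0.08},
    {"x": -0.03,"y": -0.176,"z": 0.03,"ax": 0,"ay": 0,"az": 95,"gripper": 0.08},
    {"x": -0.03,"y": -0.176,"z": 0.072,"ax": 0,"ay": 0,"az": 95,"gripper": 0.08},
    {"x": -0.03,"y": -0.176,"z": 0.1,"ax": 0,"ay": 0,"az": 95,"gripper": 0.08},
    {"x": -0.03,"y": -0.176,"z": 0.11,"ax": 0,"ay": 0,"az": 95,"gripper": 0.08},
    {"x": -0.03,"y": -0.176,"z": 0.11,"ax": 0,"ay": 0,"az": 95,"gripper": 0.08},
  ],
)

```text
clock: 30.5
eef_pos: [0.6067, -0.0466, 0.0815]
tcp_rot: [-0.001, -0.015, 1.0, 0.0]
ft_force: [-0.6, 0.0, 0.5]
gripper_width: 0.938
```

```bash
python3 - <<'E'
from h import *
r=snap("20");plan([(.6078,-.0472,.008,181.9)]);crop(r['side'],190,100,310,240,"fs20",5)
E
```

```text
t 30.6 tcp [ 0.6077 -0.0467  0.0833] xyaw -178.3 q [-0.08  0.22  0.09  1.44  0.   -0.11] F [0.3 1.5 0.8] w 0.937
  xyz [-0.     -0.0005  0.0753] rot [-0.   0.1 -0.2] rows 1.2
```

View pics/fs20.png

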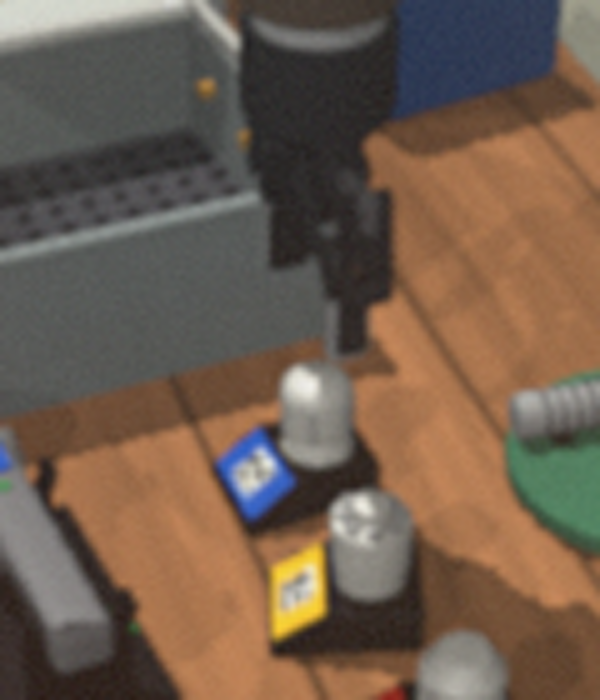

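```bash
python3 - <<'E'
from h import *
for y in(-.09,-.1): print(proj('side',[.6077,y,.119]))
print(proj('side',[.6078,-.0472,.076]), proj('side',[.6078,-.0472,.03]))
E
```

```text
[258.61619885 171.15265504]
[259.97099991 173.42941232]
[252.9527796  175.21816117] [252.82934464 188.86075151]
```

Call:
move_arm(
  steps=[
    {"x": 0,"y": 0,"z": 0.04,"ax": 0,"ay": 0,"az": 0,"gripper": 0.08},
    {"x": 0,"y": 0,"z": 0.075,"ax": 0,"ay": 0,"az": 0,"gripper": 0.08},
    {"x": 0,"y": 0,"z": 0.075,"ax": 0,"ay": 0,"az": 0,"gripper": 0.08},
    {"x": 0,"y": 0,"z": 0.075,"ax": 0,"ay": 0,"az": 0,"gripper": 0.08},
    {"x": 0,"y": 0,"z": 0.075,"ax": 0,"ay": 0,"az": 0,"gripper": 0},
    {"x": 0,"y": 0,"z": 0.075,"ax": 0,"ay": 0,"az": 0,"gripper": 0},
    {"x": 0,"y": 0,"z": 0.075,"ax": 0,"ay": 0,"az": 0,"gripper": 0},
    {"x": 0,"y": 0,"z": 0.075,"ax": 0,"ay": 0,"az": 0,"gripper": 0},
    {"x": 0,"y": 0,"z": 0.075,"ax": 0,"ay": 0,"az": 0,"gripper": 0},
    {"x": 0,"y": 0,"z": 0.02,"ax": 0,"ay": 0,"az": 0,"gripper": 0},
    {"x": 0,"y": 0,"z": -0.04,"ax": 0,"ay": 0,"az": 0,"gripper": 0},
    {"x": 0,"y": 0,"z": -0.07,"ax": 0,"ay": 0,"az": 0,"gripper": 0},
  ],
  force=60,
)

```text
clock: 32.1
eef_pos: [0.6079, -0.0467, 0.1559]
tcp_rot: [0.002, -0.014, 1.0, -0.0]
ft_force: [0.8, 0.5, -4.2]
gripper_width: 0.456
```

```bash
python3 - <<'E'
from h import *
r=snap("21");plan([(.5937,.2502,.15,185.7),(.5937,.2502,.029,185.7)]);crop(r['side'],190,60,310,240,"fs21",4)
E
```

```text
t 32.2 tcp [ 0.6087 -0.0468  0.1561] xyaw -178.3 q [-0.08  0.21  0.23  1.58 -0.   -0.11] F [ 0.4  0.6 -3.9] w 0.454
  xyz [0.0065 0.2973 0.0059] rot [-0.   0.3 -4. ] rows 4.8
  xyz [0.0071 0.2974 0.1269] rot [-0.   0.3 -4. ] rows 1.9
```

View pics/fs21.png

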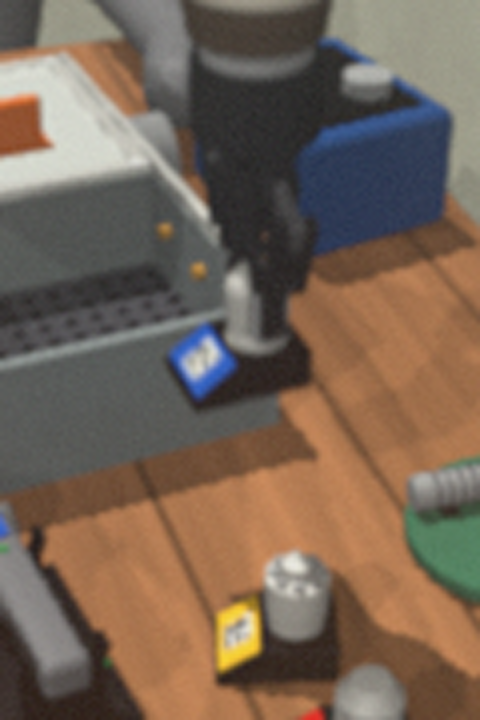

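Call:
move_arm(
  steps=[
    {"x": 0.0065,"y": 0.06,"z": 0,"ax": 0,"ay": 0,"az": -1,"gripper": 0},
    {"x": 0.0065,"y": 0.12,"z": 0,"ax": 0,"ay": 0,"az": -2,"gripper": 0},
    {"x": 0.0065,"y": 0.18,"z": 0,"ax": 0,"ay": 0,"az": -3,"gripper": 0},
    {"x": 0.0065,"y": 0.24,"z": 0,"ax": 0,"ay": 0,"az": -4,"gripper": 0},
    {"x": 0.0065,"y": 0.285,"z": 0,"ax": 0,"ay": 0,"az": -4,"gripper": 0},
    {"x": 0.0065,"y": 0.297,"z": 0,"ax": 0,"ay": 0,"az": -4,"gripper": 0},
    {"x": 0.0065,"y": 0.297,"z": 0,"ax": 0,"ay": 0,"az": -4,"gripper": 0},
    {"x": 0.0065,"y": 0.297,"z": 0.05,"ax": 0,"ay": 0,"az": -4,"gripper": 0},
    {"x": 0.0065,"y": 0.297,"z": 0.09,"ax": 0,"ay": 0,"az": -4,"gripper": 0},
    {"x": 0.0065,"y": 0.297,"z": 0.112,"ax": 0,"ay": 0,"az": -4,"gripper": 0},
    {"x": 0.0065,"y": 0.297,"z": 0.112,"ax": 0,"ay": 0,"az": -4,"gripper": 0},
  ],
)

```text
clock: 33.58
eef_pos: [0.591, 0.2477, 0.0378]
tcp_rot: [-0.002, -0.048, 0.999, -0.001]
ft_force: [0.9, 0.7, -3.3]
gripper_width: 0.451
```

```bash
python3 - <<'E'
from h import *
r=snap("22");plan([(.5937,.2502,.029,185.7)]);crop(r['side'],140,40,260,190,"fs22",5)
E
```

```text
t 33.675 tcp [0.5926 0.249  0.0411] xyaw -174.4 q [ 0.4   0.31  0.11  1.38 -0.    0.3 ] F [-0.8  0.4 -3.6] w 0.452
  xyz [-0.0012  0.0011  0.0121] rot [-0.   0.  -0.1] rows 0.2
```

View pics/fs22.png

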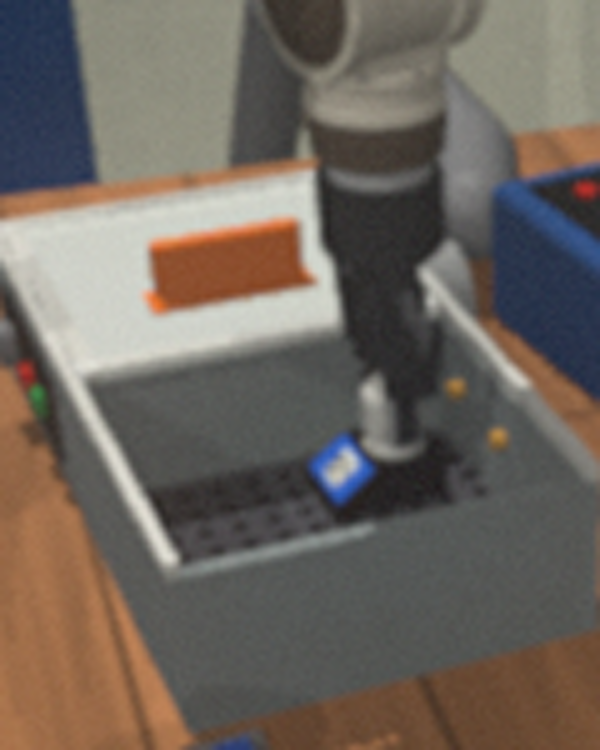

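Call:
move_arm(
  steps=[
    {"x": 0,"y": 0,"z": 0.006,"ax": 0,"ay": 0,"az": 0,"gripper": 0},
    {"x": 0,"y": 0,"z": 0.012,"ax": 0,"ay": 0,"az": 0,"gripper": 0},
    {"x": 0,"y": 0,"z": 0.013,"ax": 0,"ay": 0,"az": 0,"gripper": 0},
    {"x": 0,"y": 0,"z": 0.013,"ax": 0,"ay": 0,"az": 0,"gripper": 0},
  ],
)

```text
clock: 34.17
eef_pos: [0.5928, 0.2501, 0.0288]
tcp_rot: [0.001, -0.049, 0.999, 0.0]
ft_force: [-2.2, -2.3, 6.1]
gripper_width: 0.454
```

Call:
move_arm(
  steps=[
    {"x": 0,"y": 0,"z": 0.001,"ax": 0,"ay": 0,"az": 0,"gripper": 0},
    {"x": 0,"y": 0,"z": 0.001,"ax": 0,"ay": 0,"az": 0,"gripper": 0.06},
    {"x": 0,"y": 0,"z": 0.001,"ax": 0,"ay": 0,"az": 0,"gripper": 0.06},
    {"x": 0,"y": 0,"z": 0.001,"ax": 0,"ay": 0,"az": 0,"gripper": 0.06},
    {"x": 0,"y": 0,"z": -0.04,"ax": 0,"ay": 0,"az": 0,"gripper": 0.06},
    {"x": 0,"y": 0,"z": -0.09,"ax": 0,"ay": 0,"az": 0,"gripper": 0.06},
    {"x": 0,"y": 0,"z": -0.13,"ax": 0,"ay": 0,"az": 0,"gripper": 0.06},
  ],
)

```text
clock: 35.05
eef_pos: [0.5926, 0.2502, 0.1598]
tcp_rot: [0.001, -0.049, 0.999, 0.0]
ft_force: [0.4, 0.9, -0.1]
gripper_width: 0.699
```

```bash
python3 h.py .599,-.1547,.15,163.1 .599,-.1547,.01,163.1
```

```text
t 35.05 tcp [0.5926 0.2502 0.1598] xyaw -174.3 q [0.4  0.3  0.34 1.6  0.   0.3 ] F [ 0.4  0.9 -0.1] w 0.699
  xyz [ 0.0335 -0.4036  0.0094] rot [ 0.1  0.1 22.6] rows 6.5
  xyz [ 0.0338 -0.4037  0.1494] rot [ 0.1  0.1 22.6] rows 2.2
```

Call:
move_arm(
  steps=[
    {"x": 0.034,"y": -0.404,"z": 0,"ax": 0,"ay": 0,"az": 22.6,"gripper": 0.08},
    {"x": 0.034,"y": -0.404,"z": 0,"ax": 0,"ay": 0,"az": 22.6,"gripper": 0.08},
    {"x": 0.034,"y": -0.404,"z": 0,"ax": 0,"ay": 0,"az": 22.6,"gripper": 0.08},
    {"x": 0.034,"y": -0.404,"z": 0,"ax": 0,"ay": 0,"az": 22.6,"gripper": 0.08},
    {"x": 0.034,"y": -0.404,"z": 0,"ax": 0,"ay": 0,"az": 22.6,"gripper": 0.08},
    {"x": 0.034,"y": -0.404,"z": 0,"ax": 0,"ay": 0,"az": 22.6,"gripper": 0.08},
    {"x": 0.034,"y": -0.404,"z": 0,"ax": 0,"ay": 0,"az": 22.6,"gripper": 0.08},
    {"x": 0.034,"y": -0.404,"z": 0.04,"ax": 0,"ay": 0,"az": 22.6,"gripper": 0.08},
    {"x": 0.034,"y": -0.404,"z": 0.07,"ax": 0,"ay": 0,"az": 22.6,"gripper": 0.08},
    {"x": 0.034,"y": -0.404,"z": 0.07,"ax": 0,"ay": 0,"az": 22.6,"gripper": 0.08},
  ],
)

```text
clock: 36.3
eef_pos: [0.5969, -0.1551, 0.0852]
tcp_rot: [-0.002, 0.147, 0.989, 0.0]
ft_force: [0.3, -0.1, 0.4]
gripper_width: 0.94
```

```bash
python3 - <<'E'
from h import *
r=snap("23");plan([(.599,-.1547,.008,163.1)]);crop(r['side'],140,90,310,310,"fs23",3.5); p,R,o=tool()
print('tip px crop',(proj('side',p-R.apply([0,.042,0])*np.sign(R.apply([0,1,0])[1])+[0,0,.036])-[140,90])*3.5)
L=labels(r['side'],(150,90,310,312)); print({k:(v[0].round(1),onplane('side',v[0],.018).round(3)) for k,v in L.items()})
E
```

```text
t 36.4 tcp [ 0.5986 -0.1553  0.0885] xyaw 163.1 q [-0.25  0.24  0.12  1.45  0.    0.04] F [0.5 0.  0.6] w 0.937
  xyz [-0.0001  0.0007  0.0805] rot [ 0.   0.1 -0. ] rows 1.3
tip px crop [438.60392741 374.67616693]
{'red': (array([266.2, 248.6]), array([ 0.571, -0.252,  0.018])), 'amber': (array([249.5, 218. ]), array([ 0.567, -0.141,  0.018])), 'green': (array([267.7, 294.4]), array([ 0.529, -0.373,  0.018])), 'blue': (array([294.1, 103.5]), array([0.926, 0.404, 0.018]))}
```

View pics/fs23.png

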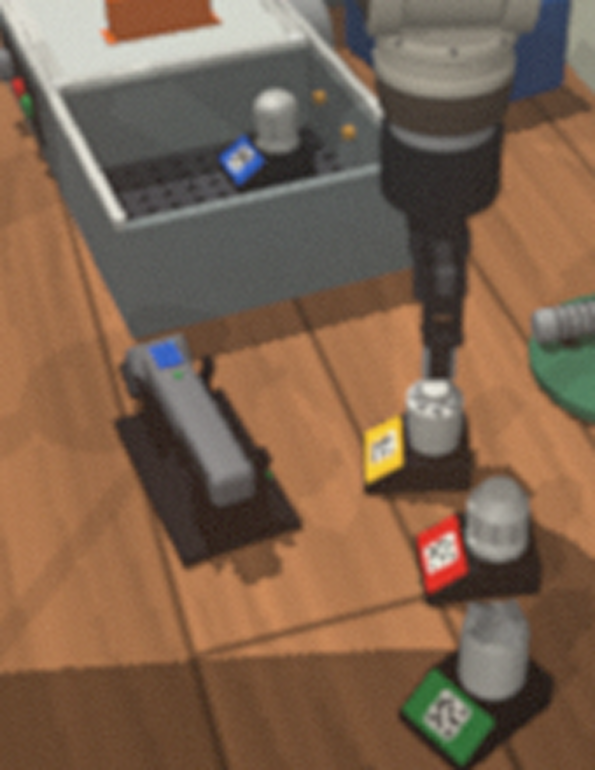

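Blue stands upright in the box at crop (275,120), and the other three castings have not moved. I'll take amber next.

Call:
move_arm(
  steps=[
    {"x": 0,"y": 0,"z": 0.04,"ax": 0,"ay": 0,"az": 0,"gripper": 0.08},
    {"x": 0,"y": 0,"z": 0.079,"ax": 0,"ay": 0,"az": 0,"gripper": 0.08},
    {"x": 0,"y": 0,"z": 0.079,"ax": 0,"ay": 0,"az": 0,"gripper": 0.08},
    {"x": 0,"y": 0,"z": 0.079,"ax": 0,"ay": 0,"az": 0,"gripper": 0.08},
    {"x": 0,"y": 0,"z": 0.079,"ax": 0,"ay": 0,"az": 0,"gripper": 0},
    {"x": 0,"y": 0,"z": 0.079,"ax": 0,"ay": 0,"az": 0,"gripper": 0},
    {"x": 0,"y": 0,"z": 0.079,"ax": 0,"ay": 0,"az": 0,"gripper": 0},
    {"x": 0,"y": 0,"z": 0.079,"ax": 0,"ay": 0,"az": 0,"gripper": 0},
    {"x": 0,"y": 0,"z": 0.079,"ax": 0,"ay": 0,"az": 0,"gripper": 0},
    {"x": 0,"y": 0,"z": 0.02,"ax": 0,"ay": 0,"az": 0,"gripper": 0},
    {"x": 0,"y": 0,"z": -0.04,"ax": 0,"ay": 0,"az": 0,"gripper": 0},
    {"x": 0,"y": 0,"z": -0.07,"ax": 0,"ay": 0,"az": 0,"gripper": 0},
  ],
)

```text
clock: 37.9
eef_pos: [0.5988, -0.1556, 0.161]
tcp_rot: [0.002, 0.147, 0.989, -0.0]
ft_force: [1.2, 1.0, -6.3]
gripper_width: 0.447
```

```bash
python3 - <<'E'
from h import *
plan([(.4892,.2398,.155,185.7),(.4892,.2398,.029,185.7)])
E
```

```text
t 37.9 tcp [ 0.5988 -0.1556  0.161 ] xyaw 163.1 q [-0.25  0.24  0.26  1.59 -0.    0.04] F [ 1.2  1.  -6.3] w 0.447
  xyz [0.2201 0.3463 0.0052] rot [ -0.    0.2 -22.6] rows 6.6
  xyz [0.2205 0.3463 0.1312] rot [ -0.    0.2 -22.6] rows 2.0
```

Call:
move_arm(
  steps=[
    {"x": 0.22,"y": 0.346,"z": 0,"ax": 0,"ay": 0,"az": -22.6,"gripper": 0},
    {"x": 0.22,"y": 0.346,"z": 0,"ax": 0,"ay": 0,"az": -22.6,"gripper": 0},
    {"x": 0.22,"y": 0.346,"z": 0,"ax": 0,"ay": 0,"az": -22.6,"gripper": 0},
    {"x": 0.22,"y": 0.346,"z": 0,"ax": 0,"ay": 0,"az": -22.6,"gripper": 0},
    {"x": 0.22,"y": 0.346,"z": 0,"ax": 0,"ay": 0,"az": -22.6,"gripper": 0},
    {"x": 0.22,"y": 0.346,"z": 0,"ax": 0,"ay": 0,"az": -22.6,"gripper": 0},
    {"x": 0.22,"y": 0.346,"z": 0,"ax": 0,"ay": 0,"az": -22.6,"gripper": 0},
    {"x": 0.22,"y": 0.346,"z": 0,"ax": 0,"ay": 0,"az": -22.6,"gripper": 0},
    {"x": 0.22,"y": 0.346,"z": 0,"ax": 0,"ay": 0,"az": -22.6,"gripper": 0},
    {"x": 0.22,"y": 0.346,"z": 0.05,"ax": 0,"ay": 0,"az": -22.6,"gripper": 0},
    {"x": 0.22,"y": 0.346,"z": 0.1,"ax": 0,"ay": 0,"az": -22.6,"gripper": 0},
    {"x": 0.22,"y": 0.346,"z": 0.11,"ax": 0,"ay": 0,"az": -22.6,"gripper": 0},
  ],
)

```text
clock: 39.4
eef_pos: [0.4868, 0.2376, 0.0441]
tcp_rot: [-0.003, -0.048, 0.999, -0.001]
ft_force: [0.5, -0.7, -3.7]
gripper_width: 0.451
```

```bash
python3 - <<'E'
from h import *
r=snap("24");plan([(.4892,.2398,.029,185.7)]);crop(r['side'],140,40,260,190,"fs24",5)
E
```

```text
t 39.5 tcp [0.4885 0.2388 0.0472] xyaw -174.4 q [ 0.45  0.07 -0.14  1.36 -0.    0.36] F [-0.1  0.2 -4.5] w 0.455
  xyz [-0.0008  0.001   0.0182] rot [-0.  -0.1 -0.1] rows 0.3
```

View pics/fs24.png

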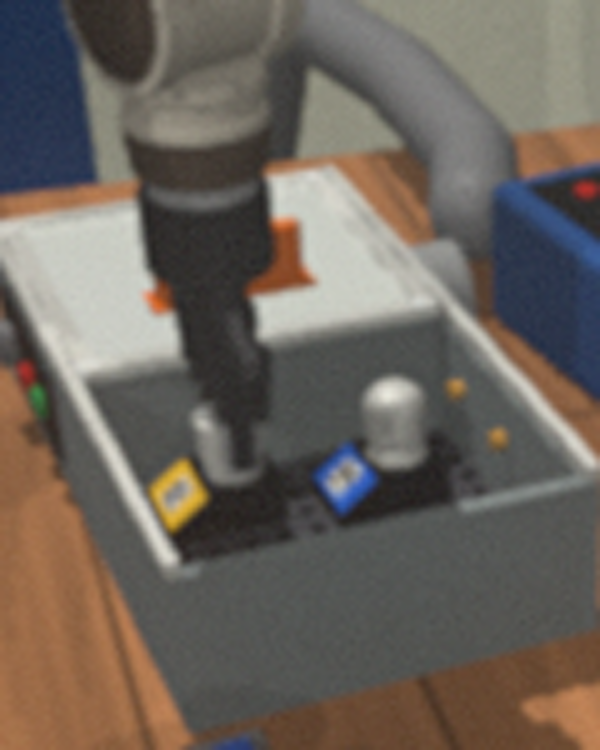

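Call:
move_arm(
  steps=[
    {"x": 0,"y": 0,"z": 0.01,"ax": 0,"ay": 0,"az": 0,"gripper": 0},
    {"x": 0,"y": 0,"z": 0.016,"ax": 0,"ay": 0,"az": 0,"gripper": 0},
    {"x": 0,"y": 0,"z": 0.018,"ax": 0,"ay": 0,"az": 0,"gripper": 0},
    {"x": 0,"y": 0,"z": 0.018,"ax": 0,"ay": 0,"az": 0,"gripper": 0},
  ],
)

```text
clock: 40.0
eef_pos: [0.489, 0.2399, 0.0301]
tcp_rot: [0.001, -0.049, 0.999, 0.0]
ft_force: [0.6, -1.0, 0.8]
gripper_width: 0.455
```

Call:
move_arm(
  steps=[
    {"x": 0,"y": 0,"z": 0.001,"ax": 0,"ay": 0,"az": 0,"gripper": 0},
    {"x": 0,"y": 0,"z": 0.001,"ax": 0,"ay": 0,"az": 0,"gripper": 0.06},
    {"x": 0,"y": 0,"z": 0.001,"ax": 0,"ay": 0,"az": 0,"gripper": 0.06},
    {"x": 0,"y": 0,"z": 0.001,"ax": 0,"ay": 0,"az": 0,"gripper": 0.06},
    {"x": 0,"y": 0,"z": -0.04,"ax": 0,"ay": 0,"az": 0,"gripper": 0.06},
    {"x": 0,"y": 0,"z": -0.09,"ax": 0,"ay": 0,"az": 0,"gripper": 0.06},
    {"x": 0,"y": 0,"z": -0.13,"ax": 0,"ay": 0,"az": 0,"gripper": 0.06},
  ],
)

```text
clock: 40.88
eef_pos: [0.4888, 0.24, 0.1616]
tcp_rot: [0.001, -0.049, 0.999, 0.0]
ft_force: [0.1, -0.0, -0.8]
gripper_width: 0.7
```

```bash
python3 h.py .603,-.2602,.15,167.5 .603,-.2602,.01,167.5
```

```text
t 40.875 tcp [0.4888 0.24   0.1616] xyaw -174.3 q [0.46 0.06 0.06 1.57 0.   0.36] F [ 0.1 -0.  -0.8] w 0.7
  xyz [-0.0643 -0.509   0.0113] rot [ 0.1  0.1 18.2] rows 8.2
  xyz [-0.0641 -0.5091  0.1513] rot [ 0.1  0.1 18.2] rows 2.2
```

Call:
move_arm(
  steps=[
    {"x": -0.064,"y": -0.509,"z": 0,"ax": 0,"ay": 0,"az": 18.2,"gripper": 0.08},
    {"x": -0.064,"y": -0.509,"z": 0,"ax": 0,"ay": 0,"az": 18.2,"gripper": 0.08},
    {"x": -0.064,"y": -0.509,"z": 0,"ax": 0,"ay": 0,"az": 18.2,"gripper": 0.08},
    {"x": -0.064,"y": -0.509,"z": 0,"ax": 0,"ay": 0,"az": 18.2,"gripper": 0.08},
    {"x": -0.064,"y": -0.509,"z": 0,"ax": 0,"ay": 0,"az": 18.2,"gripper": 0.08},
    {"x": -0.064,"y": -0.509,"z": 0,"ax": 0,"ay": 0,"az": 18.2,"gripper": 0.08},
    {"x": -0.064,"y": -0.509,"z": 0,"ax": 0,"ay": 0,"az": 18.2,"gripper": 0.08},
    {"x": -0.064,"y": -0.509,"z": 0,"ax": 0,"ay": 0,"az": 18.2,"gripper": 0.08},
    {"x": -0.064,"y": -0.509,"z": 0,"ax": 0,"ay": 0,"az": 18.2,"gripper": 0.08},
    {"x": -0.064,"y": -0.509,"z": 0.04,"ax": 0,"ay": 0,"az": 18.2,"gripper": 0.08},
    {"x": -0.064,"y": -0.509,"z": 0.07,"ax": 0,"ay": 0,"az": 18.2,"gripper": 0.08},
    {"x": -0.064,"y": -0.509,"z": 0.07,"ax": 0,"ay": 0,"az": 18.2,"gripper": 0.08},
  ],
)

```text
clock: 42.38
eef_pos: [0.6012, -0.2592, 0.0871]
tcp_rot: [-0.002, 0.109, 0.994, 0.001]
ft_force: [0.4, -0.2, -0.0]
gripper_width: 0.936
```

```bash
python3 - <<'E'
from h import *
r=snap("25");plan([(.603,-.2602,.008,167.5)]);crop(r['side'],140,90,310,310,"fs25",3.5)
L=labels(r['side'],(150,90,310,312)); print({k:(v[0].round(1)) for k,v in L.items()})
E
```

```text
t 42.475 tcp [ 0.6028 -0.26    0.0907] xyaw 167.5 q [-0.41  0.33  0.24  1.48  0.   -0.19] F [ 0.4 -0.5  0.5] w 0.935
  xyz [-0.0002 -0.0001  0.0827] rot [-0.   0.1 -0. ] rows 1.3
{'red': array([272. , 248.3]), 'amber': array([176.6, 141.9]), 'green': array([267.7, 294.4]), 'blue': array([250.5, 105.6])}
```

View pics/fs25.png

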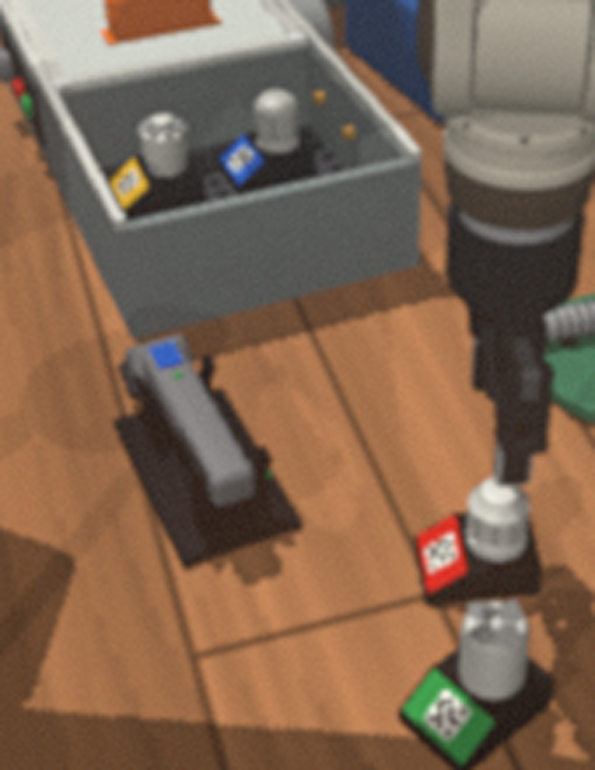

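Amber and blue stand upright in the box, and red and green have not moved. I'll grip red.

Call:
move_arm(
  steps=[
    {"x": 0,"y": 0,"z": 0.04,"ax": 0,"ay": 0,"az": 0,"gripper": 0.08},
    {"x": 0,"y": 0,"z": 0.081,"ax": 0,"ay": 0,"az": 0,"gripper": 0.08},
    {"x": 0,"y": 0,"z": 0.081,"ax": 0,"ay": 0,"az": 0,"gripper": 0.08},
    {"x": 0,"y": 0,"z": 0.081,"ax": 0,"ay": 0,"az": 0,"gripper": 0.08},
    {"x": 0,"y": 0,"z": 0.081,"ax": 0,"ay": 0,"az": 0,"gripper": 0},
    {"x": 0,"y": 0,"z": 0.081,"ax": 0,"ay": 0,"az": 0,"gripper": 0},
    {"x": 0,"y": 0,"z": 0.081,"ax": 0,"ay": 0,"az": 0,"gripper": 0},
    {"x": 0,"y": 0,"z": 0.081,"ax": 0,"ay": 0,"az": 0,"gripper": 0},
    {"x": 0,"y": 0,"z": 0.081,"ax": 0,"ay": 0,"az": 0,"gripper": 0},
    {"x": 0,"y": 0,"z": 0.02,"ax": 0,"ay": 0,"az": 0,"gripper": 0},
    {"x": 0,"y": 0,"z": -0.04,"ax": 0,"ay": 0,"az": 0,"gripper": 0},
    {"x": 0,"y": 0,"z": -0.07,"ax": 0,"ay": 0,"az": 0,"gripper": 0},
  ],
)

```text
clock: 43.98
eef_pos: [0.603, -0.2608, 0.1632]
tcp_rot: [0.002, 0.109, 0.994, -0.001]
ft_force: [0.8, -0.1, -4.1]
gripper_width: 0.454
```

```bash
python3 h.py .6037,.1506,.16,185.7 .6037,.1506,.03,185.7
```

```text
t 43.975 tcp [ 0.603  -0.2608  0.1632] xyaw 167.5 q [-0.41  0.34  0.39  1.62 -0.   -0.19] F [ 0.8 -0.1 -4.1] w 0.454
  xyz [0.0887 0.4017 0.0025] rot [ -0.1   0.2 -18.2] rows 6.6
  xyz [0.0892 0.4018 0.1325] rot [ -0.1   0.2 -18.2] rows 2.1
```

Call:
move_arm(
  steps=[
    {"x": 0.089,"y": 0.402,"z": 0,"ax": 0,"ay": 0,"az": -18.2,"gripper": 0},
    {"x": 0.089,"y": 0.402,"z": 0,"ax": 0,"ay": 0,"az": -18.2,"gripper": 0},
    {"x": 0.089,"y": 0.402,"z": 0,"ax": 0,"ay": 0,"az": -18.2,"gripper": 0},
    {"x": 0.089,"y": 0.402,"z": 0,"ax": 0,"ay": 0,"az": -18.2,"gripper": 0},
    {"x": 0.089,"y": 0.402,"z": 0,"ax": 0,"ay": 0,"az": -18.2,"gripper": 0},
    {"x": 0.089,"y": 0.402,"z": 0,"ax": 0,"ay": 0,"az": -18.2,"gripper": 0},
    {"x": 0.089,"y": 0.402,"z": 0,"ax": 0,"ay": 0,"az": -18.2,"gripper": 0},
    {"x": 0.089,"y": 0.402,"z": 0,"ax": 0,"ay": 0,"az": -18.2,"gripper": 0},
    {"x": 0.089,"y": 0.402,"z": 0,"ax": 0,"ay": 0,"az": -18.2,"gripper": 0},
    {"x": 0.089,"y": 0.402,"z": 0.05,"ax": 0,"ay": 0,"az": -18.2,"gripper": 0},
    {"x": 0.089,"y": 0.402,"z": 0.1,"ax": 0,"ay": 0,"az": -18.2,"gripper": 0},
    {"x": 0.089,"y": 0.402,"z": 0.11,"ax": 0,"ay": 0,"az": -18.2,"gripper": 0},
  ],
)

```text
clock: 45.48
eef_pos: [0.6006, 0.1493, 0.0457]
tcp_rot: [-0.003, -0.048, 0.999, -0.001]
ft_force: [0.3, -0.0, -3.5]
gripper_width: 0.451
```

```bash
python3 - <<'E'
from h import *
r=snap("26");plan([(.6037,.1506,.029,185.7)]);crop(r['side'],140,40,270,190,"fs26",5)
E
```

```text
t 45.575 tcp [0.6025 0.1502 0.0492] xyaw -174.4 q [ 0.24  0.25  0.06  1.38 -0.    0.15] F [-0.9 -0.5 -3.2] w 0.452
  xyz [-0.0012  0.0003  0.0202] rot [-0.  -0.1 -0.1] rows 0.3
```

View pics/fs26.png

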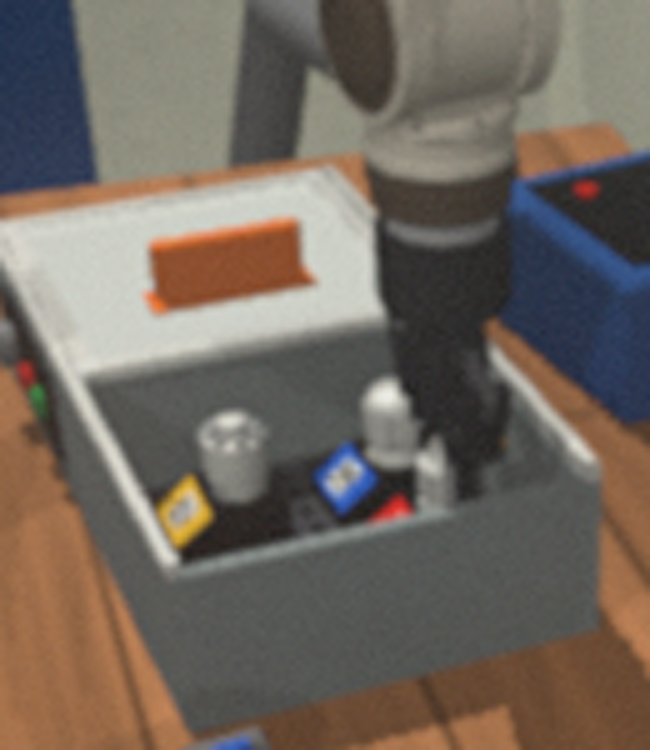

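Call:
move_arm(
  steps=[
    {"x": 0,"y": 0,"z": 0.01,"ax": 0,"ay": 0,"az": 0,"gripper": 0},
    {"x": 0,"y": 0,"z": 0.016,"ax": 0,"ay": 0,"az": 0,"gripper": 0},
    {"x": 0,"y": 0,"z": 0.02,"ax": 0,"ay": 0,"az": 0,"gripper": 0},
    {"x": 0,"y": 0,"z": 0.02,"ax": 0,"ay": 0,"az": 0,"gripper": 0},
  ],
)

```text
clock: 46.08
eef_pos: [0.6032, 0.1514, 0.0301]
tcp_rot: [0.001, -0.049, 0.999, 0.0]
ft_force: [-1.1, -0.5, -0.2]
gripper_width: 0.454
```

Call:
move_arm(
  steps=[
    {"x": 0,"y": 0,"z": 0.001,"ax": 0,"ay": 0,"az": 0,"gripper": 0},
    {"x": 0,"y": 0,"z": 0.001,"ax": 0,"ay": 0,"az": 0,"gripper": 0.06},
    {"x": 0,"y": 0,"z": 0.001,"ax": 0,"ay": 0,"az": 0,"gripper": 0.06},
    {"x": 0,"y": 0,"z": 0.001,"ax": 0,"ay": 0,"az": 0,"gripper": 0.06},
    {"x": 0,"y": 0,"z": -0.04,"ax": 0,"ay": 0,"az": 0,"gripper": 0.06},
    {"x": 0,"y": 0,"z": -0.09,"ax": 0,"ay": 0,"az": 0,"gripper": 0.06},
    {"x": 0,"y": 0,"z": -0.13,"ax": 0,"ay": 0,"az": 0,"gripper": 0.06},
  ],
)

```text
clock: 46.95
eef_pos: [0.603, 0.1513, 0.1614]
tcp_rot: [0.001, -0.049, 0.999, 0.0]
ft_force: [1.5, 0.6, 0.2]
gripper_width: 0.705
```

```bash
python3 - <<'E'
from h import *
y=np.radians(21); a=np.array([.5259,-.375])+.036*np.array([np.cos(y),np.sin(y)]); print(a)
t=cv2.imread('pics/top14.png')
# knob top centre in top view crop (355,265)/9
print(onplane('top',(300+355/9,180+258/9),.07))
plan([(*a,.16,190),(*a,.01,190)])
E
```

```text
[ 0.5595089  -0.36209875]
[ 0.55724665 -0.35732939  0.07      ]
t 46.95 tcp [0.603  0.1513 0.1614] xyaw -174.3 q [0.25 0.25 0.28 1.6  0.   0.15] F [1.5 0.6 0.2] w 0.705
  xyz [ 0.0939 -0.5066  0.0012] rot [ 0.   0.1 -4.3] rows 8.2
  xyz [ 0.094  -0.5066  0.1512] rot [ 0.   0.1 -4.3] rows 2.4
```

Call:
move_arm(
  steps=[
    {"x": 0.094,"y": -0.507,"z": 0,"ax": 0,"ay": 0,"az": -15,"gripper": 0.08},
    {"x": 0.094,"y": -0.507,"z": 0,"ax": 0,"ay": 0,"az": -15,"gripper": 0.08},
    {"x": 0.094,"y": -0.507,"z": 0,"ax": 0,"ay": 0,"az": -15,"gripper": 0.08},
    {"x": 0.094,"y": -0.507,"z": 0,"ax": 0,"ay": 0,"az": -15,"gripper": 0.08},
    {"x": 0.094,"y": -0.507,"z": 0,"ax": 0,"ay": 0,"az": -15,"gripper": 0.08},
    {"x": 0.094,"y": -0.507,"z": 0,"ax": 0,"ay": 0,"az": -15,"gripper": 0.08},
    {"x": 0.094,"y": -0.507,"z": 0,"ax": 0,"ay": 0,"az": -15,"gripper": 0.08},
    {"x": 0.094,"y": -0.507,"z": 0,"ax": 0,"ay": 0,"az": -15,"gripper": 0.08},
    {"x": 0.094,"y": -0.507,"z": 0,"ax": 0,"ay": 0,"az": -15,"gripper": 0.08},
    {"x": 0.094,"y": -0.507,"z": 0.04,"ax": 0,"ay": 0,"az": -15,"gripper": 0.08},
    {"x": 0.094,"y": -0.507,"z": 0.07,"ax": 0,"ay": 0,"az": -15,"gripper": 0.08},
    {"x": 0.094,"y": -0.507,"z": 0.07,"ax": 0,"ay": 0,"az": -15,"gripper": 0.08},
  ],
)

```text
clock: 48.45
eef_pos: [0.5582, -0.3612, 0.0868]
tcp_rot: [-0.002, -0.18, 0.984, 0.002]
ft_force: [-0.8, -0.2, 0.5]
gripper_width: 0.935
```

```bash
python3 - <<'E'
from h import *
r=snap("27");plan([(.559,-.361,.008,201)]);crop(r['side'],140,90,310,310,"fs27",3.5)
L=labels(r['side'],(150,90,310,312)); print({k:(v[0].round(1)) for k,v in L.items()})
E
```

```text
t 48.55 tcp [ 0.5596 -0.3622  0.0905] xyaw -159.3 q [-0.57  0.36  0.27  1.49  0.   -0.94] F [0.1 0.5 1.2] w 0.939
  xyz [0.0002 0.0014 0.0825] rot [-0.   0.  -0.3] rows 1.3
{'red': array([207.1, 235.7]), 'amber': array([176.5, 142. ]), 'green': array([267.7, 294.5]), 'blue': array([248., 102.])}
```

View pics/fs27.png

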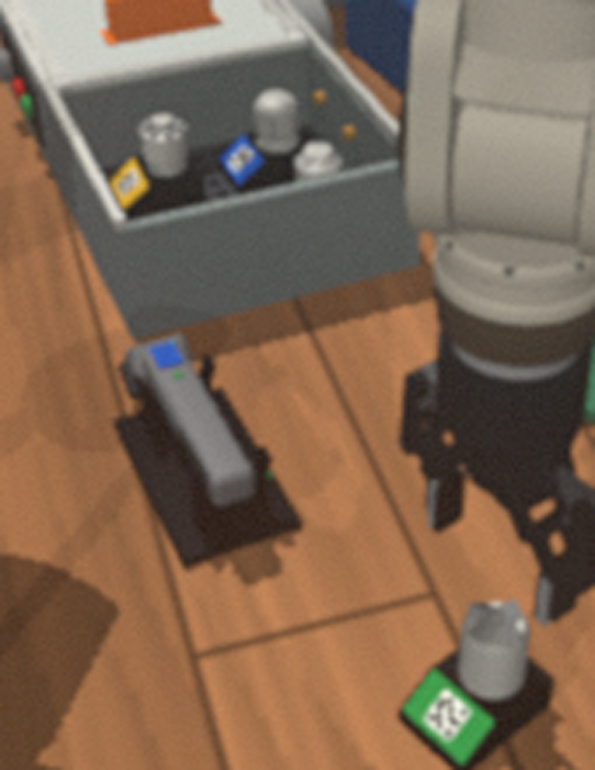

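Call:
move_arm(
  steps=[
    {"x": 0,"y": 0.001,"z": 0.04,"ax": 0,"ay": 0,"az": 0,"gripper": 0.08},
    {"x": 0,"y": 0.001,"z": 0.081,"ax": 0,"ay": 0,"az": 0,"gripper": 0.08},
    {"x": 0,"y": 0.001,"z": 0.081,"ax": 0,"ay": 0,"az": 0,"gripper": 0.08},
    {"x": 0,"y": 0.001,"z": 0.081,"ax": 0,"ay": 0,"az": 0,"gripper": 0.08},
    {"x": 0,"y": 0.001,"z": 0.081,"ax": 0,"ay": 0,"az": 0,"gripper": 0},
    {"x": 0,"y": 0.001,"z": 0.081,"ax": 0,"ay": 0,"az": 0,"gripper": 0},
    {"x": 0,"y": 0.001,"z": 0.081,"ax": 0,"ay": 0,"az": 0,"gripper": 0},
    {"x": 0,"y": 0.001,"z": 0.081,"ax": 0,"ay": 0,"az": 0,"gripper": 0},
    {"x": 0,"y": 0.001,"z": 0.081,"ax": 0,"ay": 0,"az": 0,"gripper": 0},
    {"x": 0,"y": 0.001,"z": 0.02,"ax": 0,"ay": 0,"az": 0,"gripper": 0},
    {"x": 0,"y": 0.001,"z": -0.04,"ax": 0,"ay": 0,"az": 0,"gripper": 0},
    {"x": 0,"y": 0.001,"z": -0.07,"ax": 0,"ay": 0,"az": 0,"gripper": 0},
  ],
)

```text
clock: 50.05
eef_pos: [0.5595, -0.362, 0.1634]
tcp_rot: [0.002, -0.179, 0.984, -0.001]
ft_force: [0.3, 0.3, -4.3]
gripper_width: 0.452
```

```bash
python3 h.py .4992,.1402,.165,185.7 .4992,.1402,.03,185.7
```

```text
t 50.05 tcp [ 0.5595 -0.362   0.1634] xyaw -159.3 q [-0.57  0.36  0.42  1.63  0.   -0.93] F [ 0.3  0.3 -4.3] w 0.452
  xyz [-0.1207  0.4912 -0.0029] rot [-0.2  0.2 15. ] rows 8.1
  xyz [-0.1203  0.4916  0.1321] rot [-0.2  0.2 15. ] rows 2.2
```

Call:
move_arm(
  steps=[
    {"x": -0.12,"y": 0.491,"z": 0,"ax": 0,"ay": 0,"az": 15,"gripper": 0},
    {"x": -0.12,"y": 0.491,"z": 0,"ax": 0,"ay": 0,"az": 15,"gripper": 0},
    {"x": -0.12,"y": 0.491,"z": 0,"ax": 0,"ay": 0,"az": 15,"gripper": 0},
    {"x": -0.12,"y": 0.491,"z": 0,"ax": 0,"ay": 0,"az": 15,"gripper": 0},
    {"x": -0.12,"y": 0.491,"z": 0,"ax": 0,"ay": 0,"az": 15,"gripper": 0},
    {"x": -0.12,"y": 0.491,"z": 0,"ax": 0,"ay": 0,"az": 15,"gripper": 0},
    {"x": -0.12,"y": 0.491,"z": 0,"ax": 0,"ay": 0,"az": 15,"gripper": 0},
    {"x": -0.12,"y": 0.491,"z": 0,"ax": 0,"ay": 0,"az": 15,"gripper": 0},
    {"x": -0.12,"y": 0.491,"z": 0,"ax": 0,"ay": 0,"az": 15,"gripper": 0},
    {"x": -0.12,"y": 0.491,"z": 0,"ax": 0,"ay": 0,"az": 15,"gripper": 0},
    {"x": -0.12,"y": 0.491,"z": 0.05,"ax": 0,"ay": 0,"az": 15,"gripper": 0},
    {"x": -0.12,"y": 0.491,"z": 0.09,"ax": 0,"ay": 0,"az": 15,"gripper": 0},
  ],
)

```text
clock: 51.55
eef_pos: [0.4982, 0.1385, 0.068]
tcp_rot: [0.0, -0.048, 0.999, -0.0]
ft_force: [-0.0, 0.9, -2.6]
gripper_width: 0.451
```

```bash
python3 - <<'E'
from h import *
r=snap("28");plan([(.4992,.1402,.029,185.7)]);crop(r['side'],140,40,270,190,"fs28",5)
E
```

```text
t 51.65 tcp [0.4956 0.1379 0.0651] xyaw -174.5 q [ 0.27  0.   -0.18  1.39 -0.    0.17] F [-0.1 -0.8 -2.8] w 0.452
  xyz [-0.0041  0.002   0.036 ] rot [-0.1 -0.4 -0.2] rows 0.6
```

View pics/fs28.png

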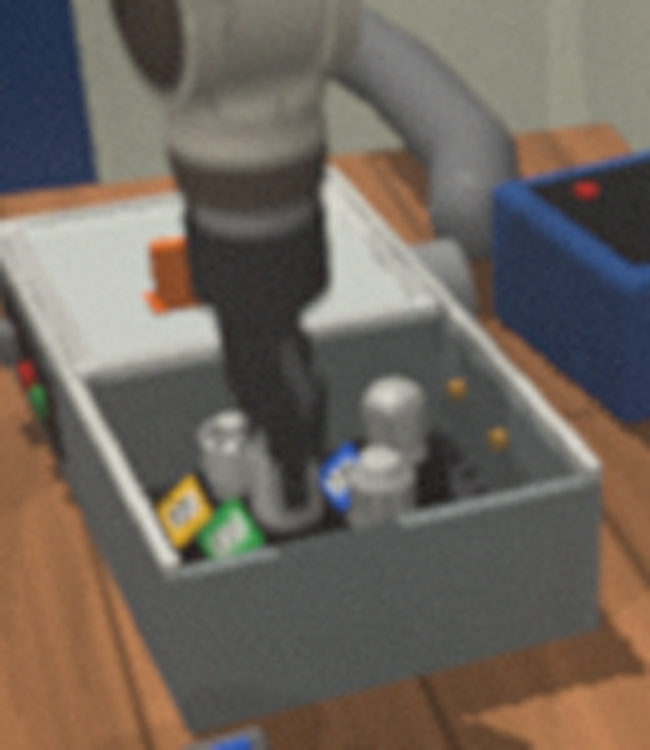

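Call:
move_arm(
  steps=[
    {"x": -0.002,"y": 0.001,"z": 0.015,"ax": 0,"ay": 0,"az": 0,"gripper": 0},
    {"x": -0.002,"y": 0.001,"z": 0.028,"ax": 0,"ay": 0,"az": 0,"gripper": 0},
    {"x": -0.002,"y": 0.001,"z": 0.034,"ax": 0,"ay": 0,"az": 0,"gripper": 0},
    {"x": -0.002,"y": 0.001,"z": 0.034,"ax": 0,"ay": 0,"az": 0,"gripper": 0},
    {"x": -0.002,"y": 0.001,"z": 0.034,"ax": 0,"ay": 0,"az": 0,"gripper": 0},
  ],
)

```text
clock: 52.28
eef_pos: [0.5004, 0.1407, 0.0422]
tcp_rot: [0.002, -0.049, 0.999, -0.0]
ft_force: [-25.6, -11.1, 47.7]
gripper_width: 0.453
```

Call:
move_arm(
  steps=[
    {"x": 0,"y": 0,"z": -0.03,"ax": 0,"ay": 0,"az": 0,"gripper": 0},
    {"x": 0,"y": 0,"z": -0.03,"ax": 0,"ay": 0,"az": 0,"gripper": 0},
  ],
)

```text
clock: 52.52
eef_pos: [0.5019, 0.1418, 0.0682]
tcp_rot: [0.003, -0.049, 0.999, 0.001]
ft_force: [-0.2, 0.2, -3.8]
gripper_width: 0.455
```

```bash
python3 - <<'E'
from h import *
r=snap("29");plan([]);crop(r['side'],140,40,270,190,"fs29",5);crop(r['top'],40,140,190,280,"ft29",5)
E
```

```text
t 52.625 tcp [0.5002 0.1414 0.065 ] xyaw -174.4 q [ 0.28  0.01 -0.18  1.39 -0.    0.18] F [ 0.   0.3 -2.4] w 0.452
```

View pics/fs29.png

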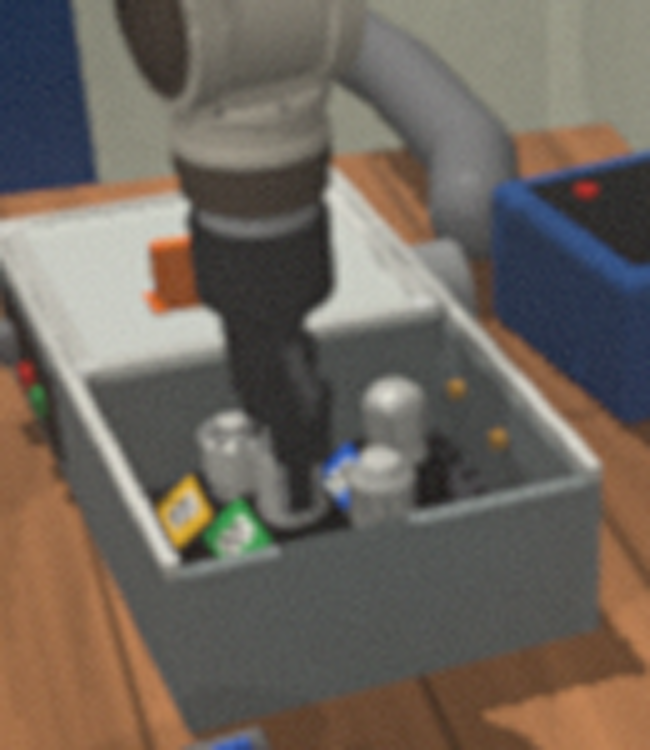

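View pics/ft29.png

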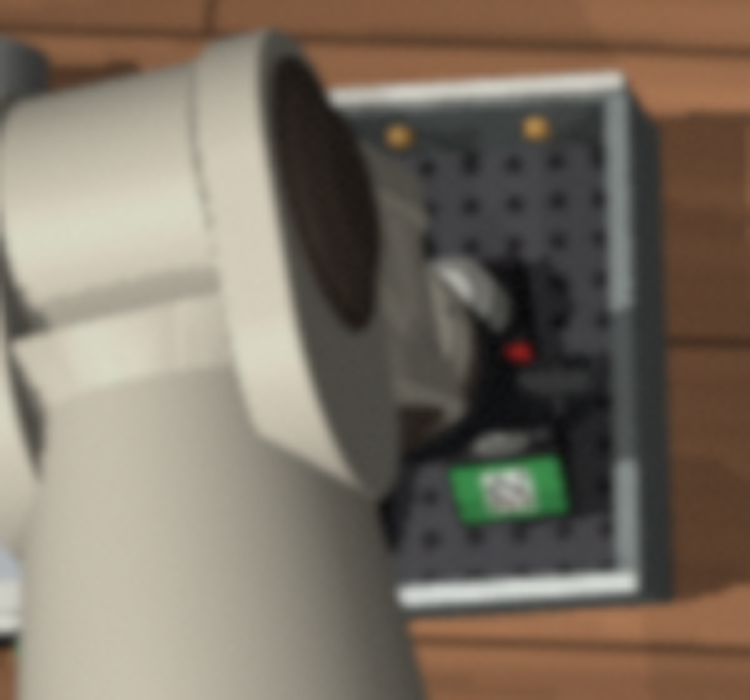

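```bash
python3 - <<'E'
from h import *
C=np.array([.534,.194]);u=np.array([.995,.099]);v=np.array([-.099,.995])
f=lambda X:(round(float((X[:2]-C)@u),4),round(float((X[:2]-C)@v),4))
T=lambda x,y:(x/5+40,y/5+140)
print('red knob top?',f(onplane('top',T(477,292),.09)),'red label vis',f(onplane('top',T(517,350),.042)))
print('green label',f(onplane('top',T(512,489),.018+.02+.036)),f(onplane('top',T(512,489),.038)))
for a in((390,100),(620,90),(398,590),(632,582)): print('rim',f(onplane('top',T(*a),.105)))
for a in((610,575),(605,135)): print('bed corner',f(onplane('top',T(*a),.02)))
print('tcp',f(tool()[0]))
s=cv2.imread('pics/side29.png')
S=lambda x,y:(x/5+140,y/5+40)
for nm,a in(('red',(382,462)),('blue',(394,390)),('amber',(233,425))): print(nm,f(onplane('side',S(*a),.096)))
E
```

```text
red knob top? (0.0251, -0.0423) red label vis (0.0034, -0.0508)
green label (-0.0724, -0.0541) (-0.0679, -0.0459)
rim (0.1228, -0.0042)
rim (0.1203, -0.119)
rim (-0.1211, -0.0058)
rim (-0.1248, -0.1176)
bed corner (-0.1136, -0.0913)
bed corner (0.1214, -0.0952)
tcp (-0.0388, -0.049)
red (0.0274, -0.0357)
blue (0.0648, 0.0432)
amber (-0.0399, 0.0415)
```

Red has slid about 38 mm towards the robot inside the box, from box x = +65 mm to about +26 mm. It was already there before green came down, so this is the knock the task warned of. Green's block then landed on red's front. I'll back off and measure again.

Call:
move_arm(
  steps=[
    {"x": 0,"y": 0,"z": -0.05,"ax": 0,"ay": 0,"az": 0,"gripper": 0},
    {"x": 0,"y": 0,"z": -0.1,"ax": 0,"ay": 0,"az": 0,"gripper": 0},
    {"x": 0,"y": -0.06,"z": -0.1,"ax": 0,"ay": 0,"az": 0,"gripper": 0},
    {"x": 0,"y": -0.12,"z": -0.1,"ax": 0,"ay": 0,"az": 0,"gripper": 0},
    {"x": 0,"y": -0.18,"z": -0.1,"ax": 0,"ay": 0,"az": 0,"gripper": 0},
    {"x": 0,"y": -0.24,"z": -0.1,"ax": 0,"ay": 0,"az": 0,"gripper": 0},
    {"x": 0,"y": -0.3,"z": -0.1,"ax": 0,"ay": 0,"az": 0,"gripper": 0},
    {"x": 0,"y": -0.3,"z": -0.1,"ax": 0,"ay": 0,"az": 0,"gripper": 0},
  ],
)

```text
clock: 53.62
eef_pos: [0.5289, -0.1609, 0.163]
tcp_rot: [-0.001, -0.047, 0.999, 0.0]
ft_force: [-0.1, 0.2, -4.1]
gripper_width: 0.455
```

```bash
python3 - <<'E'
from h import *
r=snap("30");plan([]);crop(r['side'],140,70,300,210,"fs30",5);crop(r['top'],55,145,185,275,"ft30",5)
E
```

```text
t 53.725 tcp [ 0.529  -0.1576  0.1637] xyaw -174.4 q [-0.29  0.08  0.09  1.58  0.   -0.39] F [-0.3  0.  -2.8] w 0.454
```

View pics/fs30.png

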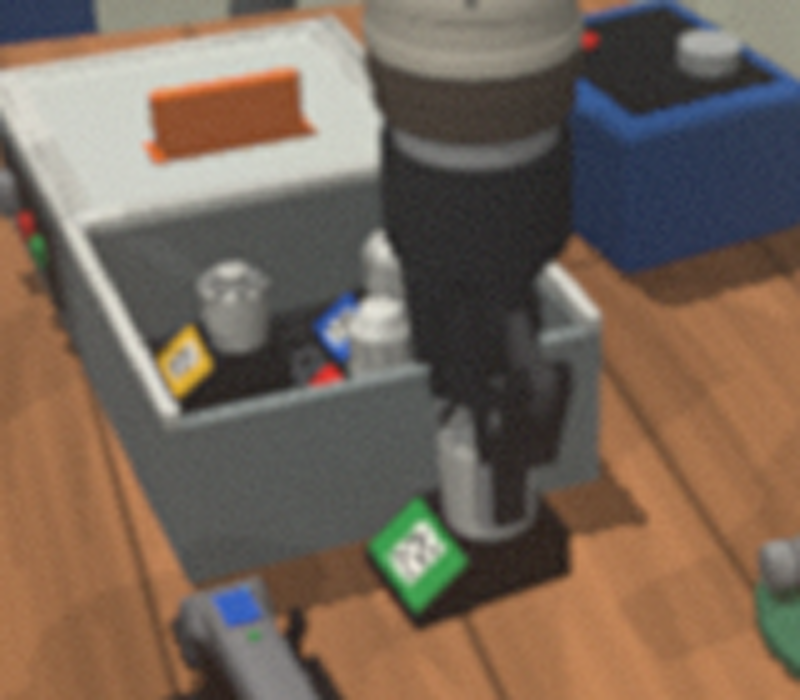

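View pics/ft30.png

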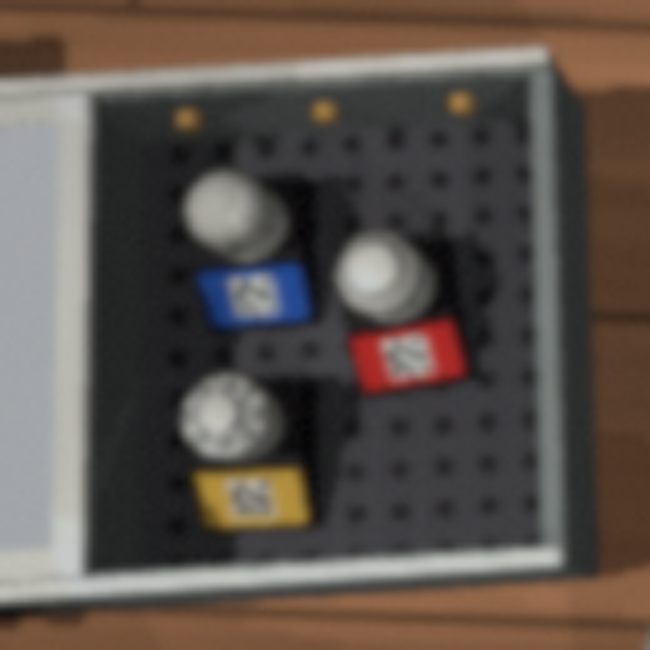

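```bash
python3 - <<'E'
from h import *
C=np.array([.534,.194]);u=np.array([.995,.099]);v=np.array([-.099,.995])
f=lambda X:(round(float((X[:2]-C)@u),4),round(float((X[:2]-C)@v),4))
T=lambda x,y:(x/5+55,y/5+145)
for k,a in(('blue',(256,294)),('amber',(252,497)),('red',(408,355))): print(k,f(onplane('top',T(*a),.038)))
print('red front edge',f(onplane('top',T(366,394),.028)),f(onplane('top',T(468,378),.028)))
print('red label back edge',f(onplane('top',T(350,332),.048)),f(onplane('top',T(458,318),.048)))
print('-x wall inner at rim',f(onplane('top',T(330,562),.105)),f(onplane('top',T(560,548),.105)),'outer',f(onplane('top',T(330,578),.105)),f(onplane('top',T(565,566),.105)))
print('+x rim',f(onplane('top',T(330,62),.105)),f(onplane('top',T(330,78),.105)))
print('-y rim',f(onplane('top',T(535,300),.105)),f(onplane('top',T(558,300),.105)))
E
```

```text
blue (0.0269, 0.0462)
amber (-0.0785, 0.0487)
red (-0.0104, -0.032)
red front edge (-0.0278, -0.0075) (-0.0229, -0.0605)
red label back edge (0.0018, -0.0049) (0.0054, -0.0604)
-x wall inner at rim (-0.1199, -0.0091) (-0.1206, -0.1192) outer (-0.1275, -0.0091) (-0.1293, -0.1213)
+x rim (0.129, -0.0117) (0.1207, -0.0116)
-y rim (0.0011, -0.1106) (0.0004, -0.1219)
```

```bash
python3 - <<'E'
from h import *
y=np.radians(5.6);p=tool()[0]
for d in(.036,.032,.040):
  print(d,proj('side',[p[0]-d*np.cos(y),p[1]-d*np.sin(y),p[2]-.009+.018]))
L=labels(cv2.imread('pics/side30.png'),(205,160,240,200));print(L['green'][0])
C=np.array([.534,.194]);u=np.array([.995,.099]);v=np.array([-.099,.995])
t=C-.0575*u-.046*v;print(t)
plan([(*t,.165,185.7),(*t,.06,185.7)])
E
```

```text
0.036 [220.61358902 179.2373235 ]
0.032 [222.32060493 178.78914874]
0.04 [218.90134217 179.68687164]
[223.25000191 180.75      ]
[0.4813415 0.1425375]
t 53.725 tcp [ 0.529  -0.1576  0.1637] xyaw -174.4 q [-0.29  0.08  0.09  1.58  0.   -0.39] F [-0.3  0.  -2.8] w 0.454
  xyz [ 0.0183  0.3033 -0.0009] rot [ 0.1 -0.1 -0.1] rows 4.9
  xyz [0.0181 0.3032 0.1041] rot [ 0.1 -0.1 -0.1] rows 1.7
```

Call:
move_arm(
  steps=[
    {"x": 0.0217,"y": 0.06,"z": 0,"ax": 0,"ay": 0,"az": 0,"gripper": 0},
    {"x": 0.0217,"y": 0.12,"z": 0,"ax": 0,"ay": 0,"az": 0,"gripper": 0},
    {"x": 0.0217,"y": 0.18,"z": 0,"ax": 0,"ay": 0,"az": 0,"gripper": 0},
    {"x": 0.0217,"y": 0.24,"z": 0,"ax": 0,"ay": 0,"az": 0,"gripper": 0},
    {"x": 0.0217,"y": 0.29,"z": 0,"ax": 0,"ay": 0,"az": 0,"gripper": 0},
    {"x": 0.0217,"y": 0.303,"z": 0,"ax": 0,"ay": 0,"az": 0,"gripper": 0},
    {"x": 0.0217,"y": 0.303,"z": 0,"ax": 0,"ay": 0,"az": 0,"gripper": 0},
    {"x": 0.0217,"y": 0.303,"z": 0.05,"ax": 0,"ay": 0,"az": 0,"gripper": 0},
    {"x": 0.0217,"y": 0.303,"z": 0.085,"ax": 0,"ay": 0,"az": 0,"gripper": 0},
    {"x": 0.0217,"y": 0.303,"z": 0.095,"ax": 0,"ay": 0,"az": 0,"gripper": 0},
    {"x": 0.0217,"y": 0.303,"z": 0.095,"ax": 0,"ay": 0,"az": 0,"gripper": 0},
    {"x": 0.0217,"y": 0.303,"z": 0.095,"ax": 0,"ay": 0,"az": 0,"gripper": 0},
  ],
)

```text
clock: 55.22
eef_pos: [0.479, 0.1422, 0.072]
tcp_rot: [0.001, -0.049, 0.999, 0.0]
ft_force: [-0.5, 0.5, -3.4]
gripper_width: 0.45
```

```bash
python3 - <<'E'
from h import *
r=snap("31");plan([(.4779,.1422,.029,185.7)]);crop(r['side'],140,40,270,190,"fs31",5);crop(r['top'],55,145,185,275,"ft31",5)
E
```

```text
t 55.325 tcp [0.4789 0.1423 0.0718] xyaw -174.4 q [ 0.29 -0.05 -0.21  1.4   0.    0.19] F [ 1.  -0.3 -2.5] w 0.452
  xyz [ 0.0011 -0.0001  0.0428] rot [ 0.   0.1 -0.1] rows 0.7
```

View pics/fs31.png

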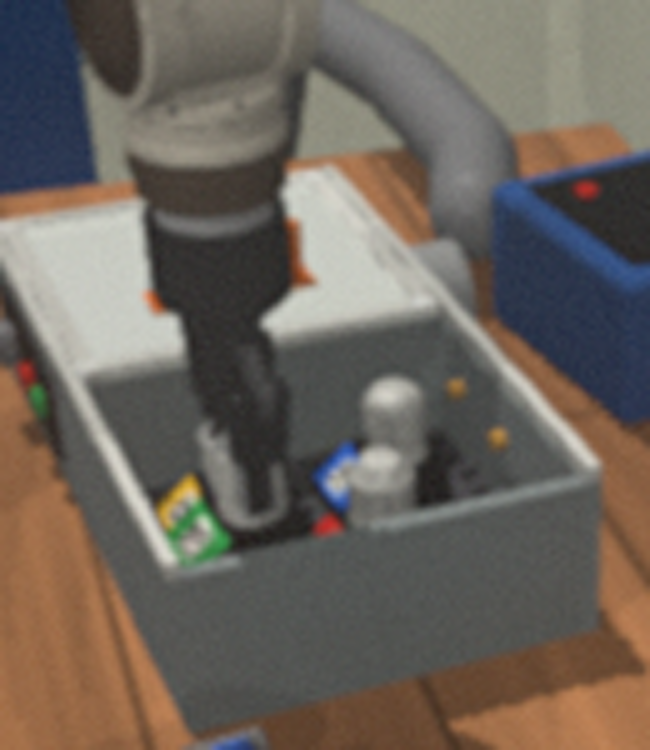

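View pics/ft31.png

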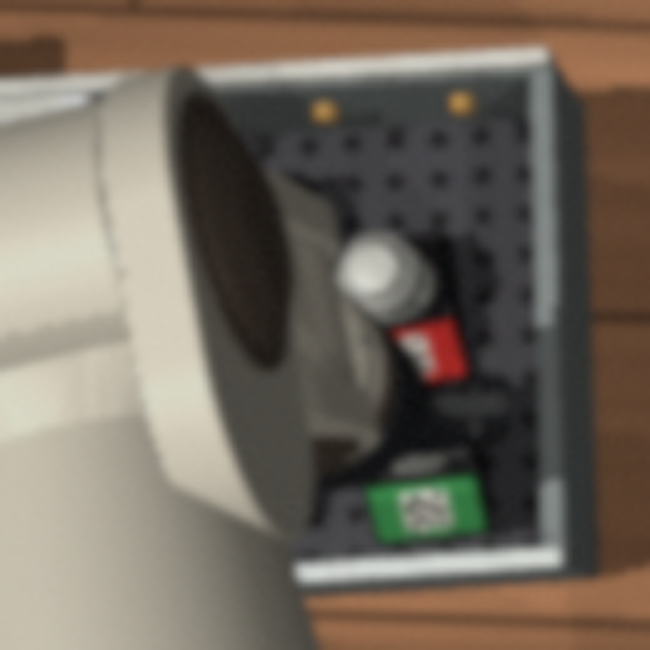

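```bash
python3 - <<'E'
from h import *
C=np.array([.534,.194]);u=np.array([.995,.099]);v=np.array([-.099,.995])
f=lambda X:(round(float((X[:2]-C)@u),4),round(float((X[:2]-C)@v),4))
T=lambda x,y:(x/5+55,y/5+145)
print(f(onplane('top',T(427,508),.081)), 'front edge',f(onplane('top',T(430,540),.072)),'tcp',f(tool()[0]))
E
```

```text
(-0.0946, -0.0503) front edge (-0.1096, -0.0494) tcp (-0.06, -0.0459)
```

Call:
move_arm(
  steps=[
    {"x": 0,"y": 0,"z": 0.01,"ax": 0,"ay": 0,"az": 0,"gripper": 0},
    {"x": 0,"y": 0,"z": 0.02,"ax": 0,"ay": 0,"az": 0,"gripper": 0},
    {"x": 0,"y": 0,"z": 0.026,"ax": 0,"ay": 0,"az": 0,"gripper": 0},
    {"x": 0,"y": 0,"z": 0.03,"ax": 0,"ay": 0,"az": 0,"gripper": 0},
    {"x": 0,"y": 0,"z": 0.03,"ax": 0,"ay": 0,"az": 0,"gripper": 0},
  ],
)

```text
clock: 55.95
eef_pos: [0.4778, 0.1422, 0.04]
tcp_rot: [-0.0, -0.049, 0.999, -0.0]
ft_force: [0.6, 0.9, -2.0]
gripper_width: 0.456
```

Call:
move_arm(
  steps=[
    {"x": 0,"y": 0,"z": 0.004,"ax": 0,"ay": 0,"az": 0,"gripper": 0},
    {"x": 0,"y": 0,"z": 0.007,"ax": 0,"ay": 0,"az": 0,"gripper": 0},
    {"x": 0,"y": 0,"z": 0.009,"ax": 0,"ay": 0,"az": 0,"gripper": 0},
    {"x": 0,"y": 0,"z": 0.009,"ax": 0,"ay": 0,"az": 0,"gripper": 0},
  ],
)

```text
clock: 56.45
eef_pos: [0.4779, 0.1422, 0.0311]
tcp_rot: [-0.0, -0.049, 0.999, -0.0]
ft_force: [0.4, 0.2, -3.3]
gripper_width: 0.452
```

```bash
python3 h.py
```

```text
t 56.45 tcp [0.4779 0.1422 0.0311] xyaw -174.3 q [ 0.29 -0.03 -0.28  1.32  0.    0.19] F [ 0.4  0.2 -3.3] w 0.452
```

Call:
move_arm(
  steps=[
    {"x": 0,"y": 0,"z": 0.001,"ax": 0,"ay": 0,"az": 0,"gripper": 0},
    {"x": 0,"y": 0,"z": 0.002,"ax": 0,"ay": 0,"az": 0,"gripper": 0},
    {"x": 0,"y": 0,"z": 0.002,"ax": 0,"ay": 0,"az": 0,"gripper": 0},
  ],
)

```text
clock: 56.82
eef_pos: [0.4786, 0.1423, 0.0303]
tcp_rot: [0.001, -0.049, 0.999, 0.0]
ft_force: [-0.4, 0.2, 5.3]
gripper_width: 0.45
```

Contact, so I'll release.

Call:
move_arm(
  steps=[
    {"x": 0,"y": 0,"z": 0,"ax": 0,"ay": 0,"az": 0,"gripper": 0.06},
    {"x": 0,"y": 0,"z": 0,"ax": 0,"ay": 0,"az": 0,"gripper": 0.06},
    {"x": 0,"y": 0,"z": 0,"ax": 0,"ay": 0,"az": 0,"gripper": 0.06},
    {"x": 0,"y": 0,"z": -0.04,"ax": 0,"ay": 0,"az": 0,"gripper": 0.06},
    {"x": 0,"y": 0,"z": -0.09,"ax": 0,"ay": 0,"az": 0,"gripper": 0.06},
    {"x": 0,"y": 0,"z": -0.14,"ax": 0,"ay": 0,"az": 0,"gripper": 0.06},
    {"x": 0,"y": -0.06,"z": -0.16,"ax": 0,"ay": 0,"az": 0,"gripper": 0.06},
    {"x": 0,"y": -0.12,"z": -0.16,"ax": 0,"ay": 0,"az": 0,"gripper": 0.06},
    {"x": 0,"y": -0.18,"z": -0.16,"ax": 0,"ay": 0,"az": 0,"gripper": 0.06},
    {"x": 0,"y": -0.24,"z": -0.16,"ax": 0,"ay": 0,"az": 0,"gripper": 0.06},
    {"x": 0,"y": -0.24,"z": -0.16,"ax": 0,"ay": 0,"az": 0,"gripper": 0.06},
  ],
)

```text
clock: 58.2
eef_pos: [0.5015, -0.1001, 0.1889]
tcp_rot: [-0.0, -0.047, 0.999, -0.0]
ft_force: [-0.2, 0.2, -0.1]
gripper_width: 0.703
```

```bash
python3 - <<'E'
from h import *
r=snap("32");plan([]);crop(r['side'],140,40,300,210,"fs32",4);crop(r['top'],55,145,185,275,"ft32",5)
E
```

```text
t 58.3 tcp [ 0.5015 -0.097   0.1891] xyaw -174.4 q [-0.19 -0.01  0.04  1.63  0.   -0.29] F [-0.2 -0.1 -0.4] w 0.701
```

View pics/fs32.png

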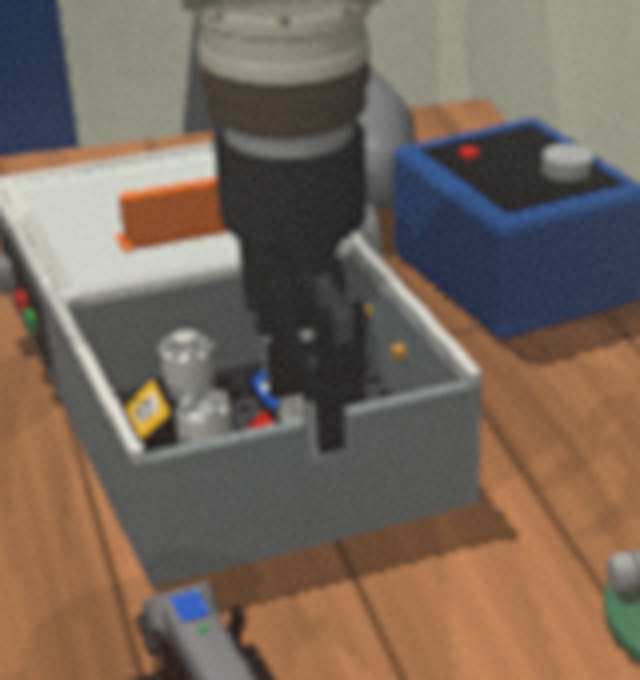

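View pics/ft32.png

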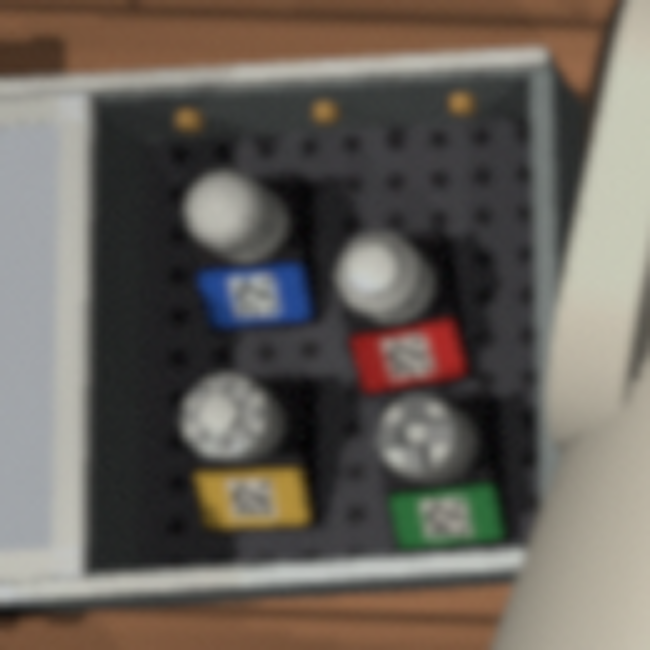

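```bash
python3 - <<'E'
from h import *
C=np.array([.534,.194]);u=np.array([.995,.099]);v=np.array([-.099,.995])
f=lambda X:(round(float((X[:2]-C)@u),4),round(float((X[:2]-C)@v),4))
T=lambda x,y:(x/5+55,y/5+145)
for k,a in(('blue',(256,294)),('amber',(252,497)),('red',(408,355)),('green',(447,517))): print(k,f(onplane('top',T(*a),.038)))
plan([(.518,.3768,.19,185.7),(.518,.3768,.105,185.7)])
E
```

```text
blue (0.0269, 0.0462)
amber (-0.0785, 0.0487)
red (-0.0104, -0.032)
green (-0.0954, -0.0504)
t 58.3 tcp [ 0.5015 -0.097   0.1891] xyaw -174.4 q [-0.19 -0.01  0.04  1.63  0.   -0.29] F [-0.2 -0.1 -0.4] w 0.701
  xyz [-0.0623  0.47   -0.0007] rot [ 0.  -0.  -0.1] rows 7.6
  xyz [-0.0623  0.4699  0.0843] rot [ 0.  -0.  -0.1] rows 1.4
```

Call:
move_arm(
  steps=[
    {"x": -0.062,"y": 0.47,"z": 0,"ax": 0,"ay": 0,"az": 0,"gripper": 0.06},
    {"x": -0.062,"y": 0.47,"z": 0,"ax": 0,"ay": 0,"az": 0,"gripper": 0.06},
    {"x": -0.062,"y": 0.47,"z": 0,"ax": 0,"ay": 0,"az": 0,"gripper": 0.06},
    {"x": -0.062,"y": 0.47,"z": 0,"ax": 0,"ay": 0,"az": 0,"gripper": 0.06},
    {"x": -0.062,"y": 0.47,"z": 0,"ax": 0,"ay": 0,"az": 0,"gripper": 0.06},
    {"x": -0.062,"y": 0.47,"z": 0,"ax": 0,"ay": 0,"az": 0,"gripper": 0.06},
    {"x": -0.062,"y": 0.47,"z": 0,"ax": 0,"ay": 0,"az": 0,"gripper": 0.06},
    {"x": -0.062,"y": 0.47,"z": 0,"ax": 0,"ay": 0,"az": 0,"gripper": 0.06},
    {"x": -0.062,"y": 0.47,"z": 0,"ax": 0,"ay": 0,"az": 0,"gripper": 0.06},
    {"x": -0.062,"y": 0.47,"z": 0.03,"ax": 0,"ay": 0,"az": 0,"gripper": 0.06},
    {"x": -0.062,"y": 0.47,"z": 0.03,"ax": 0,"ay": 0,"az": 0,"gripper": 0.06},
  ],
)

```text
clock: 59.68
eef_pos: [0.5153, 0.3769, 0.1574]
tcp_rot: [-0.002, -0.05, 0.999, -0.001]
ft_force: [0.1, -0.2, 0.6]
gripper_width: 0.702
```

```bash
python3 - <<'E'
from h import *
r=snap("33");plan([(.518,.3768,.105,185.7)]);crop(r['side'],140,15,260,150,"fs33",5)
E
```

```text
t 59.775 tcp [0.5165 0.3772 0.1602] xyaw -174.3 q [0.63 0.3  0.33 1.61 0.   0.53] F [0.4 0.2 0.4] w 0.7
  xyz [-0.0015 -0.0005  0.0552] rot [ 0.  0. -0.] rows 0.9
```

View pics/fs33.png

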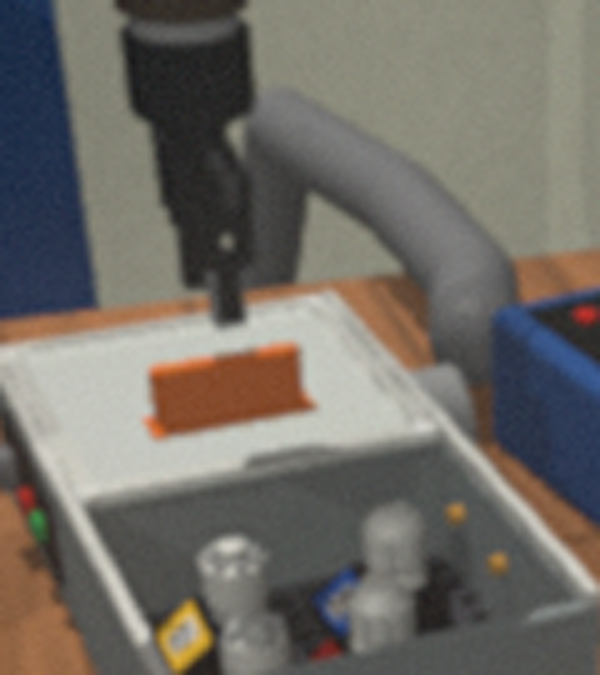

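Call:
move_arm(
  steps=[
    {"x": 0,"y": 0,"z": 0.03,"ax": 0,"ay": 0,"az": 0,"gripper": 0.06},
    {"x": 0,"y": 0,"z": 0.045,"ax": 0,"ay": 0,"az": 0,"gripper": 0.06},
    {"x": 0,"y": 0,"z": 0.05,"ax": 0,"ay": 0,"az": 0,"gripper": 0.06},
    {"x": 0,"y": 0,"z": 0.05,"ax": 0,"ay": 0,"az": 0,"gripper": 0.06},
    {"x": 0,"y": 0,"z": 0.05,"ax": 0,"ay": 0,"az": 0,"gripper": 0},
    {"x": 0,"y": 0,"z": 0.05,"ax": 0,"ay": 0,"az": 0,"gripper": 0},
    {"x": 0,"y": 0,"z": 0.05,"ax": 0,"ay": 0,"az": 0,"gripper": 0},
    {"x": 0,"y": 0,"z": 0.05,"ax": 0,"ay": 0,"az": 0,"gripper": 0},
    {"x": 0,"y": 0,"z": 0.05,"ax": 0,"ay": 0,"az": 0,"gripper": 0},
    {"x": 0,"y": 0,"z": 0.05,"ax": 0,"ay": 0,"az": 0,"gripper": 0},
  ],
  force=40,
)

```text
clock: 61.02
eef_pos: [0.5173, 0.3764, 0.11]
tcp_rot: [0.0, -0.049, 0.999, -0.0]
ft_force: [0.8, -5.8, 4.2]
gripper_width: 0.152
```

Call:
move_arm(
  steps=[
    {"x": 0,"y": -0.03,"z": 0,"ax": 0,"ay": 0,"az": 0,"gripper": 0},
    {"x": 0,"y": -0.065,"z": 0,"ax": 0,"ay": 0,"az": 0,"gripper": 0},
    {"x": 0,"y": -0.1,"z": 0,"ax": 0,"ay": 0,"az": 0,"gripper": 0},
    {"x": 0,"y": -0.135,"z": 0,"ax": 0,"ay": 0,"az": 0,"gripper": 0},
    {"x": 0,"y": -0.17,"z": 0,"ax": 0,"ay": 0,"az": 0,"gripper": 0},
    {"x": 0,"y": -0.2,"z": 0,"ax": 0,"ay": 0,"az": 0,"gripper": 0},
    {"x": 0,"y": -0.212,"z": 0,"ax": 0,"ay": 0,"az": 0,"gripper": 0},
    {"x": 0,"y": -0.218,"z": 0,"ax": 0,"ay": 0,"az": 0,"gripper": 0},
    {"x": 0,"y": -0.221,"z": 0,"ax": 0,"ay": 0,"az": 0,"gripper": 0},
    {"x": 0,"y": -0.221,"z": 0,"ax": 0,"ay": 0,"az": 0,"gripper": 0},
  ],
)

```text
clock: 62.28
eef_pos: [0.5384, 0.1576, 0.11]
tcp_rot: [-0.0, -0.049, 0.999, -0.0]
ft_force: [-5.5, -1.4, 6.9]
gripper_width: 0.152
```

Call:
move_arm(
  steps=[
    {"x": 0,"y": -0.001,"z": 0,"ax": 0,"ay": 0,"az": 0,"gripper": 0},
    {"x": 0,"y": -0.002,"z": 0,"ax": 0,"ay": 0,"az": 0,"gripper": 0},
    {"x": 0,"y": -0.002,"z": 0,"ax": 0,"ay": 0,"az": 0,"gripper": 0},
  ],
)

```text
clock: 62.65
eef_pos: [0.5386, 0.1562, 0.11]
tcp_rot: [-0.0, -0.05, 0.999, 0.0]
ft_force: [-5.9, 1.4, 5.6]
gripper_width: 0.152
```

Call:
move_arm(
  steps=[
    {"x": 0,"y": -0.001,"z": 0,"ax": 0,"ay": 0,"az": 0,"gripper": 0},
    {"x": 0,"y": -0.003,"z": 0,"ax": 0,"ay": 0,"az": 0,"gripper": 0},
    {"x": 0,"y": -0.003,"z": 0,"ax": 0,"ay": 0,"az": 0,"gripper": 0},
  ],
)

```text
clock: 63.02
eef_pos: [0.5389, 0.1531, 0.11]
tcp_rot: [-0.0, -0.05, 0.999, 0.0]
ft_force: [-6.2, 1.5, 7.3]
gripper_width: 0.152
```

```bash
python3 - <<'E'
from h import *
r=snap("34");plan([]);crop(r['side'],125,65,275,190,"gs34",5);crop(r['top'],0,140,200,280,"gt34",4)
E
```

```text
t 63.125 tcp [0.5389 0.1531 0.11  ] xyaw -174.3 q [0.28 0.1  0.   1.48 0.   0.18] F [-5.8  1.4  6.4] w 0.153
```

View pics/gs34.png

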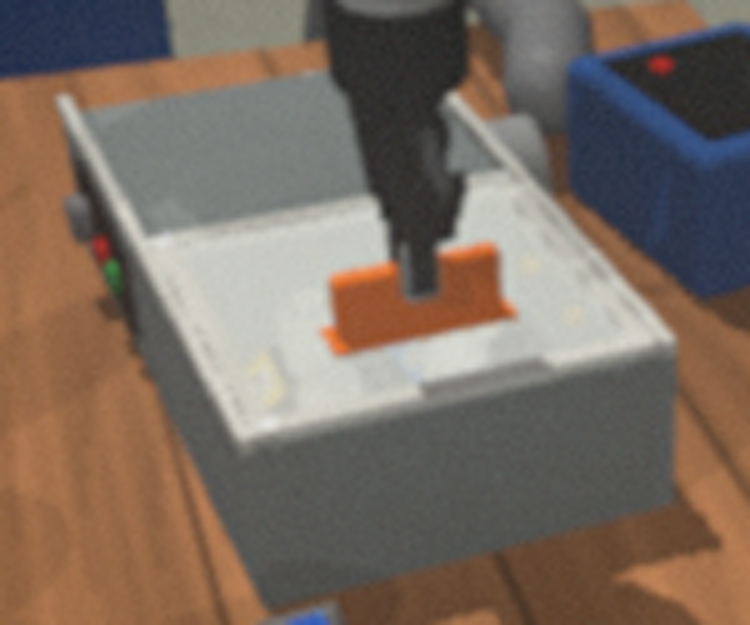

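Call:
move_arm(
  steps=[
    {"x": 0,"y": -0.001,"z": 0,"ax": 0,"ay": 0,"az": 0,"gripper": 0},
    {"x": 0,"y": -0.002,"z": 0,"ax": 0,"ay": 0,"az": 0,"gripper": 0},
    {"x": 0,"y": -0.002,"z": 0,"ax": 0,"ay": 0,"az": 0,"gripper": 0},
  ],
)

```text
clock: 63.5
eef_pos: [0.5389, 0.1525, 0.11]
tcp_rot: [-0.0, -0.05, 0.999, 0.002]
ft_force: [-7.4, 7.9, 6.5]
gripper_width: 0.152
```

Call:
move_arm(
  steps=[
    {"x": 0,"y": -0.001,"z": 0,"ax": 0,"ay": 0,"az": 0,"gripper": 0},
    {"x": 0,"y": -0.002,"z": 0,"ax": 0,"ay": 0,"az": 0,"gripper": 0},
    {"x": 0,"y": -0.002,"z": 0,"ax": 0,"ay": 0,"az": 0,"gripper": 0},
  ],
)

```text
clock: 63.88
eef_pos: [0.5389, 0.1525, 0.11]
tcp_rot: [-0.0, -0.051, 0.999, 0.003]
ft_force: [-7.4, 18.7, 6.0]
gripper_width: 0.15
```

Hard stop: the position stays at 0.1525 while the force rises to 19 N, so the guard is fully shut. I'll ease off, release and retreat.

Call:
move_arm(
  steps=[
    {"x": 0,"y": 0.003,"z": 0,"ax": 0,"ay": 0,"az": 0,"gripper": 0},
    {"x": 0,"y": 0.003,"z": 0,"ax": 0,"ay": 0,"az": 0,"gripper": 0},
    {"x": 0,"y": 0.003,"z": 0,"ax": 0,"ay": 0,"az": 0,"gripper": 0.07},
    {"x": 0,"y": 0.003,"z": 0,"ax": 0,"ay": 0,"az": 0,"gripper": 0.07},
    {"x": 0,"y": 0.003,"z": 0,"ax": 0,"ay": 0,"az": 0,"gripper": 0.07},
    {"x": 0,"y": 0.003,"z": 0,"ax": 0,"ay": 0,"az": 0,"gripper": 0.07},
    {"x": 0,"y": 0.003,"z": -0.05,"ax": 0,"ay": 0,"az": 0,"gripper": 0.07},
    {"x": 0,"y": 0.003,"z": -0.1,"ax": 0,"ay": 0,"az": 0,"gripper": 0.07},
    {"x": 0,"y": 0.003,"z": -0.15,"ax": 0,"ay": 0,"az": 0,"gripper": 0.07},
    {"x": 0.06,"y": 0.003,"z": -0.17,"ax": 0,"ay": 0,"az": 0,"gripper": 0.07},
    {"x": 0.12,"y": 0.003,"z": -0.17,"ax": 0,"ay": 0,"az": 0,"gripper": 0.07},
    {"x": 0.18,"y": 0.003,"z": -0.17,"ax": 0,"ay": 0,"az": 0,"gripper": 0.07},
  ],
)

```text
clock: 65.38
eef_pos: [0.3588, 0.1333, 0.2794]
tcp_rot: [0.0, -0.049, 0.999, 0.0]
ft_force: [-0.8, 0.3, 0.9]
gripper_width: 0.823
```

Call:
move_arm(
  steps=[
    {"x": 0,"y": -0.06,"z": 0,"ax": 0,"ay": 0,"az": 0,"gripper": 0.07},
    {"x": 0,"y": -0.12,"z": 0,"ax": 0,"ay": 0,"az": 0,"gripper": 0.07},
    {"x": 0,"y": -0.18,"z": 0,"ax": 0,"ay": 0,"az": 0,"gripper": 0.07},
    {"x": 0,"y": -0.24,"z": 0,"ax": 0,"ay": 0,"az": 0,"gripper": 0.07},
    {"x": 0,"y": -0.3,"z": 0,"ax": 0,"ay": 0,"az": 0,"gripper": 0.07},
    {"x": 0,"y": -0.36,"z": 0,"ax": 0,"ay": 0,"az": 0,"gripper": 0.07},
    {"x": 0,"y": -0.4,"z": 0,"ax": 0,"ay": 0,"az": 0,"gripper": 0.07},
    {"x": 0,"y": -0.4,"z": 0,"ax": 0,"ay": 0,"az": 0,"gripper": 0.07},
    {"x": 0,"y": -0.4,"z": 0,"ax": 0,"ay": 0,"az": 0,"gripper": 0.07},
  ],
)

```text
clock: 66.5
eef_pos: [0.3995, -0.2643, 0.2793]
tcp_rot: [-0.0, -0.049, 0.999, 0.0]
ft_force: [-0.3, 0.6, 0.9]
gripper_width: 0.822
```

```bash
python3 - <<'E'
from h import *
r=snap("35");plan([])
b=cv2.imread("pics/side0.png"); d=cv2.absdiff(b,r['side']).max(2)
crop(r['top'],0,140,290,285,"gt35",2.7)
for n in('side','top'):
    h=cv2.cvtColor(r[n],cv2.COLOR_BGR2HSV);h0=cv2.cvtColor(cv2.imread(f"pics/{n}0.png"),cv2.COLOR_BGR2HSV)
    bb=(170,180,205,205) if n=='side' else (205,245,230,265)
    for H in(h0,h):
        m=cv2.inRange(H,(105,120,60),(125,255,255))[bb[1]:bb[3],bb[0]:bb[2]]; ys,xs=np.nonzero(m); print(n,'button',xs.mean()+bb[0],ys.mean()+bb[1],len(xs))
E
```

```text
t 66.6 tcp [ 0.3997 -0.2637  0.2797] xyaw -174.3 q [-0.58 -0.04  0.19  1.81  0.   -0.68] F [-0.5 -1.1  0.2] w 0.818
side button 187.7906976744186 190.88372093023256 43
side button 187.0 191.0 45
top button 217.56716417910448 254.955223880597 67
top button 217.62857142857143 255.68571428571428 70
```

View pics/side35.png

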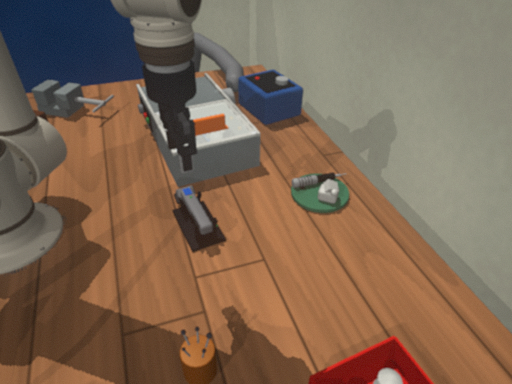

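View pics/gt35.png

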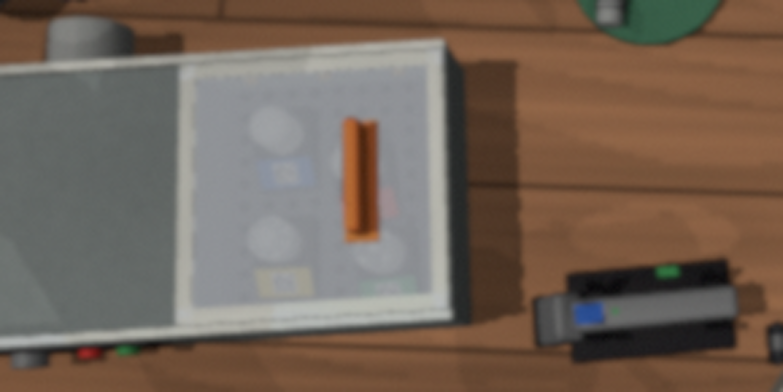

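```bash
python3 -c "
from cell import job_done; print(job_done())"
```

```text
the job is handed in; nothing more can be done
None
```

All four castings are scanned and in the air-wash box, the guard is shut, the scanner is back in its rest, and the job is handed in. No verdict came back. The clock stood at about 67 s of the 210 s allowed.

- **Scanning:** I read red, amber, green and blue in that order, holding each for at least 1.4 s. The image checks put the scan spot within about 5 mm of each label. I turned the scanner about 20° away from green's heading to keep it clear of the burr pot. That left the beam about 12° off square, inside the limit.
- **Last checks:** All four castings stood upright on the bed in the last pictures before the guard closed. The guard reached its hard stop, with no further travel as the force rose to 19 N. The scanner's button is within 1 px (about 2 mm) of where it started. I did not touch the disc items or the pot, and they looked unchanged.

Three things went wrong or disagreed:

- **Finger height:** The fingertips stand about 24 mm higher than the reported TCP. My first grip on the guard handle missed because of this, and I corrected for it afterwards.
- **Red knocked in the box:** Red was knocked about 38 mm sideways inside the box after I placed it. Green, still in the gripper, then landed on red's front and the wrist force peaked at about 48 N, under the 120 N limit. The separate 40 N limit is for the arm and gripper body. The contact was through the held casting, so I believe that limit was not passed.
- **Tight clearance:** I put green down in front of red instead, with about 7–9 mm clearance to red and to the wall. Red stays where the knock left it, inside the allowed area.

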